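# Fetch the red-lidded pot from behind the bottles

### The arm

A 6-joint arm with a two-finger parallel gripper is mounted at the origin on a cart in front of the work surface, level with it; the furniture and walls round the work are solid. World frame = base frame: x ahead of the robot, y to its left, z up, the work surface at z = 0. Lengths are in mm, angles in rad, forces in N, time in s.
With the tool pointing down it reaches from about 275 to 725 mm from the base axis. Payload 15.9 kg.
Tool frame: the origin (TCP) lies between the finger pads; the fingertips stand 8 mm ahead of it and the grasp point (between the pads) lies 11 mm behind it; x points along the fingers, y is the direction in which the jaws open and shut, and the axes are right-handed (so a half turn about x gives the same grasp; the last joint's range is limited). The gripper opens to 85 mm and grips with 20 to 120 N. Pads are 22 mm wide; open, the fingers measure 114 mm over their backs; the gripper's body (76 mm by 85 mm) begins 54 mm behind the grasp point. The pads swing forward as they close: fully open they stand 13 mm farther back than shut.
Start: joints at [-1.162, 0.213, -0.034, 1.323, 0, 1.571], TCP at [198.747, -458.787, 239.306] pointing down, gripper open.
Joint ranges: [-2.98, 2.98], [-0.74, 1.72], [-1.14, 1.35], [-2.1, 2.04], [-1.57, 1.44], [-3.14, 3.14]. Speed limits (rad/s): [1.89, 1.89, 2.39, 2.57, 3.14, 3.14].

### API

Orientations are given as a rotation vector (axis times angle).
In Python, from bench import manip gives the robot as it stands.
- The arm moves only by the shell command python3 -m pendant 'ROWS' [FORCE]. ROWS is JSON, a list of rows, each an object with "jaw": the opening, from 0 (shut) to 1 (fully open); "offset": the shift along the tool's x, y, z in mm, a list of three; "rot": the turn, a rotation vector about the tool's x, y, z in degrees, a list of three. In form: [{"jaw": jaw, "offset": [x, y, z], "rot": [ax, ay, az]}, ...]. A call has 1 to 10 rows; each row shifts and turns the pose as measured when the row begins, along the tool's axes as they then stand; what a row does not reach is not made up. A row lasts 1/12 s, in which the tool goes at most 41.7 mm and 7.16 degrees, less where a joint would pass 70% of its speed; a pose out of reach is approached as far as the arm can. A call is refused whole if a number of a shift passes 41.7 or a number of a turn 7.16, either way. A call with a gripper value outside its range is refused whole. The fingers move at their own pace and stop on an object; FORCE is the grip in N (left out, the last holds). Time passes only in rows, so rows that do not move let the fingers close. It gives the time, the measured TCP pose, the force and the opening at its end, in the units of the state.
- manip.get_state(): the state, without advancing time (a new reading comes with each control period).
- manip.read_camera(name): name is "scene" or "top" or "wrist"; returns (picture, depth): 420x560x3 uint8, red, green, blue; 420x560 float32, mm along the optical axis (not along the pixel's ray), 0 where there is no reading.
- manip.camera_params(name): a dict with "intrinsics" (3x3 intrinsics, pixels), "R" (3x3) and "t" (3): a world point X has camera coordinates R X + t; the wrist camera has in their place "T_tool_cam" (4x4, takes a point from camera to tool coordinates, whose origin is the TCP and whose axes are the tool frame's). Camera axes: x right, y down, z forward; pixel columns grow to the right and rows downward; lengths in mm; the calibration is good to about 2 mm. The wrist camera is an equidistant fisheye: a pixel r from the principal point sees the ray r / f radians off the axis. A picture is of the moment at which its call begins: read the wrist's pose just before it. camera_params takes no time and is no camera call.
- manip.hand_in(): hands the job in, once; it reports no verdict.
The state is a dict: "time": time; "joint_positions": joint angles; "joint_vel": joint speeds; "tau": joint torques, N m; "ee_pos": TCP position; "ee_rot": TCP orientation; "ft_force": force on the tool from outside, world axes, zero at the start; "ft_torque": the same for the moment, N m; "gripper_width": finger opening in mm.
Only numpy, scipy, OpenCV 4.12 (cv2) and the standard library are available. Lean on these libraries where they do the work, as an engineer would, in place of code of your own. Each camera call takes 0.05 s, during which the arm holds its last target.

### The job

Fetch the small pot with the red lid that stands behind three bottles in the grey supply tray: first stand all three bottles upright on the black side mat, leaving the pot where it is, then set the pot upright on the white ring in the middle of the blue slab. With the pot there and released, put every bottle back upright in the tray on the very ring where it stood at the start, knocking nothing over and leaving the green-lidded pot and the label roll alone.

Things in the scene. Friction and masses are not known exactly. Their poses are not given: they have to be found in the camera images.
- stock_bottle: honey-coloured glass bottle with a narrow grey stopper, loose, 0.14 kg. Origin at the centre of its underside, z up its axis. Body 48 mm diameter, 129 mm tall in all; above 105 mm its neck and stopper are 20 mm in diameter: grip there, 117 mm above the origin. Starts on one of the tray's three bottle rings
- white_bottle: matt white plastic bottle, rigid, loose, 0.2 kg. Origin at the centre of its underside, z up its axis. Body 60 mm diameter, 150 mm tall; it tapers above 75 mm: 52 mm diameter at 95 mm height, 34 mm at 130 mm, 24 mm at the top. Grip it about 130 mm above the origin. Starts on one of the tray's three bottle rings
- dropper: small amber bottle with a black cap, loose, 0.055 kg. Origin at the centre of its underside, z up its axis. Body 31 mm diameter, 78 mm tall; the cap above 62 mm height is 16 mm in diameter: grip it 68 mm above the origin. Starts on one of the tray's three bottle rings
- red_pot: small white ointment pot with a red lid, loose, 0.035 kg, 44 mm diameter, 40 mm tall. Origin at the centre of its underside, z up. Grip it across the lid or body about 27 mm above the origin, with the fingers left and right as seen in the tray (along the tray's y). Starts on the tray's rear ring
- tray: grey supply tray, fixed, 160 mm (x, front to back) by 200 mm (y). Origin: centre of its underside; floor 6 mm above it; lip 12 mm high, upstand 36 mm high along the back (+x) edge. White discs with blue rims on the floor, in the tray's frame: rear ring (pot) at (36, 0) mm; bottle rings (66 mm diameter) at (-26, 0), (10, 57), (10, -57) mm. Which bottle stands on which varies
- mat: black ribbed rubber side mat, fixed, 130 mm (its x) by 190 mm (its y), its top 4 mm above its origin, which is the centre of its underside. Lies left or right of the tray
- slab: blue ceramic ointment slab, fixed, 110 x 110 mm, its top 8 mm above its origin, which is the centre of its underside; a white ring of 60 mm diameter marks the middle. Lies on the other side than the mat
- green_pot: bystander: small white pot with a green lid, loose, 44 mm diameter, 40 mm tall, in front of the tray; origin at the centre of its underside
- roll: bystander: roll of white labels lying flat, loose, 62 mm diameter, 34 mm tall, left of the tray; origin at the centre of its underside
Not all that is in view belongs to the job. Leave any purple or turquoise look-alike of the dropper alone.

How it is judged:
By the outcome, as a careful person would: the job done as asked, in the order asked, and still so for the second after the job is handed in, with the robot touching nothing.
It also fails if it takes over 144 s, if anything falls off the work surface, if the arm or the gripper's body presses on something with over 40 N, if the wrist force passes 120 N, or if a joint passes its speed limit or range.

## Working session

There is one attempt and no reset: what is moved stays moved. The work goes in short steps, Python scripts to look and compute and a shell command to move; the robot and the scene stay as the last step left them, time stands still between calls to the robot, and variables do not carry over. Pictures are saved under pics/ and viewed, and the job is handed in when it is done.

```bash
mkdir -p pics; ls; python3 - <<'E'
from bench import manip
import cv2
s=manip.get_state(); print(s)
for n in ("scene","top","wrist"):
    p,d=manip.read_camera(n); cv2.imwrite(f"pics/{n}0.png",p[:,:,::-1]); 
    import numpy as np; np.save(f"{n}0.npy",d); np.save(f"{n}0p.npy",p)
    print(n,manip.camera_params(n))
E
```

```text
pics
{'time': 0.0, 'joint_positions': array([-1.16197337e+00,  2.13346132e-01, -3.50613561e-02,  1.32352461e+00,
        1.18231255e-06,  1.57079087e+00]), 'joint_vel': array([-7.27938796e-05,  1.23626468e-03, -5.84273713e-04, -8.89851953e-04,
       -2.58373472e-04, -1.22867119e-03]), 'tau': array([-2.73935417e-03, -6.86159921e+01,  4.87121773e+01,  1.73823402e-02,
       -1.25644792e-05,  6.39172367e-05]), 'ee_pos': array([ 198.62811448, -458.47831559,  238.82028356]), 'ee_rot': array([ 1.99661513,  0.41510054, -1.99708292]), 'ft_force': array([ 0.10599556, -0.65156995, -0.00968239]), 'ft_torque': array([ 0.03284735,  0.06099306, -0.02772769]), 'gripper_width': 84.8877000891105}
scene {'intrinsics': array([[545.81223377,   0.        , 270.24300791],
       [  0.        , 545.81223377, 208.67486896],
       [  0.        ,   0.        ,   1.        ]]), 'R': array([[ 0.46831914, -0.88354119,  0.00567032],
       [-0.43255081, -0.23485916, -0.87048318],
       [ 0.77043947,  0.40521123, -0.49216549]]), 't': array([-249.08304563,  272.3883546 ,  927.36377511])}
top {'intrinsics': array
[... 188 characters left out ...]
  0.00592671],
       [-0.98308614,  0.00159515, -0.18313684],
       [ 0.18312349, -0.00632582, -0.98306957]]), 't': array([ 17.25613152, 540.4478928 , 887.71495649])}
wrist {'intrinsics': array([[325.1922621 ,   0.        , 277.0608465 ],
       [  0.        , 325.1922621 , 207.08449739],
       [  0.        ,   0.        ,   1.        ]]), 'T_tool_cam': array([[-2.38557213e-04, -2.90187895e-01,  9.56969659e-01,
        -1.35584501e+02],
       [ 9.99999968e-01, -1.51910632e-04,  2.03219169e-04,
        -5.20613466e-01],
       [ 8.64021227e-05,  9.56969677e-01,  2.90187922e-01,
        -7.36095069e+01],
       [ 0.00000000e+00,  0.00000000e+00,  0.00000000e+00,
         1.00000000e+00]])}
```

View pics/scene0.png

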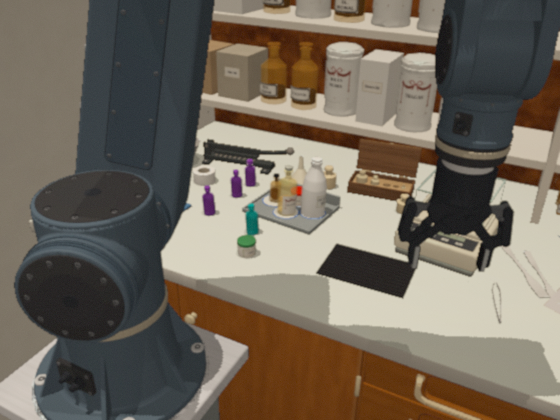

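View pics/top0.png

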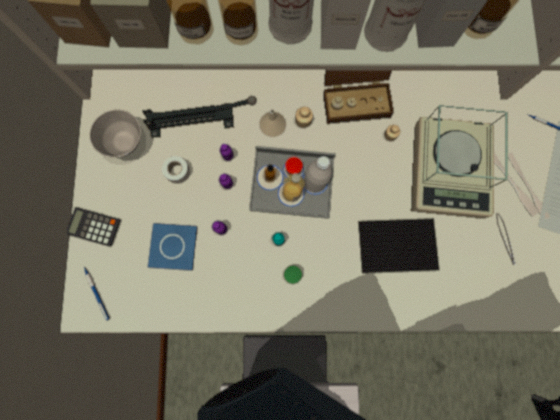

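View pics/wrist0.png

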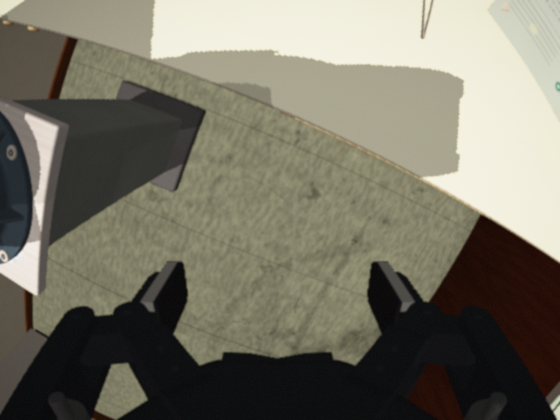

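The top view shows the tray around (292,182). It holds the stock bottle at the front ring (292,188), the white bottle at the right ring (318,175), the dropper at the left ring (270,175) and the red pot at (294,166). The mat is at (398,245) on the right and the slab at (172,247) on the left. The green pot is at (293,274), the roll at (175,168). The look-alikes are purple at (227,152), (226,181), (220,227) and turquoise at (278,239).

```bash
cat > h.py <<'E'
import numpy as np, cv2
from bench import manip
def pix2plane(n,u,v,z):
    c=manip.camera_params(n);K=c["intrinsics"];R=c["R"];t=c["t"]
    r=R.T@np.linalg.inv(K)@np.array([u,v,1.]); o=-R.T@t
    return o+r*(z-o[2])/r[2]
def proj(n,X):
    c=manip.camera_params(n);q=c["intrinsics"]@(c["R"]@np.asarray(X,float)+c["t"]);return q[:2]/q[2]
E
python3 - <<'E'
import cv2,numpy as np
p=cv2.imread("pics/top0.png")
c=p[140:225,240:350]; cv2.imwrite("pics/c_tray.png",cv2.resize(c,None,fx=7,fy=7,interpolation=cv2.INTER_CUBIC))
c=p[205:285,140:210]; a=cv2.resize(c,None,fx=5,fy=5,interpolation=cv2.INTER_CUBIC)
c=p[205:285,350:445]; b=cv2.resize(c,None,fx=5,fy=5,interpolation=cv2.INTER_CUBIC)
cv2.imwrite("pics/c_slab.png",a); cv2.imwrite("pics/c_mat.png",b)
p=cv2.imread("pics/scene0.png")
cv2.imwrite("pics/c_sc.png",cv2.resize(p[130:270,190:350],None,fx=4,fy=4,interpolation=cv2.INTER_CUBIC))
E
```

```text
(no output)
```

View pics/c_tray.png

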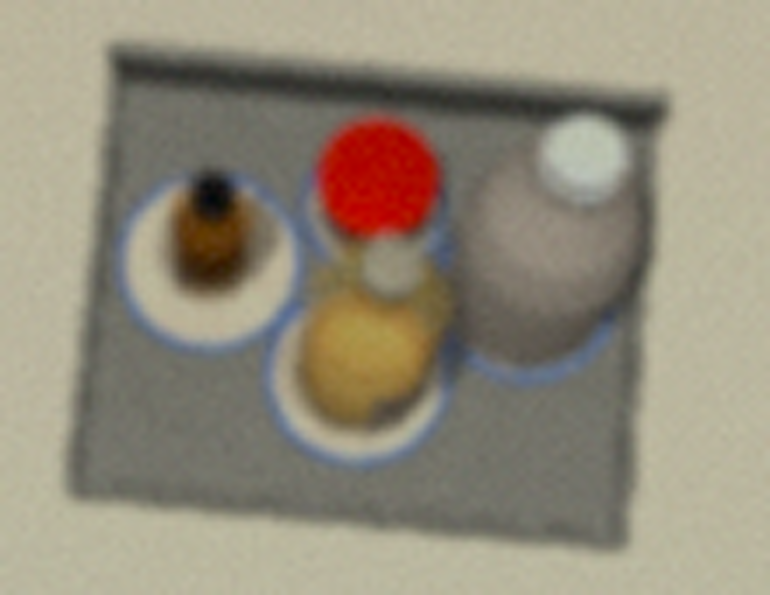

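View pics/c_slab.png

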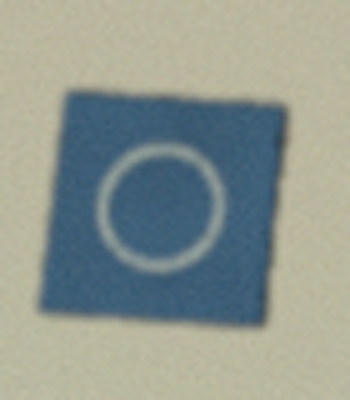

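View pics/c_mat.png

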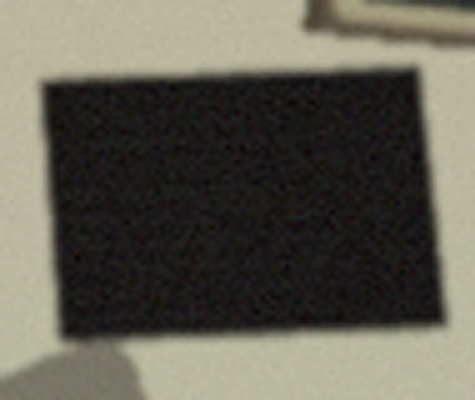

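View pics/c_sc.png

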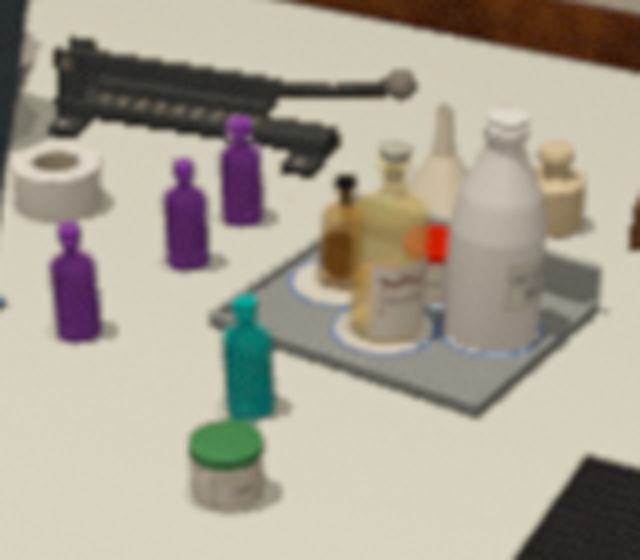

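```bash
python3 - <<'E'
from h import *
def P(U,V,s,u0,v0,z): return pix2plane("top",(U+.5)/s-.5+u0,(V+.5)/s-.5+v0,z).round(1)[:2]
T=lambda U,V,z:P(U,V,7,240,140,z)
for n,a in dict(FL=(72,492,6),FR=(625,545,6),BL=(115,48,36),BR=(665,95,36),ringL=(210,262,6),ringF=(357,375,6),drop=(211,193,84),stock=(392,262,135),white=(585,157,156),pot=(379,180,46)).items(): print(n,T(*a))
FL,FR,BL,BR=[T(*a) for a in ((72,492,12),(625,545,12),(115,48,36),(665,95,36))]
print("len",np.hypot(*(FL-FR)),np.hypot(*(BL-BR)),np.hypot(*(FL-BL)))
c=(FL+FR+BL+BR)/4; d=(FL-FR+BL-BR); th=np.arctan2(-d[0],d[1]); print(c,th)
R=np.array([[np.cos(th),-np.sin(th)],[np.sin(th),np.cos(th)]])
for r in ((36,0),(-26,0),(10,57),(10,-57)): print(r,(c+R@r).round(1))
S=lambda U,V:P(U,V,5,140,205,8); print("slabring",S(161,208)); q=[S(*a) for a in((68,92),(287,104),(265,326),(38,312))];print(np.mean(q,0),q)
S=lambda U,V:P(U,V,5,350,205,4);q=[S(*a) for a in((42,84),(418,68),(444,325),(63,338))];print(np.mean(q,0),q)
for n,u,v,z in (("green",293,274,40),("turq",279,238,80),("purp",226,181,80),("purp2",227,151,80),("purp3",220,226,80),("roll",175,167,34),("cone",273,122,40),("shelf",300,65,200)): print(n,pix2plane("top",u,v,z).round(0))
d=np.load("top0.npy");
c=manip.camera_params("top");K=c["intrinsics"];R=c["R"];t=c["t"]
for u,v in ((300,60),(300,66),(300,72),(300,80),(390,60),(460,150),(420,110),(270,112),(273,125),(305,112),(395,130),(360,75),(360,95),(450,205),(450,180),(278,237)):
    print((u,v),(R.T@(np.linalg.inv(K)@np.array([u,v,1])*d[v,u]-t)).round(0))
E
```

```text
FL [559.9  94.3]
FR [ 540.5 -101.2]
BL [714.   78.8]
BR [ 696.5 -115.4]
ringL [644.2  45.7]
ringF [602.4  -6.9]
drop [645.7  43.5]
stock [607.3 -14.2]
white [634.6 -72.7]
pot [662.2 -13.8]
len 195.24633159165887 194.98689699566992 156.0323684368086
[627.175 -10.775] -0.09418639107288991
(36, 0) [663.  -14.2]
(-26, 0) [601.3  -8.3]
(10, 57) [642.5  45. ]
(10, -57) [631.8 -68.5]
slabring [469.8 282.6]
[470.15  280.875] [array([527. , 330.9]), array([520.9, 223.3]), array([412.9, 230. ]), array([419.8, 339.3])]
[ 471.925 -269.125] [array([ 530.8, -173.4]), array([ 538.5, -360.4]), array([ 412.1, -363.9]), array([ 406.3, -178.8])]
green [401. -10.  40.]
turq [480.  22.  80.]
purp [614. 145.  80.]
purp2 [687. 144.  80.]
purp3 [508. 156.  80.]
roll [662. 277.  34.]
cone [777.  37.  40.]
shelf [835. -23. 200.]
(300, 60) [870. -25. 163.]
(300, 66) [857. -25. 160.]
(300, 72) [937. -35.  -2.]
(300, 80) [914. -34.  -3.]
(390, 60) [ 871. -227.  162.]
(460, 150) [ 691. -408.   74.]
(420, 110) [ 829. -349.   -2.]
(270, 112) [787.  43.  75.]
(273, 125) [772.  37.  32.]
(305, 112) [794. -42.  60.]
(395, 130) [ 752. -265.   47.]
(360, 75) [ 890. -180.   65.]
(360, 95) [ 861. -188.   18.]
(450, 205) [ 559. -378.   64.]
(450, 180) [ 619. -383.   66.]
(278, 237) [483.  24.  74.]
```

```bash
cat >> h.py <<'E'
from scipy.spatial.transform import Rotation as Ro
def st():
    s=manip.get_state(); M=Ro.from_rotvec(s["ee_rot"]).as_matrix(); return s,M
def go(target,yaw=None,show=True):
    """world delta of TCP to target, expressed in tool axes; yaw: desired direction angle of tool y (mod pi) rel. world y"""
    s,M=st(); d=np.asarray(target,float)-s["ee_pos"]
    print("t",round(s["time"],2),"pos",s["ee_pos"].round(1),"F",s["ft_force"].round(1),"w",round(s["gripper_width"],1),"q",s["joint_positions"].round(2))
    print("world d",d.round(1),"tool d",(M.T@d).round(1))
    if yaw is not None:
        X=np.array([0,0,-1.]);Y=np.array([-np.sin(yaw),np.cos(yaw),0])
        for sg in(1,-1):
            D=np.stack([X,sg*Y,np.cross(X,sg*Y)],1); print("rot tool deg",np.degrees(Ro.from_matrix(M.T@D).as_rotvec()).round(1),"D axes: y",(sg*Y).round(2),"z",np.cross(X,sg*Y).round(2), "d in final axes",(D.T@d).round(1))
E
python3 - <<'E'
from h import *
print(st()[1].round(3))
go([633,-70,136+6+40],-0.094)
E
```

```text
[[-0.     0.397 -0.918]
 [ 0.001 -0.918 -0.397]
 [-1.    -0.001 -0.   ]]
t 0.15 pos [ 198.6 -458.6  238.9] F [-0.6  0.1 -0.6] w 85.2 q [-1.16  0.21 -0.03  1.32  0.    1.57]
world d [434.4 388.6 -56.9] tool d [  57.1 -183.9 -553. ]
rot tool deg [-1.512e+02 -1.000e-01  0.000e+00] D axes: y [0.09 1.   0.  ] z [ 1.   -0.09  0.  ] d in final axes [ 56.9 427.6 396. ]
rot tool deg [28.8  0.   0. ] D axes: y [-0.09 -1.   -0.  ] z [-1.    0.09  0.  ] d in final axes [  56.9 -427.6 -396. ]
```

```bash
python3 -m pendant '[{"jaw":1,"offset":[-10,0,0],"rot":[7.1,0,0]},{"jaw":1,"offset":[-10,0,0],"rot":[7.1,0,0]},{"jaw":1,"offset":[-10,0,0],"rot":[7.1,0,0]},{"jaw":1,"offset":[0,0,0],"rot":[7.1,0,0]},{"jaw":0.8,"offset":[0,-28,-26],"rot":[0,0,0]},{"jaw":0.8,"offset":[0,-28,-26],"rot":[0,0,0]},{"jaw":0.8,"offset":[0,-28,-26],"rot":[0,0,0]},{"jaw":0.8,"offset":[0,-28,-26],"rot":[0,0,0]},{"jaw":0.8,"offset":[0,-28,-26],"rot":[0,0,0]},{"jaw":0.8,"offset":[0,-28,-26],"rot":[0,0,0]}]'
python3 - <<'E'
from h import *
go([633,-70,260],-0.094)
E
```

```text
time: 0.98
ee_pos: [371.7, -305.0, 268.0]
ee_rot: [-2.156, 0.121, 2.164]
ft_force: [-0.4, -1.2, 0.3]
gripper_width: 68.3
t 0.98 pos [ 371.7 -305.   268. ] F [-0.4 -1.2  0.3] w 68.3 q [-0.69  0.17 -0.01  1.39  0.    2.57]
world d [261.3 235.   -8. ] tool d [   7.9 -263.5 -232.6]
rot tool deg [178.8   0.3  -0.3] D axes: y [0.09 1.   0.  ] z [ 1.   -0.09  0.  ] d in final axes [  8.  258.5 238.1]
rot tool deg [-1.2  0.2  0.2] D axes: y [-0.09 -1.   -0.  ] z [-1.    0.09  0.  ] d in final axes [   8.  -258.5 -238.1]
```

```bash
R='{"jaw":0.8,"offset":[0,0,0],"rot":[-7.15,0,0]}'; python3 -m pendant '[{"jaw":0.8,"offset":[0,0,0],"rot":[-7.15,0,0]},{"jaw":0.8,"offset":[0,0,0],"rot":[-7.15,0,0]},{"jaw":0.8,"offset":[0,0,0],"rot":[-7.15,0,0]},{"jaw":0.8,"offset":[0,0,0],"rot":[-7.15,0,0]},{"jaw":0.8,"offset":[0,0,0],"rot":[-7.15,0,0]},{"jaw":0.8,"offset":[0,0,0],"rot":[-7.15,0,0]},{"jaw":0.8,"offset":[0,0,0],"rot":[-7.15,0,0]},{"jaw":0.8,"offset":[0,0,0],"rot":[-7.15,0,0]},{"jaw":0.8,"offset":[0,0,0],"rot":[-7.15,0,0]},{"jaw":0.8,"offset":[0,0,0],"rot":[-7.15,0,0]}]' >/dev/null; python3 -m pendant '[{"jaw":0.8,"offset":[0,0,0],"rot":[-7.15,0,0]},{"jaw":0.8,"offset":[0,0,0],"rot":[-7.15,0,0]},{"jaw":0.8,"offset":[0,0,0],"rot":[-7.15,0,0]},{"jaw":0.8,"offset":[0,0,0],"rot":[-7.15,0,0]},{"jaw":0.8,"offset":[0,0,0],"rot":[-7.15,0,0]},{"jaw":0.8,"offset":[0,0,0],"rot":[-7.15,0,0]},{"jaw":0.8,"offset":[0,0,0],"rot":[-7.15,0,0]},{"jaw":0.8,"offset":[0,0,0],"rot":[-7.15,0,0]},{"jaw":0.8,"offset":[0,0,0],"rot":[-7.15,0,0]},{"jaw":0.8,"offset":[0,0,0],"rot":[-7.15,0,0]}]'
python3 - <<'E'
from h import *
go([633,-70,260],-0.094)
E
```

```text
time: 2.65
ee_pos: [376.4, -296.0, 263.5]
ee_rot: [0.597, 1.502, -0.587]
ft_force: [-0.1, 0.3, -0.3]
gripper_width: 68.4
t 2.65 pos [ 376.4 -296.   263.5] F [-0.1  0.3 -0.3] w 68.4 q [-0.67  0.18 -0.01  1.39  0.    0.09]
world d [256.6 226.   -3.5] tool d [  3.4 340.5  31.7]
rot tool deg [-37.9  -0.8  -0.3] D axes: y [0.09 1.   0.  ] z [ 1.   -0.09  0.  ] d in final axes [  3.5 249.1 234.3]
rot tool deg [142.1  -0.4   1. ] D axes: y [-0.09 -1.   -0.  ] z [-1.    0.09  0.  ] d in final axes [   3.5 -249.1 -234.3]
```

```bash
python3 -m pendant '[{"jaw":0.8,"offset":[0,0,0],"rot":[-7.1,0,0]},{"jaw":0.8,"offset":[0,0,0],"rot":[-7.1,0,0]},{"jaw":0.8,"offset":[0,0,0],"rot":[-7.1,0,0]},{"jaw":0.8,"offset":[0,0,0],"rot":[-7.1,0,0]},{"jaw":0.8,"offset":[0,0,0],"rot":[-7.1,0,0]},{"jaw":0.8,"offset":[0,28,26],"rot":[0,0,0]},{"jaw":0.8,"offset":[0,28,26],"rot":[0,0,0]},{"jaw":0.8,"offset":[0,28,26],"rot":[0,0,0]},{"jaw":0.8,"offset":[0,28,26],"rot":[0,0,0]}]'
python3 - <<'E'
from h import *
go([633,-70,260],-0.094)
E
```

```text
time: 3.4
ee_pos: [491.8, -198.2, 262.1]
ee_rot: [0.106, 1.582, -0.09]
ft_force: [0.5, -1.1, 0.7]
gripper_width: 68.0
t 3.4 pos [ 491.8 -198.2  262.1] F [ 0.5 -1.1  0.7] w 68.0 q [-0.39  0.29  0.12  1.42  0.01 -0.26]
world d [141.2 128.2  -2.1] tool d [  1.7 144.8 124.2]
rot tool deg [-1.8 -0.8 -0.6] D axes: y [0.09 1.   0.  ] z [ 1.   -0.09  0.  ] d in final axes [  2.1 140.9 128.5]
rot tool deg [178.2  -0.9   1.3] D axes: y [-0.09 -1.   -0.  ] z [-1.    0.09  0.  ] d in final axes [   2.1 -140.9 -128.5]
```

```bash
python3 -m pendant '[{"jaw":0.8,"offset":[0,28,25],"rot":[-1.8,-0.8,-0.6]},{"jaw":0.8,"offset":[0,28,25],"rot":[0,0,0]},{"jaw":0.8,"offset":[0,28,25],"rot":[0,0,0]},{"jaw":0.8,"offset":[0,28,25],"rot":[0,0,0]},{"jaw":0.8,"offset":[0,14,10],"rot":[0,0,0]},{"jaw":0.8,"offset":[0,0,0],"rot":[0,0,0]}]'
cat >> h.py <<'E'
def wproj(Xw,pos=None,M=None):
    if pos is None: s,M=st(); pos=s["ee_pos"]
    c=manip.camera_params("wrist");K=c["intrinsics"];T=c["T_tool_cam"]
    xt=M.T@(np.asarray(Xw,float)-pos); xc=T[:3,:3].T@(xt-T[:3,3])
    rho=np.hypot(xc[0],xc[1]); th=np.arctan2(rho,xc[2]); return np.array([K[0,2]+K[0,0]*th*xc[0]/rho,K[1,2]+K[1,1]*th*xc[1]/rho])
def wplane(u,v,z,pos,M):
    c=manip.camera_params("wrist");K=c["intrinsics"];T=c["T_tool_cam"]
    a=np.array([(u-K[0,2])/K[0,0],(v-K[1,2])/K[1,1]]);th=np.hypot(*a);r=np.array([*(np.sin(th)*a/th),np.cos(th)])
    rw=M@(T[:3,:3]@r);o=pos+M@T[:3,3]; return o+rw*(z-o[2])/rw[2]
def snap(n,name):
    s,M=st(); p,d=manip.read_camera(n); cv2.imwrite("pics/%s.png"%name,p[:,:,::-1]); np.savez(name+".npz",p=p,d=d,pos=s["ee_pos"],M=M)
def wp(name,u,v,z):
    f=np.load(name+".npz"); return wplane(u,v,z,f["pos"],f["M"]).round(1)
E
python3 - <<'E'
from h import *
go([633,-70,260],-0.094)
snap("wrist","w1")
for n,X in dict(white=(633,-70,156),stock=(605,-11,135),pot=(662.5,-14,46),drop=(645,44,84)).items(): print(n,wproj(X).round(1))
E
```

```text
time: 3.9
ee_pos: [622.1, -71.4, 258.5]
ee_rot: [0.069, 1.572, -0.068]
ft_force: [0.3, -0.2, -0.3]
gripper_width: 68.2
t 3.9 pos [622.1 -71.4 258.5] F [ 0.3 -0.2 -0.3] w 68.2 q [-0.11  0.49  0.41  1.49  0.   -0.03]
world d [10.9  1.4  1.5] tool d [-1.5  2.3 10.8]
rot tool deg [ 0.4 -0.2 -0. ] D axes: y [0.09 1.   0.  ] z [ 1.   -0.09  0.  ] d in final axes [-1.5  2.4 10.7]
rot tool deg [-179.6    0.    -0.2] D axes: y [-0.09 -1.   -0.  ] z [-1.    0.09  0.  ] d in final axes [ -1.5  -2.4 -10.7]
white [281.1 224.4]
stock [349.  177.8]
pot [331.2 211.6]
drop [390.9 201.8]
```

View pics/w1.png

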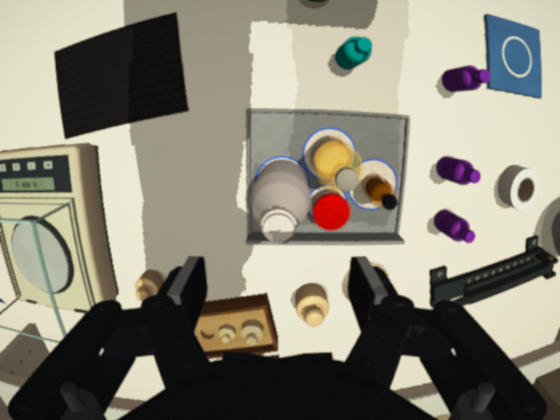

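The wrist view shows all four tray items clearly, and the projections of my estimates land on them: white cap (279,225), stock stopper (346,179), red lid (331,211), dropper cap (389,201). I'll enlarge it.

```bash
python3 - <<'E'
import cv2
p=cv2.imread("pics/w1.png")
cv2.imwrite("pics/w1c.png",cv2.resize(p[100:250,240:415],None,fx=4,fy=4,interpolation=cv2.INTER_CUBIC))
E
```

```text
(no output)
```

View pics/w1c.png

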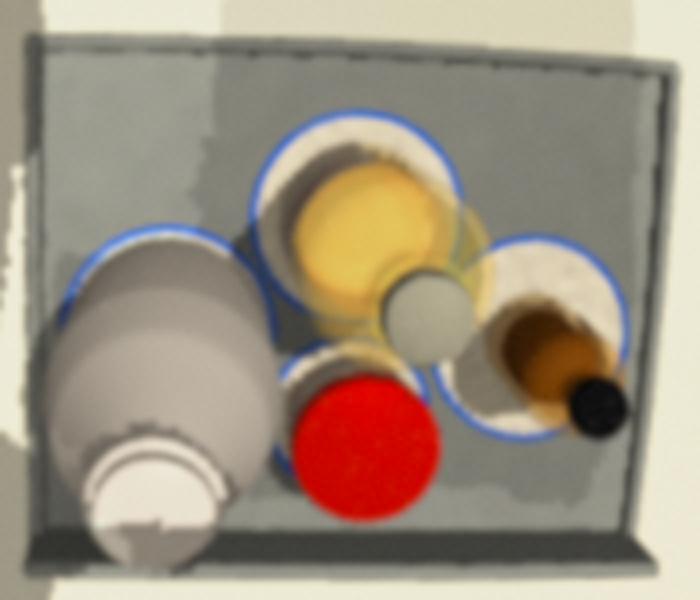

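```bash
python3 - <<'E'
from h import *
for n,(U,V,z) in dict(white=(156,513,156),stock=(428,317,135),pot=(366,448,46),drop=(599,407,84),ringF=(357,218,6),ringL=(531,337,6),FL=(28,38,12),FR=(678,66,12),BL=(28,572,36),BR=(655,572,36)).items(): print(n,wp("w1",(U+.5)/4-.5+240,(V+.5)/4-.5+100,z))
E
```

```text
white [636.6 -71.2 156. ]
stock [606.6 -12.1 135. ]
pot [663.4 -13.1  46. ]
drop [645.2  43.4  84. ]
ringF [603.6  -6.6   6. ]
ringL [644.8  47.4   6. ]
FL [541.5 -99.5  12. ]
FR [561.   96.8  12. ]
BL [ 696.9 -114.3   36. ]
BR [716.3  80.8  36. ]
```

```bash
python3 -m pendant '[{"jaw":0.7,"offset":[0,1,14],"rot":[0.4,-0.2,0]},{"jaw":0.7,"offset":[25,0,0],"rot":[0,0,0]},{"jaw":0.7,"offset":[30,0,0],"rot":[0,0,0]},{"jaw":0.7,"offset":[25,0,0],"rot":[0,0,0]},{"jaw":0.7,"offset":[0,0,0],"rot":[0,0,0]}]'
python3 - <<'E'
from h import *
go([636,-71.5,125],-0.094)
E
```

```text
time: 4.37
ee_pos: [635.5, -76.0, 177.6]
ee_rot: [0.074, 1.565, -0.077]
ft_force: [-1.0, 0.1, -0.9]
gripper_width: 59.7
t 4.37 pos [635.5 -76.  177.6] F [-1.   0.1 -0.9] w 59.7 q [-0.12  0.52  0.25  1.3  -0.   -0.02]
world d [  0.5   4.5 -52.6] tool d [52.6  4.6 -0.2]
rot tool deg [-0.1  0.3  0.1] D axes: y [0.09 1.   0.  ] z [ 1.   -0.09  0.  ] d in final axes [52.6  4.5  0.1]
rot tool deg [ 1.799e+02  1.000e-01 -4.000e-01] D axes: y [-0.09 -1.   -0.  ] z [-1.    0.09  0.  ] d in final axes [52.6 -4.5 -0.1]
```

```bash
python3 -m pendant '[{"jaw":0.7,"offset":[10,4.5,0],"rot":[0,0,0]},{"jaw":0.7,"offset":[20,0,0],"rot":[0,0,0]},{"jaw":0.7,"offset":[20,0,0],"rot":[0,0,0]},{"jaw":0.7,"offset":[3,0,0],"rot":[0,0,0]},{"jaw":0.7,"offset":[0,0,0],"rot":[0,0,0]}]'
python3 - <<'E'
from h import *
go([636,-71.5,125],-0.094); snap("wrist","w2"); 
E
```

```text
time: 4.78
ee_pos: [634.2, -75.8, 128.7]
ee_rot: [0.077, 1.563, -0.081]
ft_force: [0.6, -0.3, 0.5]
gripper_width: 59.8
t 4.78 pos [634.2 -75.8 128.7] F [ 0.6 -0.3  0.5] w 59.8 q [-0.12  0.53  0.15  1.18 -0.   -0.02]
world d [ 1.8  4.3 -3.7] tool d [3.7 4.4 1.3]
rot tool deg [-0.4  0.4  0.1] D axes: y [0.09 1.   0.  ] z [ 1.   -0.09  0.  ] d in final axes [3.7 4.4 1.4]
rot tool deg [179.6   0.2  -0.6] D axes: y [-0.09 -1.   -0.  ] z [-1.    0.09  0.  ] d in final axes [ 3.7 -4.4 -1.4]
```

View pics/w2.png

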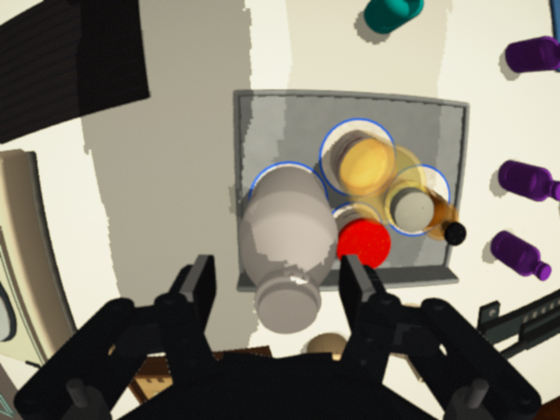

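```bash
python3 -m pendant '[{"jaw":0.7,"offset":[2,4.5,1.5],"rot":[0,0.4,0]},{"jaw":0.7,"offset":[2,0,0],"rot":[0,0,0]},{"jaw":0.7,"offset":[0,0,0],"rot":[0,0,0]}]'
python3 - <<'E'
from h import *
go([636,-71.5,125],-0.094)
E
```

```text
time: 5.08
ee_pos: [637.8, -72.0, 129.0]
ee_rot: [0.078, 1.566, -0.082]
ft_force: [0.3, 0.7, -0.3]
gripper_width: 59.6
t 5.08 pos [637.8 -72.  129. ] F [ 0.3  0.7 -0.3] w 59.6 q [-0.11  0.54  0.16  1.19 -0.   -0.01]
world d [-1.8  0.5 -4. ] tool d [ 4.   0.3 -1.9]
rot tool deg [-0.4  0.2  0.1] D axes: y [0.09 1.   0.  ] z [ 1.   -0.09  0.  ] d in final axes [ 4.   0.3 -1.9]
rot tool deg [179.6   0.2  -0.3] D axes: y [-0.09 -1.   -0.  ] z [-1.    0.09  0.  ] d in final axes [ 4.  -0.3  1.9]
```

```bash
python3 -m pendant '[{"jaw":0.7,"offset":[4,0,-1],"rot":[0,0,0]},{"jaw":0.7,"offset":[2,0,0],"rot":[0,0,0]},{"jaw":0.2,"offset":[0,0,0],"rot":[0,0,0]},{"jaw":0.2,"offset":[0,0,0],"rot":[0,0,0]},{"jaw":0.2,"offset":[0,0,0],"rot":[0,0,0]},{"jaw":0.2,"offset":[0,0,0],"rot":[0,0,0]},{"jaw":0.2,"offset":[0,0,0],"rot":[0,0,0]},{"jaw":0.2,"offset":[0,0,0],"rot":[0,0,0]}]' 45
python3 - <<'E'
from h import *
go([636,-71.5,125],-0.094); snap("wrist","w3")
E
```

```text
time: 5.75
ee_pos: [637.7, -71.6, 124.5]
ee_rot: [0.077, 1.564, -0.081]
ft_force: [0.7, -0.1, 0.3]
gripper_width: 38.5
t 5.75 pos [637.7 -71.6 124.5] F [ 0.7 -0.1  0.3] w 38.5 q [-0.11  0.54  0.15  1.17 -0.   -0.01]
world d [-1.7  0.1  0.5] tool d [-0.5 -0.1 -1.7]
rot tool deg [-0.4  0.3  0.1] D axes: y [0.09 1.   0.  ] z [ 1.   -0.09  0.  ] d in final axes [-0.5 -0.1 -1.7]
rot tool deg [179.6   0.2  -0.5] D axes: y [-0.09 -1.   -0.  ] z [-1.    0.09  0.  ] d in final axes [-0.5  0.1  1.7]
```

View pics/w3.png

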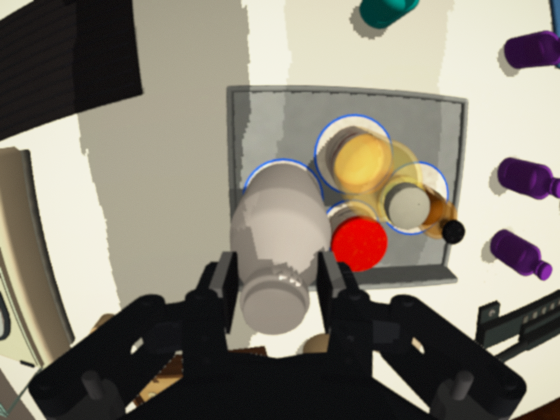

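```bash
python3 -m pendant '[{"jaw":0.2,"offset":[-10,0,0],"rot":[0,0,0]},{"jaw":0.2,"offset":[-20,0,0],"rot":[0,0,0]},{"jaw":0.2,"offset":[-25,0,0],"rot":[0,0,0]},{"jaw":0.2,"offset":[-25,0,0],"rot":[0,0,0]},{"jaw":0.2,"offset":[-20,0,0],"rot":[0,0,0]}]'
python3 - <<'E'
from h import *
go([440,-322,230],0); snap("scene","s1")
E
```

```text
time: 6.22
ee_pos: [633.6, -71.1, 224.6]
ee_rot: [0.078, 1.574, -0.081]
ft_force: [0.2, -1.0, -2.6]
gripper_width: 38.6
t 6.22 pos [633.6 -71.1 224.6] F [ 0.2 -1.  -2.6] w 38.6 q [-0.11  0.52  0.37  1.42 -0.   -0.01]
world d [-193.6 -250.9    5.4] tool d [  -4.1 -269.2 -167.3]
rot tool deg [-5.8 -0.3  0.1] D axes: y [-0.  1.  0.] z [1. 0. 0.] d in final axes [  -5.4 -250.9 -193.6]
rot tool deg [174.2   0.2   0.4] D axes: y [ 0. -1. -0.] z [-1.  0. -0.] d in final axes [ -5.4 250.9 193.6]
```

View pics/s1.png

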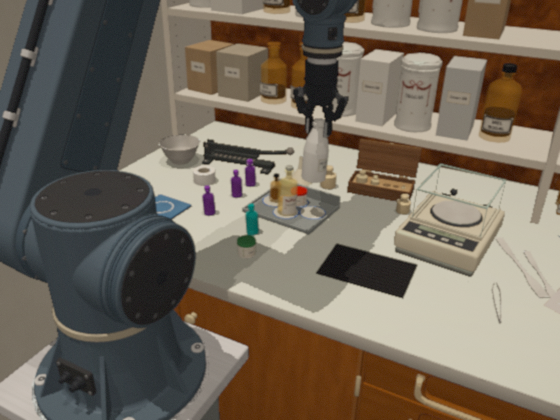

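The white bottle is held, hanging clear above the tray at about (315,155).

```bash
python3 -m pendant '[{"jaw":0.2,"offset":[0,-15,-10],"rot":[0,0,0]},{"jaw":0.2,"offset":[0,-30,-19],"rot":[0,0,0]},{"jaw":0.2,"offset":[0,-30,-19],"rot":[0,0,0]},{"jaw":0.2,"offset":[0,-30,-19],"rot":[0,0,0]},{"jaw":0.2,"offset":[0,-30,-19],"rot":[0,0,0]},{"jaw":0.2,"offset":[0,-30,-19],"rot":[0,0,0]},{"jaw":0.2,"offset":[0,-30,-19],"rot":[0,0,0]},{"jaw":0.2,"offset":[0,-30,-19],"rot":[0,0,0]},{"jaw":0.2,"offset":[0,-15,-10],"rot":[0,0,0]},{"jaw":0.2,"offset":[0,0,0],"rot":[0,0,0]}]'
python3 - <<'E'
from h import *
go([440,-322,129],-0.094)
E
```

```text
time: 7.1
ee_pos: [451.7, -302.1, 235.0]
ee_rot: [0.072, 1.563, -0.079]
ft_force: [-1.4, -0.5, -2.5]
gripper_width: 38.3
t 7.1 pos [ 451.7 -302.1  235. ] F [-1.4 -0.5 -2.5] w 38.3 q [-0.59  0.3   0.07  1.33 -0.   -0.49]
world d [ -11.7  -19.9 -106. ] tool d [106.  -20.5 -10.5]
rot tool deg [-0.1  0.4  0.2] D axes: y [0.09 1.   0.  ] z [ 1.   -0.09  0.  ] d in final axes [106.  -20.9  -9.8]
rot tool deg [179.9   0.3  -0.6] D axes: y [-0.09 -1.   -0.  ] z [-1.    0.09  0.  ] d in final axes [106.   20.9   9.8]
```

```bash
python3 -m pendant '[{"jaw":0.2,"offset":[15,-10,-5],"rot":[0,0.4,0]},{"jaw":0.2,"offset":[25,-10,-5],"rot":[0,0,0]},{"jaw":0.2,"offset":[25,0,0],"rot":[0,0,0]},{"jaw":0.2,"offset":[25,0,0],"rot":[0,0,0]},{"jaw":0.2,"offset":[10,0,0],"rot":[0,0,0]},{"jaw":0.2,"offset":[0,0,0],"rot":[0,0,0]}]'
python3 - <<'E'
from h import *
go([440,-322,122.5],-0.094)
E
```

```text
time: 7.6
ee_pos: [439.8, -323.8, 135.1]
ee_rot: [0.073, 1.566, -0.083]
ft_force: [-0.1, 0.8, -2.2]
gripper_width: 38.6
t 7.6 pos [ 439.8 -323.8  135.1] F [-0.1  0.8 -2.2] w 38.6 q [-0.63  0.34 -0.13  1.09 -0.   -0.53]
world d [  0.2   1.8 -12.6] tool d [12.6  1.9 -0. ]
rot tool deg [-0.3  0.2  0.3] D axes: y [0.09 1.   0.  ] z [ 1.   -0.09  0.  ] d in final axes [12.6  1.8  0. ]
rot tool deg [179.7   0.5  -0.4] D axes: y [-0.09 -1.   -0.  ] z [-1.    0.09  0.  ] d in final axes [12.6 -1.8 -0. ]
```

```bash
python3 -m pendant '[{"jaw":0.2,"offset":[5,0,0],"rot":[0,0,0]},{"jaw":0.2,"offset":[4,0,0],"rot":[0,0,0]},{"jaw":0.2,"offset":[2,0,0],"rot":[0,0,0]},{"jaw":0.2,"offset":[0,0,0],"rot":[0,0,0]}]'
python3 - <<'E'
from h import *
go([440,-322,122.5],-0.094)
E
```

```text
time: 7.93
ee_pos: [441.2, -323.5, 125.5]
ee_rot: [0.072, 1.564, -0.083]
ft_force: [-0.7, -0.1, -2.0]
gripper_width: 38.0
t 7.93 pos [ 441.2 -323.5  125.5] F [-0.7 -0.1 -2. ] w 38.0 q [-0.63  0.35 -0.14  1.07 -0.   -0.53]
world d [-1.2  1.5 -3. ] tool d [ 3.   1.4 -1.4]
rot tool deg [-0.3  0.3  0.4] D axes: y [0.09 1.   0.  ] z [ 1.   -0.09  0.  ] d in final axes [ 3.   1.4 -1.4]
rot tool deg [179.7   0.6  -0.5] D axes: y [-0.09 -1.   -0.  ] z [-1.    0.09  0.  ] d in final axes [ 3.  -1.4  1.4]
```

```bash
python3 -m pendant '[{"jaw":0.2,"offset":[2,0,0],"rot":[0,0,0]},{"jaw":0.2,"offset":[2,0,0],"rot":[0,0,0]},{"jaw":0.2,"offset":[1,0,0],"rot":[0,0,0]}]'
```

```text
time: 8.18
ee_pos: [442.8, -324.2, 122.4]
ee_rot: [0.07, 1.56, -0.084]
ft_force: [1.1, 1.0, 8.8]
gripper_width: 38.8
```

Contact shows as +8.8 N at the expected height. Releasing and rising now.

```bash
python3 -m pendant '[{"jaw":0.7,"offset":[0,0,0],"rot":[0,0,0]},{"jaw":0.7,"offset":[0,0,0],"rot":[0,0,0]},{"jaw":0.7,"offset":[0,0,0],"rot":[0,0,0]},{"jaw":0.7,"offset":[0,0,0],"rot":[0,0,0]},{"jaw":0.7,"offset":[-20,0,0],"rot":[0,0,0]},{"jaw":0.7,"offset":[-30,0,0],"rot":[0,0,0]},{"jaw":0.7,"offset":[-30,0,0],"rot":[0,0,0]},{"jaw":0.7,"offset":[-30,0,0],"rot":[0,0,0]}]'
python3 - <<'E'
from h import *
go([606.5,-12.5,230],-0.094); snap("wrist","w4")
E
```

```text
time: 8.85
ee_pos: [439.1, -321.4, 230.7]
ee_rot: [0.074, 1.569, -0.08]
ft_force: [0.7, -1.0, 0.9]
gripper_width: 59.7
t 8.85 pos [ 439.1 -321.4  230.7] F [ 0.7 -1.   0.9] w 59.7 q [-0.63  0.3   0.06  1.33 -0.   -0.53]
world d [167.4 308.9  -0.7] tool d [ -0.4 323.8 136.2]
rot tool deg [-0.3  0.   0.2] D axes: y [0.09 1.   0.  ] z [ 1.   -0.09  0.  ] d in final axes [  0.7 323.2 137.7]
rot tool deg [ 1.797e+02  3.000e-01 -1.000e-01] D axes: y [-0.09 -1.   -0.  ] z [-1.    0.09  0.  ] d in final axes [   0.7 -323.2 -137.7]
```

View pics/w4.png

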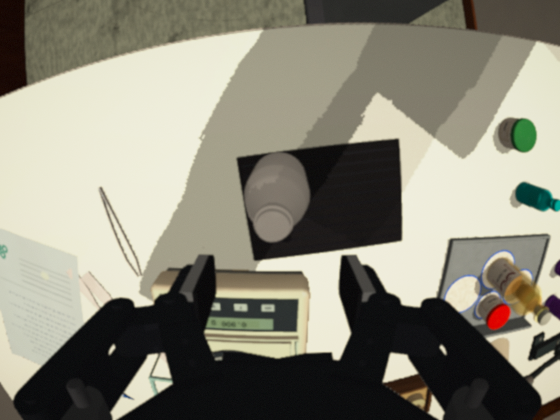

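The white bottle stands upright on the mat at (277,195). Next is the stock bottle.

```bash
python3 -m pendant '[{"jaw":0.55,"offset":[0,20,8],"rot":[0,0,0]},{"jaw":0.55,"offset":[0,36,15],"rot":[0,0,0]},{"jaw":0.55,"offset":[0,36,15],"rot":[0,0,0]},{"jaw":0.55,"offset":[0,36,15],"rot":[0,0,0]},{"jaw":0.55,"offset":[0,36,15],"rot":[0,0,0]},{"jaw":0.55,"offset":[0,36,15],"rot":[0,0,0]},{"jaw":0.55,"offset":[0,36,15],"rot":[0,0,0]},{"jaw":0.55,"offset":[0,36,15],"rot":[0,0,0]},{"jaw":0.55,"offset":[0,36,15],"rot":[0,0,0]},{"jaw":0.55,"offset":[0,18,8],"rot":[0,0,0]}]'
python3 - <<'E'
from h import *
go([606.5,-12.5,230],-0.094)
E
```

```text
time: 9.73
ee_pos: [615.7, -3.3, 238.7]
ee_rot: [0.075, 1.554, -0.095]
ft_force: [0.2, -0.4, -0.6]
gripper_width: 47.1
t 9.73 pos [615.7  -3.3 238.7] F [ 0.2 -0.4 -0.6] w 47.1 q [ 0.    0.45  0.29  1.4  -0.01  0.11]
world d [-9.2 -9.2 -8.7] tool d [  8.7 -10.   -8.2]
rot tool deg [-0.8  0.9  0.7] D axes: y [0.09 1.   0.  ] z [ 1.   -0.09  0.  ] d in final axes [  8.7 -10.   -8.3]
rot tool deg [179.2   1.1  -1.4] D axes: y [-0.09 -1.   -0.  ] z [-1.    0.09  0.  ] d in final axes [ 8.7 10.   8.3]
```

```bash
python3 -m pendant '[{"jaw":0.55,"offset":[15,-10,-8],"rot":[-0.8,0.9,0.7]},{"jaw":0.55,"offset":[25,0,0],"rot":[0,0,0]},{"jaw":0.55,"offset":[25,0,0],"rot":[0,0,0]},{"jaw":0.55,"offset":[8,0,0],"rot":[0,0,0]},{"jaw":0.55,"offset":[0,0,0],"rot":[0,0,0]}]'
python3 - <<'E'
from h import *
go([606.5,-12.5,114],-0.094); snap("wrist","w5"); print(wproj([606.5,-12.5,135]))
p=cv2.imread("pics/w5.png"); cv2.imwrite("pics/w5c.png",cv2.resize(p[80:330,180:430],None,fx=2.4,fy=2.4))
E
```

```text
time: 10.15
ee_pos: [609.7, -6.0, 162.3]
ee_rot: [0.068, 1.568, -0.066]
ft_force: [-0.0, -0.3, 0.6]
gripper_width: 46.9
t 10.15 pos [609.7  -6.  162.3] F [-0.  -0.3  0.6] w 46.9 q [-0.01  0.46  0.12  1.23  0.    0.08]
world d [ -3.2  -6.5 -48.3] tool d [48.3 -6.8 -2.7]
rot tool deg [ 0.5  0.1 -0.1] D axes: y [0.09 1.   0.  ] z [ 1.   -0.09  0.  ] d in final axes [48.3 -6.8 -2.5]
rot tool deg [-1.795e+02  1.000e-01  1.000e-01] D axes: y [-0.09 -1.   -0.  ] z [-1.    0.09  0.  ] d in final axes [48.3  6.8  2.5]
[264.52500826 245.87907849]
```

View pics/w5c.png

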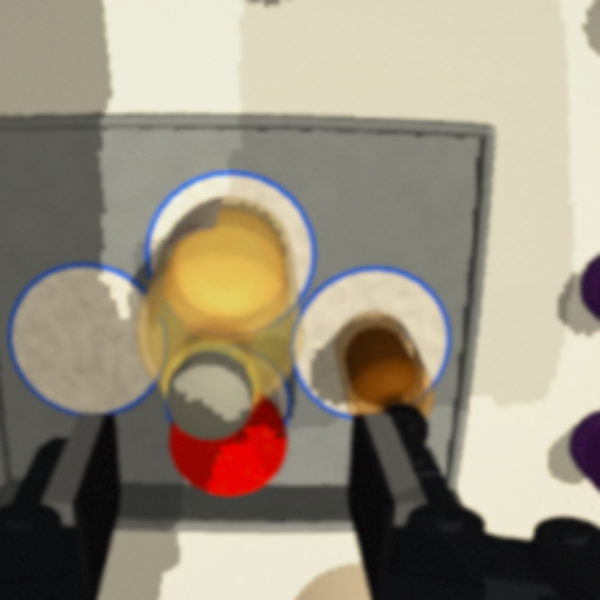

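```bash
python3 - <<'E'
from h import *
for n,(U,V) in dict(R=(88,338),F=(232,256),L=(374,342)).items(): print(n,wp("w5",U/2.4+180,V/2.4+80,6))
E
python3 -m pendant '[{"jaw":0.55,"offset":[8,-6,-2.5],"rot":[0.5,0,0]},{"jaw":0.55,"offset":[15,0,0],"rot":[0,0,0]},{"jaw":0.55,"offset":[14,0,0],"rot":[0,0,0]},{"jaw":0.55,"offset":[3,0,0],"rot":[0,0,0]},{"jaw":0.55,"offset":[0,0,0],"rot":[0,0,0]}]'
python3 - <<'E'
from h import *
go([606.5,-11.5,114],-0.094)
E
```

```text
R [632.8 -65.9   6. ]
F [604.4  -5.5   6. ]
L [644.4  48.3   6. ]
time: 10.62
ee_pos: [610.1, -12.9, 129.4]
ee_rot: [0.076, 1.559, -0.074]
ft_force: [-0.0, 1.1, 0.1]
gripper_width: 47.0
t 10.62 pos [610.1 -12.9 129.4] F [-0.   1.1  0.1] w 47.0 q [-0.02  0.47  0.05  1.14  0.    0.07]
world d [ -3.6   1.4 -15.4] tool d [15.4  1.1 -3.9]
rot tool deg [-0.1  0.6 -0.1] D axes: y [0.09 1.   0.  ] z [ 1.   -0.09  0.  ] d in final axes [15.4  1.1 -3.7]
rot tool deg [179.9  -0.2  -0.9] D axes: y [-0.09 -1.   -0.  ] z [-1.    0.09  0.  ] d in final axes [15.4 -1.1  3.7]
```

```bash
python3 -m pendant '[{"jaw":0.55,"offset":[7,1,-4],"rot":[0,0.6,0]},{"jaw":0.55,"offset":[6,0,0],"rot":[0,0,0]},{"jaw":0.55,"offset":[3,0,0],"rot":[0,0,0]},{"jaw":0.55,"offset":[0,0,0],"rot":[0,0,0]}]'
python3 - <<'E'
from h import *
go([606.5,-11.5,114],-0.094)
E
```

```text
time: 10.95
ee_pos: [607.8, -11.6, 115.9]
ee_rot: [0.077, 1.566, -0.074]
ft_force: [-0.4, -0.1, 0.0]
gripper_width: 47.1
t 10.95 pos [607.8 -11.6 115.9] F [-0.4 -0.1  0. ] w 47.1 q [-0.02  0.48  0.03  1.12  0.    0.08]
world d [-1.3  0.1 -1.9] tool d [ 1.9 -0.1 -1.3]
rot tool deg [-0.1  0.2 -0.1] D axes: y [0.09 1.   0.  ] z [ 1.   -0.09  0.  ] d in final axes [ 1.9 -0.1 -1.3]
rot tool deg [179.9  -0.2  -0.3] D axes: y [-0.09 -1.   -0.  ] z [-1.    0.09  0.  ] d in final axes [1.9 0.1 1.3]
```

```bash
python3 -m pendant '[{"jaw":0.1,"offset":[2,0,-1],"rot":[0,0,0]},{"jaw":0.1,"offset":[0,0,0],"rot":[0,0,0]},{"jaw":0.1,"offset":[0,0,0],"rot":[0,0,0]},{"jaw":0.1,"offset":[0,0,0],"rot":[0,0,0]},{"jaw":0.1,"offset":[0,0,0],"rot":[0,0,0]},{"jaw":0.1,"offset":[0,0,0],"rot":[0,0,0]},{"jaw":0.1,"offset":[0,0,0],"rot":[0,0,0]}]' 45
python3 - <<'E'
from h import *
go([606.5,-11.5,114],-0.094); snap("wrist","w6")
p=cv2.imread("pics/w6.png"); cv2.imwrite("pics/w6c.png",cv2.resize(p[130:380,150:400],None,fx=2.4,fy=2.4))
E
```

```text
time: 11.53
ee_pos: [606.9, -11.3, 114.3]
ee_rot: [0.077, 1.565, -0.074]
ft_force: [-0.6, 0.3, -0.8]
gripper_width: 30.9
t 11.53 pos [606.9 -11.3 114.3] F [-0.6  0.3 -0.8] w 30.9 q [-0.02  0.48  0.02  1.11  0.    0.08]
world d [-0.4 -0.2 -0.3] tool d [ 0.3 -0.2 -0.4]
rot tool deg [-0.1  0.2 -0.1] D axes: y [0.09 1.   0.  ] z [ 1.   -0.09  0.  ] d in final axes [ 0.3 -0.2 -0.4]
rot tool deg [179.9  -0.2  -0.4] D axes: y [-0.09 -1.   -0.  ] z [-1.    0.09  0.  ] d in final axes [0.3 0.2 0.4]
```

View pics/w6c.png

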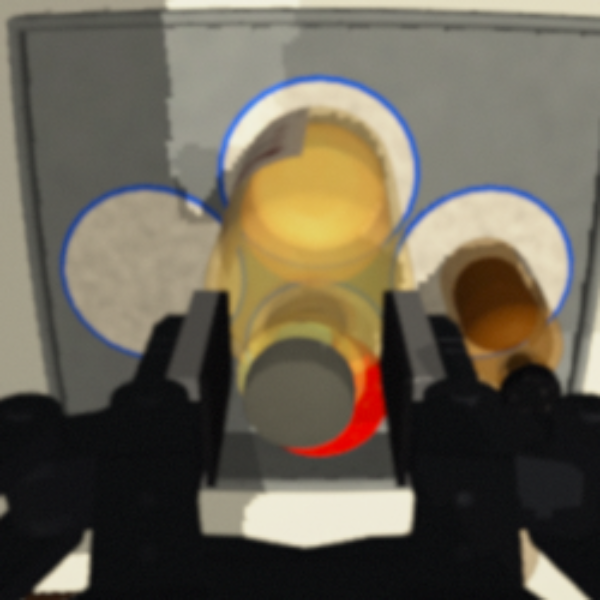

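```bash
python3 -m pendant '[{"jaw":0.1,"offset":[0,0,0],"rot":[0,0,0]},{"jaw":0.1,"offset":[0,0,0],"rot":[0,0,0]},{"jaw":0.1,"offset":[0,0,0],"rot":[0,0,0]}]' ;python3 -m pendant '[{"jaw":0.1,"offset":[0,0,0],"rot":[0,0,0]},{"jaw":0.1,"offset":[0,0,0],"rot":[0,0,0]},{"jaw":0.1,"offset":[0,0,0],"rot":[0,0,0]}]'
python3 - <<'E'
from h import *
go([606.5,-11.5,114],-0.094); snap("wrist","w7")
p=cv2.imread("pics/w7.png"); cv2.imwrite("pics/w7c.png",cv2.resize(p[130:380,150:400],None,fx=2.4,fy=2.4))
E
```

```text
time: 11.83
ee_pos: [606.9, -11.3, 114.3]
ee_rot: [0.077, 1.565, -0.074]
ft_force: [-0.3, -1.2, -2.6]
gripper_width: 30.8
time: 12.08
ee_pos: [606.9, -11.4, 114.3]
ee_rot: [0.077, 1.565, -0.074]
ft_force: [-0.2, -0.0, -1.6]
gripper_width: 30.7
t 12.08 pos [606.9 -11.4 114.3] F [-0.2 -0.  -1.6] w 30.7 q [-0.02  0.48  0.02  1.11  0.    0.08]
world d [-0.4 -0.1 -0.3] tool d [ 0.3 -0.2 -0.4]
rot tool deg [-0.1  0.2 -0.1] D axes: y [0.09 1.   0.  ] z [ 1.   -0.09  0.  ] d in final axes [ 0.3 -0.2 -0.4]
rot tool deg [179.9  -0.2  -0.4] D axes: y [-0.09 -1.   -0.  ] z [-1.    0.09  0.  ] d in final axes [0.3 0.2 0.4]
```

View pics/w7c.png

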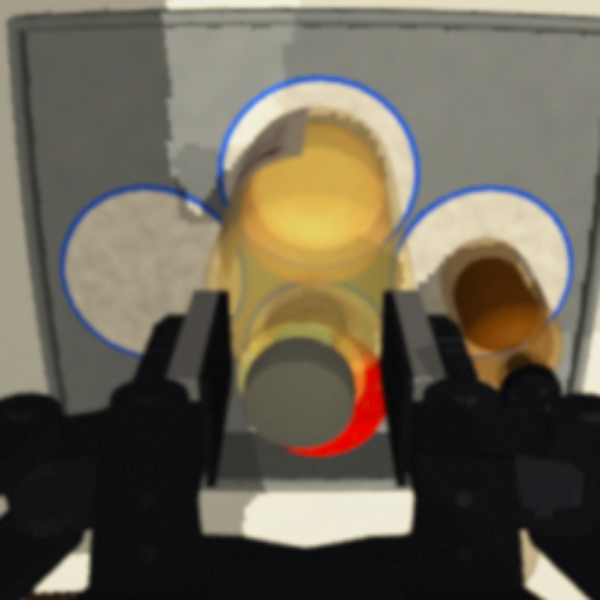

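The jaws stopped at 30.7 mm on the shoulder, not at the 20 mm neck. I'll open, rise 7 mm and close again.

```bash
python3 -m pendant '[{"jaw":0.55,"offset":[0,0,0],"rot":[0,0,0]},{"jaw":0.55,"offset":[0,0,0],"rot":[0,0,0]},{"jaw":0.55,"offset":[-4,0,0],"rot":[0,0,0]},{"jaw":0.55,"offset":[-4,0,0],"rot":[0,0,0]},{"jaw":0.55,"offset":[0,0,0],"rot":[0,0,0]}]' 
python3 - <<'E'
from h import *
go([606.5,-11.5,121],-0.094)
E
```

```text
time: 12.55
ee_pos: [607.1, -11.4, 123.4]
ee_rot: [0.077, 1.565, -0.074]
ft_force: [0.2, -0.1, 0.2]
gripper_width: 46.8
t 12.55 pos [607.1 -11.4 123.4] F [ 0.2 -0.1  0.2] w 46.8 q [-0.02  0.47  0.04  1.13  0.    0.08]
world d [-0.6 -0.1 -2.4] tool d [ 2.4 -0.2 -0.6]
rot tool deg [-0.1  0.3 -0.1] D axes: y [0.09 1.   0.  ] z [ 1.   -0.09  0.  ] d in final axes [ 2.4 -0.2 -0.6]
rot tool deg [179.9  -0.2  -0.4] D axes: y [-0.09 -1.   -0.  ] z [-1.    0.09  0.  ] d in final axes [2.4 0.2 0.6]
```

```bash
python3 -m pendant '[{"jaw":0.1,"offset":[2.5,0,0],"rot":[0,0,0]},{"jaw":0.1,"offset":[0,0,0],"rot":[0,0,0]},{"jaw":0.1,"offset":[0,0,0],"rot":[0,0,0]},{"jaw":0.1,"offset":[0,0,0],"rot":[0,0,0]},{"jaw":0.1,"offset":[0,0,0],"rot":[0,0,0]},{"jaw":0.1,"offset":[0,0,0],"rot":[0,0,0]},{"jaw":0.1,"offset":[0,0,0],"rot":[0,0,0]},{"jaw":0.1,"offset":[0,0,0],"rot":[0,0,0]}]' 45
python3 - <<'E'
from h import *
go([606.5,-11.5,121],-0.094)
E
```

```text
time: 13.22
ee_pos: [607.6, -11.4, 121.4]
ee_rot: [0.077, 1.563, -0.074]
ft_force: [-0.4, -0.7, 1.4]
gripper_width: 25.9
t 13.22 pos [607.6 -11.4 121.4] F [-0.4 -0.7  1.4] w 25.9 q [-0.02  0.47  0.03  1.12  0.    0.08]
world d [-1.1 -0.1 -0.4] tool d [ 0.4 -0.2 -1.1]
rot tool deg [-0.1  0.3 -0.1] D axes: y [0.09 1.   0.  ] z [ 1.   -0.09  0.  ] d in final axes [ 0.4 -0.2 -1. ]
rot tool deg [179.9  -0.2  -0.5] D axes: y [-0.09 -1.   -0.  ] z [-1.    0.09  0.  ] d in final axes [0.4 0.2 1. ]
```

```bash
python3 -m pendant '[{"jaw":0.05,"offset":[0,0,0],"rot":[0,0,0]},{"jaw":0.05,"offset":[0,0,0],"rot":[0,0,0]},{"jaw":0.05,"offset":[0,0,0],"rot":[0,0,0]}]'
python3 - <<'E'
from h import *
snap("wrist","w8")
p=cv2.imread("pics/w8.png"); cv2.imwrite("pics/w8c.png",cv2.resize(p[180:360,180:380],None,fx=3,fy=3))
E
```

```text
time: 13.47
ee_pos: [607.5, -11.4, 121.4]
ee_rot: [0.077, 1.563, -0.074]
ft_force: [0.1, -1.2, 1.6]
gripper_width: 26.0
```

View pics/w8c.png

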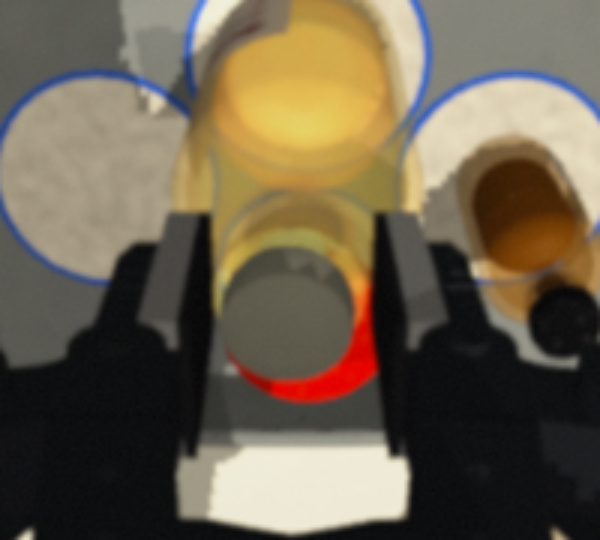

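```bash
python3 - <<'E'
from h import *
snap("scene","s2")
p=cv2.imread("pics/s2.png"); cv2.imwrite("pics/s2c.png",cv2.resize(p[110:230,240:360],None,fx=5,fy=5,interpolation=cv2.INTER_CUBIC))
for z in (6,105+6,135): print(proj("scene",[606.5,-12,z]).round(1), ((proj("scene",[606.5,-12,z])-[240,110])*5).round())
E
```

```text
[288.2 211.7] [241. 508.]
[289.1 174.4] [246. 322.]
[289.3 165.5] [247. 278.]
```

View pics/s2c.png

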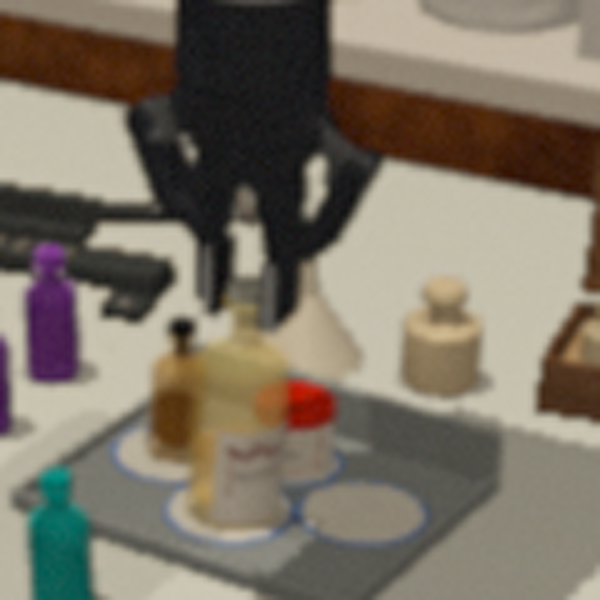

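```bash
python3 - <<'E'
from h import *
s,M=st()
for z in(135,121,113): print(z,wproj(np.array([*s["ee_pos"][:2],z])))
print(wp("w8",287/3+180,315/3+180,135))
f=np.load("w8.npz");d=f["d"];c=manip.camera_params("wrist");K=c["intrinsics"];T=c["T_tool_cam"]
def pt(u,v):
    a=np.array([(u-K[0,2])/K[0,0],(v-K[1,2])/K[1,1]]);th=np.hypot(*a);r=np.array([*(np.sin(th)*a/th),np.cos(th)]);return (T@np.append(r*d[v,u]/r[2],1))[:3].round(1)
for n,(U,V) in dict(stop=(287,310),Lfront=(165,260),Ltop=(190,222),Rfront=(400,250),Rtop=(395,225),Lin=(200,300),Rin=(385,300),L3=(150,300),R3=(430,300),Lb=(195,400),Rb=(385,400),body=(300,90),shoulder=(290,180),sh2=(290,235)).items(): print(n,pt(int(U/3+180),int(V/3+180)))
E
```

```text
135 [276.72647064 290.15234328]
121 [276.67702029 274.62701011]
113 [276.6524357  266.80002977]
[604.8 -11.6 135. ]
stop [-15.4  -0.7  -4.6]
Lfront [-12.5 -17.8 -11.2]
Ltop [ -1.8 -15.3 -11.9]
Rfront [ -9.5  15.8 -11.2]
Rtop [ -3.   15.5 -11.9]
Lin [-17.3 -12.8  -7.1]
Rin [-17.7  13.   -7.3]
L3 [-25.9 -18.1 -11.9]
R3 [-24.7  18.2 -11.2]
Lb [-28.5 -12.6   1.9]
Rb [-24.9  13.    4.5]
body [ 26.3   1.7 -24. ]
shoulder [ 19.1  -0.4 -10. ]
sh2 [ -3.2  -0.3 -10.6]
```

```bash
python3 -m pendant '[{"jaw":0.5,"offset":[0,0,0],"rot":[0,0,0]},{"jaw":0.5,"offset":[0,0,0],"rot":[0,0,0]},{"jaw":0.5,"offset":[-3,0,0],"rot":[0,0,0]},{"jaw":0.5,"offset":[-3,0,-2],"rot":[0,0,0]},{"jaw":0.05,"offset":[0,0,0],"rot":[0,0,0]},{"jaw":0.05,"offset":[0,0,0],"rot":[0,0,0]},{"jaw":0.05,"offset":[0,0,0],"rot":[0,0,0]},{"jaw":0.05,"offset":[0,0,0],"rot":[0,0,0]},{"jaw":0.05,"offset":[0,0,0],"rot":[0,0,0]},{"jaw":0.05,"offset":[0,0,0],"rot":[0,0,0]}]' ; python3 -m pendant '[{"jaw":0.05,"offset":[0,0,0],"rot":[0,0,0]},{"jaw":0.05,"offset":[0,0,0],"rot":[0,0,0]},{"jaw":0.05,"offset":[0,0,0],"rot":[0,0,0]},{"jaw":0.05,"offset":[0,0,0],"rot":[0,0,0]}]'
```

```text
time: 14.4
ee_pos: [605.0, -11.2, 127.7]
ee_rot: [0.077, 1.564, -0.074]
ft_force: [0.4, -0.5, 0.4]
gripper_width: 21.2
time: 14.73
ee_pos: [605.1, -11.2, 127.8]
ee_rot: [0.077, 1.564, -0.074]
ft_force: [-0.1, -0.2, 1.0]
gripper_width: 21.2
```

```bash
python3 - <<'E'
from h import *
snap("wrist","w9"); snap("scene","s3")
p=cv2.imread("pics/w9.png"); a=cv2.resize(p[200:380,200:360],None,fx=3,fy=3)
p=cv2.imread("pics/s3.png"); b=cv2.resize(p[130:220,250:330],None,fx=6,fy=6,interpolation=cv2.INTER_CUBIC)
cv2.imwrite("pics/w9c.png",a); cv2.imwrite("pics/s3c.png",b)
E
```

```text
(no output)
```

View pics/w9c.png

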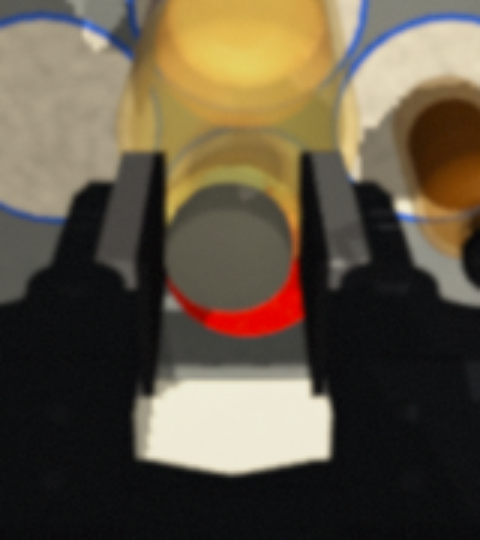

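View pics/s3c.png

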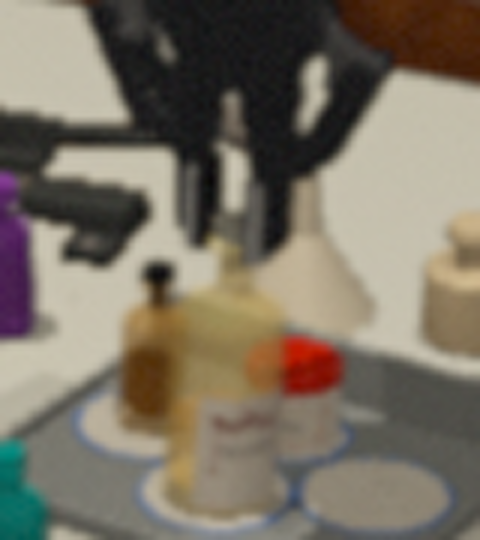

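```bash
python3 - <<'E'
from h import *
f=np.load("s3.npz");pos,M=f["pos"],f["M"]
p=cv2.imread("pics/s3.png"); b=cv2.resize(p[130:220,250:330],None,fx=8,fy=8,interpolation=cv2.INTER_CUBIC)[:480]
for x,c in((8,(0,0,255)),(0,(0,255,0)),(-11,(255,0,0))):
  for y in(-11,11):
    for z in (-11,11):
      u=(proj("scene",pos+M@np.array([x,y,z]))-[250,130])*8+4; cv2.circle(b,tuple(u.astype(int)),3,c,-1)
for h in (129,105):
  for a in np.linspace(0,6.28,16):
    u=(proj("scene",[605+10*np.cos(a),-11.5+10*np.sin(a),6+h])-[250,130])*8+4; cv2.circle(b,tuple(u.astype(int)),2,(255,0,255),-1)
cv2.imwrite("pics/s3d.png",b)
p=cv2.imread("pics/w9.png"); b=cv2.resize(p[200:320,200:360],None,fx=4,fy=4,interpolation=cv2.INTER_CUBIC)
for x,c in((8,(0,0,255)),(0,(0,255,0)),(-11,(255,0,0))):
  for y in(-11,11):
    for z in (-11,11):
      u=(wproj(pos+M@np.array([x,y,z]),pos,M)-[200,200])*4+2; cv2.circle(b,tuple(u.astype(int)),3,c,-1)
cv2.imwrite("pics/w9d.png",b)
E
```

```text
(no output)
```

View pics/s3d.png

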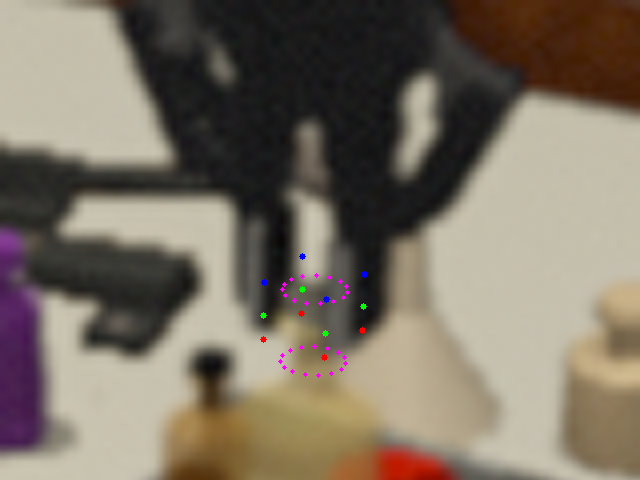

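View pics/w9d.png

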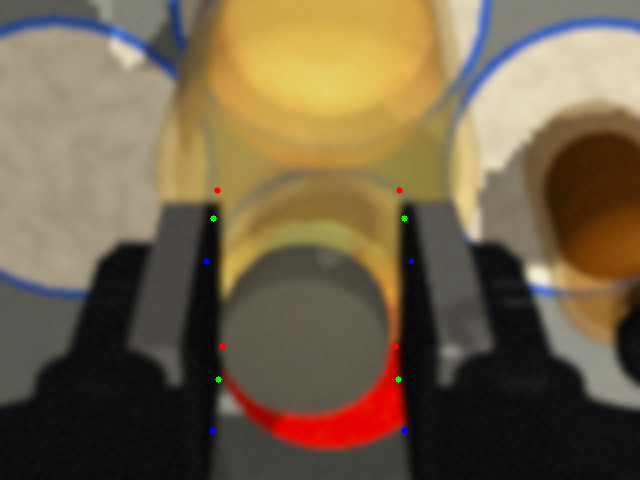

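Overlay: the tips are about 4 mm below the TCP, so the pads overlap about 11 mm of stopper and the jaw width is 21.2 mm. I'll do a careful lift test.

```bash
python3 -m pendant '[{"jaw":0.05,"offset":[0,0,0],"rot":[0,0,0]},{"jaw":0.05,"offset":[-3,0,0],"rot":[0,0,0]},{"jaw":0.05,"offset":[-4,0,0],"rot":[0,0,0]},{"jaw":0.05,"offset":[-4,0,0],"rot":[0,0,0]},{"jaw":0.05,"offset":[0,0,0],"rot":[0,0,0]}]' 60
python3 - <<'E'
from h import *
go([500,-262,230],-0.094)
snap("wrist","w10"); snap("scene","s4")
p=cv2.imread("pics/w10.png"); a=cv2.resize(p[150:350,200:360],None,fx=3,fy=3)
p=cv2.imread("pics/s4.png"); b=cv2.resize(p[130:230,250:330],None,fx=6,fy=6,interpolation=cv2.INTER_CUBIC)
cv2.imwrite("pics/s4c.png",np.hstack([a,np.zeros((600,10,3),np.uint8),b[:600,:300]]))
E
```

```text
time: 15.25
ee_pos: [604.6, -11.2, 139.4]
ee_rot: [0.077, 1.565, -0.074]
ft_force: [0.5, 0.2, -0.8]
gripper_width: 20.3
t 15.25 pos [604.6 -11.2 139.4] F [ 0.5  0.2 -0.8] w 20.3 q [-0.02  0.46  0.06  1.16  0.    0.08]
world d [-104.6 -250.8   90.6] tool d [ -91.4 -259.5  -79.6]
rot tool deg [-0.1  0.2 -0.1] D axes: y [0.09 1.   0.  ] z [ 1.   -0.09  0.  ] d in final axes [ -90.6 -259.5  -80.6]
rot tool deg [179.9  -0.2  -0.4] D axes: y [-0.09 -1.   -0.  ] z [-1.    0.09  0.  ] d in final axes [-90.6 259.5  80.6]
```

View pics/s4c.png

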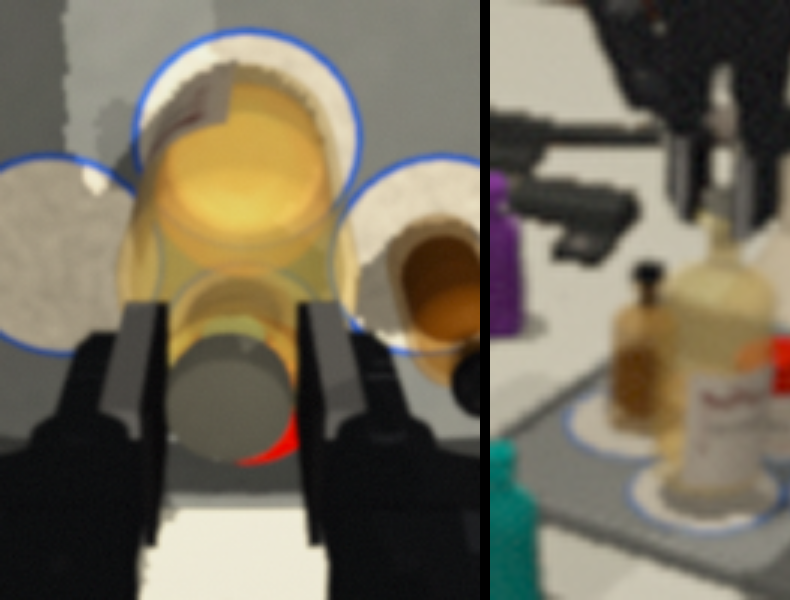

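```bash
python3 -m pendant '[{"jaw":0.05,"offset":[-10,0,0],"rot":[0,0,0]},{"jaw":0.05,"offset":[-20,0,0],"rot":[0,0,0]},{"jaw":0.05,"offset":[-25,0,0],"rot":[0,0,0]},{"jaw":0.05,"offset":[-25,0,0],"rot":[0,0,0]},{"jaw":0.05,"offset":[-10,0,0],"rot":[0,0,0]},{"jaw":0.05,"offset":[0,0,0],"rot":[0,0,0]}]'
python3 - <<'E'
from h import *
go([500,-262,235],-0.094)
snap("wrist","w11"); snap("scene","s5")
p=cv2.imread("pics/w11.png"); a=cv2.resize(p[150:350,200:360],None,fx=3,fy=3)
p=cv2.imread("pics/s5.png"); b=cv2.resize(p[110:210,250:330],None,fx=6,fy=6,interpolation=cv2.INTER_CUBIC)
cv2.imwrite("pics/s5c.png",np.hstack([a,np.zeros((600,10,3),np.uint8),b[:600,:300]]))
E
```

```text
time: 15.85
ee_pos: [602.4, -11.3, 234.1]
ee_rot: [0.077, 1.569, -0.074]
ft_force: [0.9, 0.4, -1.9]
gripper_width: 20.3
t 15.85 pos [602.4 -11.3 234.1] F [ 0.9  0.4 -1.9] w 20.3 q [-0.02  0.43  0.26  1.39  0.    0.08]
world d [-102.4 -250.7    0.9] tool d [  -1.4 -259.3  -77.8]
rot tool deg [-0.1  0.  -0.1] D axes: y [0.09 1.   0.  ] z [ 1.   -0.09  0.  ] d in final axes [  -0.9 -259.2  -78.4]
rot tool deg [179.9  -0.2  -0. ] D axes: y [-0.09 -1.   -0.  ] z [-1.    0.09  0.  ] d in final axes [ -0.9 259.2  78.4]
```

View pics/s5c.png

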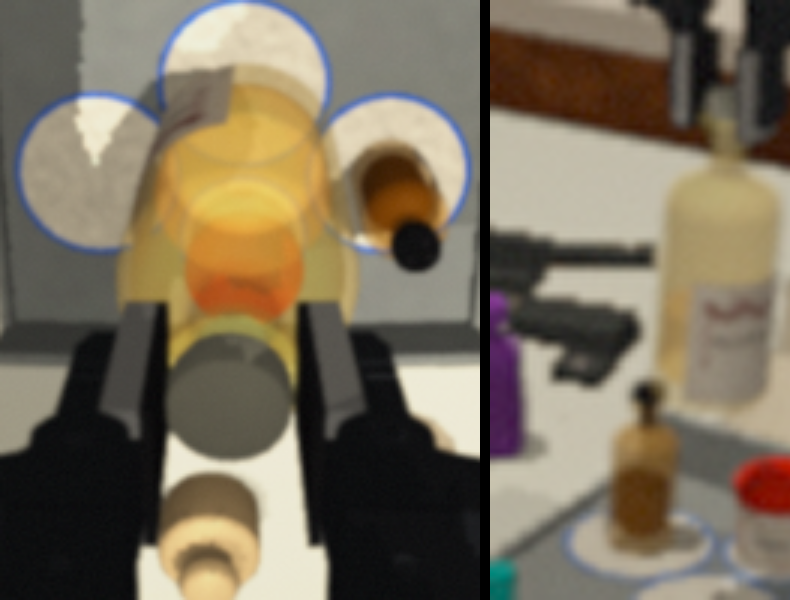

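Stock bottle held upright and clear. Carrying it to the mat.

```bash
python3 -m pendant '[{"jaw":0.05,"offset":[0,-15,-4],"rot":[0,0,0]},{"jaw":0.05,"offset":[0,-32,-10],"rot":[0,0,0]},{"jaw":0.05,"offset":[0,-32,-10],"rot":[0,0,0]},{"jaw":0.05,"offset":[0,-32,-10],"rot":[0,0,0]},{"jaw":0.05,"offset":[0,-32,-10],"rot":[0,0,0]},{"jaw":0.05,"offset":[0,-32,-10],"rot":[0,0,0]},{"jaw":0.05,"offset":[0,-32,-10],"rot":[0,0,0]},{"jaw":0.05,"offset":[0,-25,-8],"rot":[0,0,0]},{"jaw":0.05,"offset":[0,-12,-4],"rot":[0,0,0]},{"jaw":0.05,"offset":[0,0,0],"rot":[0,0,0]}]'
python3 - <<'E'
from h import *
go([500,-262,126],-0.094)
E
```

```text
time: 16.78
ee_pos: [490.2, -258.0, 219.1]
ee_rot: [0.078, 1.588, -0.069]
ft_force: [0.5, -0.6, -1.9]
gripper_width: 20.0
t 16.78 pos [ 490.2 -258.   219.1] F [ 0.5 -0.6 -1.9] w 20.0 q [-0.48  0.35  0.09  1.34 -0.   -0.39]
world d [  9.8  -4.  -93.1] tool d [92.9 -3.5 11.9]
rot tool deg [ 0.  -1.1 -0.3] D axes: y [0.09 1.   0.  ] z [ 1.   -0.09  0.  ] d in final axes [93.1 -3.  10.2]
rot tool deg [-180.     0.4   -1.7] D axes: y [-0.09 -1.   -0.  ] z [-1.    0.09  0.  ] d in final axes [ 93.1   3.  -10.2]
```

```bash
python3 -m pendant '[{"jaw":0.05,"offset":[10,-3,8],"rot":[0,-1.1,0]},{"jaw":0.05,"offset":[25,0,0],"rot":[0,0,0]},{"jaw":0.05,"offset":[25,0,0],"rot":[0,0,0]},{"jaw":0.05,"offset":[15,0,0],"rot":[0,0,0]},{"jaw":0.05,"offset":[0,0,0],"rot":[0,0,0]}]'
python3 - <<'E'
from h import *
go([500,-262,126],-0.094)
E
```

```text
time: 17.2
ee_pos: [494.9, -261.3, 137.7]
ee_rot: [0.081, 1.571, -0.071]
ft_force: [-1.0, 0.2, -2.2]
gripper_width: 20.5
t 17.2 pos [ 494.9 -261.3  137.7] F [-1.   0.2 -2.2] w 20.5 q [-0.49  0.38 -0.07  1.13  0.01 -0.39]
world d [  5.1  -0.7 -11.7] tool d [11.7 -0.3  5.2]
rot tool deg [-0.1 -0.1 -0.4] D axes: y [0.09 1.   0.  ] z [ 1.   -0.09  0.  ] d in final axes [11.7 -0.3  5.2]
rot tool deg [179.9  -0.6   0.2] D axes: y [-0.09 -1.   -0.  ] z [-1.    0.09  0.  ] d in final axes [11.7  0.3 -5.2]
```

```bash
python3 -m pendant '[{"jaw":0.05,"offset":[5,0,2],"rot":[0,0,0]},{"jaw":0.05,"offset":[3,0,0],"rot":[0,0,0]},{"jaw":0.05,"offset":[1,0,0],"rot":[0,0,0]}]';  python3 -m pendant '[{"jaw":0.05,"offset":[1.5,0,0],"rot":[0,0,0]},{"jaw":0.05,"offset":[1,0,0],"rot":[0,0,0]}]'
```

```text
time: 17.45
ee_pos: [496.6, -260.2, 128.1]
ee_rot: [0.081, 1.573, -0.069]
ft_force: [-0.0, -0.2, -1.2]
gripper_width: 20.7
time: 17.62
ee_pos: [497.3, -260.2, 126.5]
ee_rot: [0.08, 1.572, -0.069]
ft_force: [0.5, -0.2, -1.9]
gripper_width: 20.5
```

```bash
python3 -m pendant '[{"jaw":0.05,"offset":[2,0,0],"rot":[0,0,0]},{"jaw":0.05,"offset":[1.5,0,0],"rot":[0,0,0]}]'
```

```text
time: 17.78
ee_pos: [499.1, -261.2, 125.8]
ee_rot: [0.078, 1.567, -0.071]
ft_force: [-1.5, 0.3, 18.0]
gripper_width: 20.1
```

```bash
python3 -m pendant '[{"jaw":0.05,"offset":[-0.5,0,0],"rot":[0,0,0]},{"jaw":0.5,"offset":[0,0,0],"rot":[0,0,0]},{"jaw":0.5,"offset":[0,0,0],"rot":[0,0,0]},{"jaw":0.5,"offset":[0,0,0],"rot":[0,0,0]},{"jaw":0.5,"offset":[0,0,0],"rot":[0,0,0]},{"jaw":0.5,"offset":[-15,0,0],"rot":[0,0,0]},{"jaw":0.5,"offset":[-25,0,0],"rot":[0,0,0]},{"jaw":0.5,"offset":[-30,0,0],"rot":[0,0,0]},{"jaw":0.5,"offset":[-20,0,0],"rot":[0,0,0]}]'
python3 - <<'E'
from h import *
go([645,44,200],-0.094); snap("wrist","w12")
E
```

```text
time: 18.53
ee_pos: [497.1, -260.6, 216.4]
ee_rot: [0.08, 1.572, -0.069]
ft_force: [-0.5, 0.8, 0.9]
gripper_width: 43.1
t 18.53 pos [ 497.1 -260.6  216.4] F [-0.5  0.8  0.9] w 43.1 q [-0.49  0.35  0.09  1.32  0.01 -0.39]
world d [147.9 304.6 -16.4] tool d [ 18.2 317.2 118.4]
rot tool deg [-0.1 -0.1 -0.4] D axes: y [0.09 1.   0.  ] z [ 1.   -0.09  0.  ] d in final axes [ 16.4 317.2 118.7]
rot tool deg [179.9  -0.6   0.2] D axes: y [-0.09 -1.   -0.  ] z [-1.    0.09  0.  ] d in final axes [  16.4 -317.2 -118.7]
```

View pics/w12.png

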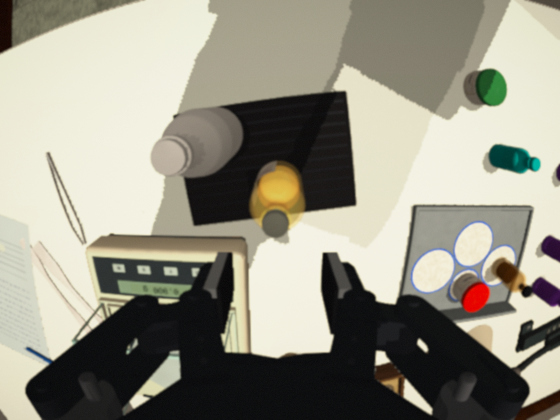

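Both bottles stand on the mat (white at 215,140, stock at 278,200). The dropper is next: the amber one with the black cap, on the tray's left ring.

```bash
python3 -m pendant '[{"jaw":0.5,"offset":[0,18,6],"rot":[0,0,0]},{"jaw":0.5,"offset":[0,36,13],"rot":[0,0,0]},{"jaw":0.5,"offset":[0,36,13],"rot":[0,0,0]},{"jaw":0.5,"offset":[0,36,13],"rot":[0,0,0]},{"jaw":0.5,"offset":[0,36,13],"rot":[0,0,0]},{"jaw":0.5,"offset":[0,36,13],"rot":[0,0,0]},{"jaw":0.5,"offset":[0,36,13],"rot":[0,0,0]},{"jaw":0.5,"offset":[0,36,13],"rot":[0,0,0]},{"jaw":0.5,"offset":[0,20,8],"rot":[0,0,0]},{"jaw":0.5,"offset":[0,5,2],"rot":[0,0,0]}]'
python3 - <<'E'
from h import *
go([645,44,150],-0.094)
E
```

```text
time: 19.42
ee_pos: [638.7, 32.5, 221.2]
ee_rot: [0.082, 1.564, -0.078]
ft_force: [0.5, -0.7, 0.1]
gripper_width: 42.9
t 19.42 pos [638.7  32.5 221.2] F [ 0.5 -0.7  0.1] w 42.9 q [0.05 0.51 0.35 1.4  0.   0.15]
world d [  6.3  11.5 -71.2] tool d [71.3 11.9  4.8]
rot tool deg [-0.4  0.3 -0.2] D axes: y [0.09 1.   0.  ] z [ 1.   -0.09  0.  ] d in final axes [71.2 12.   5.2]
rot tool deg [179.6  -0.3  -0.4] D axes: y [-0.09 -1.   -0.  ] z [-1.    0.09  0.  ] d in final axes [ 71.2 -12.   -5.2]
```

```bash
python3 -m pendant '[{"jaw":0.5,"offset":[15,12,5],"rot":[0,0.3,0]},{"jaw":0.5,"offset":[25,0,0],"rot":[0,0,0]},{"jaw":0.5,"offset":[25,0,0],"rot":[0,0,0]},{"jaw":0.5,"offset":[25,0,0],"rot":[0,0,0]},{"jaw":0.5,"offset":[8,0,0],"rot":[0,0,0]},{"jaw":0.5,"offset":[0,0,0],"rot":[0,0,0]}]'
python3 - <<'E'
from h import *
go([645,44,80],-0.094); snap("wrist","w13"); print(wproj([645.3,43.5,84]))
p=cv2.imread("pics/w13.png"); cv2.imwrite("pics/w13c.png",cv2.resize(p[80:330,150:430],None,fx=2.4,fy=2.4))
E
```

```text
time: 19.92
ee_pos: [645.6, 45.2, 118.9]
ee_rot: [0.079, 1.569, -0.075]
ft_force: [-0.3, 0.4, 0.5]
gripper_width: 42.6
t 19.92 pos [645.6  45.2 118.9] F [-0.3  0.4  0.5] w 42.6 q [0.07 0.56 0.17 1.18 0.   0.17]
world d [ -0.6  -1.2 -38.9] tool d [38.9 -1.4 -0.5]
rot tool deg [-0.3  0.  -0.1] D axes: y [0.09 1.   0.  ] z [ 1.   -0.09  0.  ] d in final axes [38.9 -1.3 -0.5]
rot tool deg [179.7  -0.2  -0. ] D axes: y [-0.09 -1.   -0.  ] z [-1.    0.09  0.  ] d in final axes [38.9  1.3  0.5]
[273.6271838  244.42354983]
```

View pics/w13c.png

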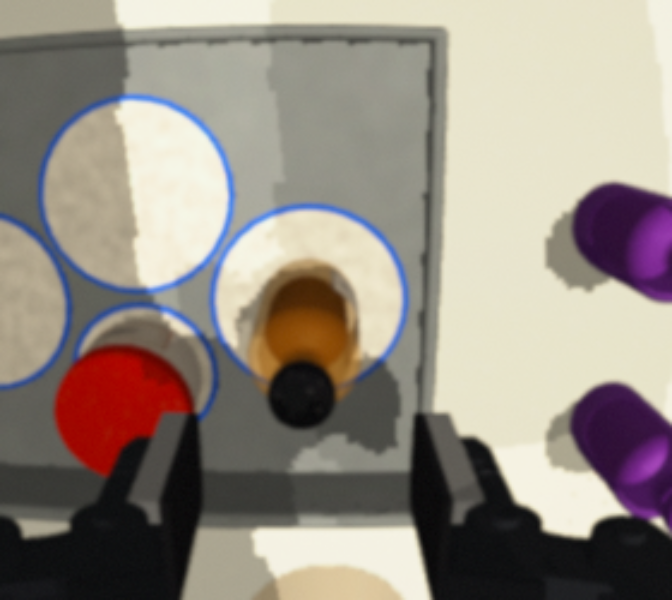

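```bash
python3 - <<'E'
from h import *
print(wp("w13",137/2.4+150,194/2.4+80,6),wp("w13",310/2.4+150,298/2.4+80,6),"pot",wp("w13",124/2.4+150,410/2.4+80,46))
E
python3 -m pendant '[{"jaw":0.5,"offset":[10,-1,0],"rot":[0,0,0]},{"jaw":0.5,"offset":[15,0,0],"rot":[0,0,0]},{"jaw":0.5,"offset":[12,0,0],"rot":[0,0,0]},{"jaw":0.5,"offset":[6,0,0],"rot":[0,0,0]},{"jaw":0.5,"offset":[0,0,0],"rot":[0,0,0]}]'
python3 - <<'E'
from h import *
go([645,44.3,72],-0.094)
E
```

```text
[603.5  -5.1   6. ] [644.3  47.6   6. ] pot [661.7 -10.3  46. ]
time: 20.38
ee_pos: [649.2, 42.6, 80.6]
ee_rot: [0.081, 1.56, -0.076]
ft_force: [-0.0, -0.2, 0.2]
gripper_width: 42.8
t 20.38 pos [649.2  42.6  80.6] F [-0.  -0.2  0.2] w 42.8 q [0.06 0.58 0.1  1.08 0.   0.17]
world d [-4.2  1.7 -8.6] tool d [ 8.6  1.2 -4.5]
rot tool deg [-0.4  0.5 -0.2] D axes: y [0.09 1.   0.  ] z [ 1.   -0.09  0.  ] d in final axes [ 8.6  1.3 -4.4]
rot tool deg [179.6  -0.3  -0.9] D axes: y [-0.09 -1.   -0.  ] z [-1.    0.09  0.  ] d in final axes [ 8.6 -1.3  4.4]
```

```bash
python3 -m pendant '[{"jaw":0.5,"offset":[5,1.3,-4.5],"rot":[0,0.5,0]},{"jaw":0.5,"offset":[2,0,0],"rot":[0,0,0]},{"jaw":0,"offset":[0,0,0],"rot":[0,0,0]},{"jaw":0,"offset":[0,0,0],"rot":[0,0,0]},{"jaw":0,"offset":[0,0,0],"rot":[0,0,0]},{"jaw":0,"offset":[0,0,0],"rot":[0,0,0]},{"jaw":0,"offset":[0,0,0],"rot":[0,0,0]},{"jaw":0,"offset":[0,0,0],"rot":[0,0,0]},{"jaw":0,"offset":[0,0,0],"rot":[0,0,0]},{"jaw":0,"offset":[0,0,0],"rot":[0,0,0]}]' 30; python3 -m pendant '[{"jaw":0,"offset":[0,0,0],"rot":[0,0,0]},{"jaw":0,"offset":[0,0,0],"rot":[0,0,0]}]'
```

```text
time: 21.22
ee_pos: [646.6, 44.4, 76.9]
ee_rot: [0.082, 1.564, -0.076]
ft_force: [-0.1, 0.1, -0.6]
gripper_width: 17.3
time: 21.38
ee_pos: [646.5, 44.4, 76.9]
ee_rot: [0.082, 1.564, -0.076]
ft_force: [0.0, -0.0, -1.4]
gripper_width: 17.5
```

```bash
python3 -m pendant '[{"jaw":0,"offset":[-3,0,0],"rot":[0,0,0]},{"jaw":0,"offset":[-4,0,0],"rot":[0,0,0]},{"jaw":0,"offset":[-4,0,0],"rot":[0,0,0]},{"jaw":0,"offset":[0,0,0],"rot":[0,0,0]}]'
python3 - <<'E'
from h import *
go([445,-205,175],-0.094)
snap("wrist","w14"); snap("scene","s6")
p=cv2.imread("pics/w14.png"); a=cv2.resize(p[150:350,200:360],None,fx=3,fy=3)
p=cv2.imread("pics/s6.png"); b=cv2.resize(p[140:240,250:330],None,fx=6,fy=6,interpolation=cv2.INTER_CUBIC)
cv2.imwrite("pics/s6c.png",np.hstack([a,np.zeros((600,10,3),np.uint8),b[:600,:300]]))
E
```

```text
time: 21.72
ee_pos: [646.4, 44.3, 89.0]
ee_rot: [0.082, 1.565, -0.076]
ft_force: [0.5, 0.3, -0.0]
gripper_width: 17.5
t 21.72 pos [646.4  44.3  89. ] F [ 0.5  0.3 -0. ] w 17.5 q [0.07 0.57 0.11 1.1  0.   0.17]
world d [-201.4 -249.3   86. ] tool d [ -88.  -267.9 -174.9]
rot tool deg [-0.4  0.3 -0.3] D axes: y [0.09 1.   0.  ] z [ 1.   -0.09  0.  ] d in final axes [ -86.  -267.1 -177.1]
rot tool deg [179.6  -0.4  -0.4] D axes: y [-0.09 -1.   -0.  ] z [-1.    0.09  0.  ] d in final axes [-86.  267.1 177.1]
```

View pics/s6c.png

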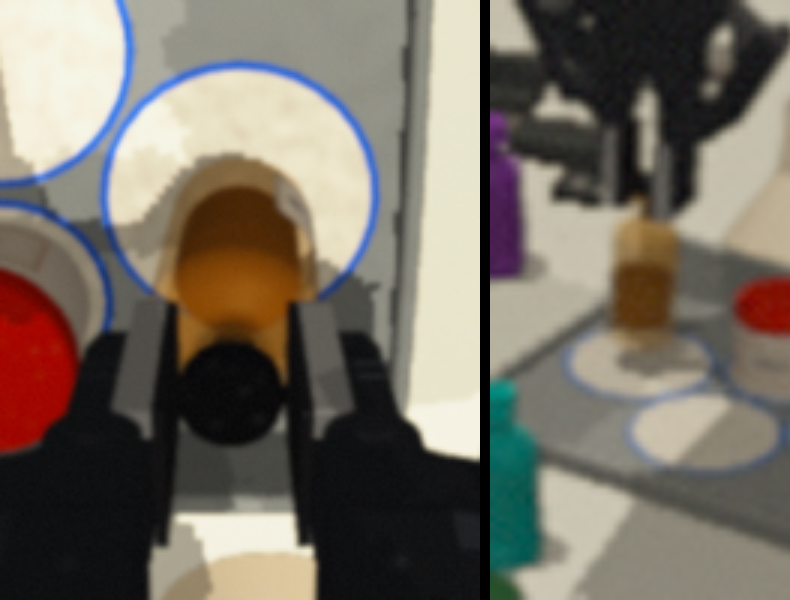

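The dropper is held and lifted off its ring.

```bash
python3 -m pendant '[{"jaw":0,"offset":[-15,0,0],"rot":[0,0,0]},{"jaw":0,"offset":[-28,0,0],"rot":[0,0,0]},{"jaw":0,"offset":[-28,-5,-3],"rot":[0,0,0]},{"jaw":0,"offset":[-15,-20,-14],"rot":[0,0,0]},{"jaw":0,"offset":[0,-30,-20],"rot":[0,0,0]},{"jaw":0,"offset":[0,-30,-20],"rot":[0,0,0]},{"jaw":0,"offset":[0,-30,-20],"rot":[0,0,0]},{"jaw":0,"offset":[0,-30,-20],"rot":[0,0,0]},{"jaw":0,"offset":[0,-30,-20],"rot":[0,0,0]},{"jaw":0,"offset":[0,-30,-20],"rot":[0,0,0]}]'
python3 - <<'E'
from h import *
go([445,-205,175],-0.094)
E
```

```text
time: 22.65
ee_pos: [485.4, -148.1, 174.6]
ee_rot: [0.075, 1.565, -0.069]
ft_force: [0.6, -0.4, -0.1]
gripper_width: 17.2
t 22.65 pos [ 485.4 -148.1  174.6] F [ 0.6 -0.4 -0.1] w 17.2 q [-0.3   0.25 -0.16  1.17  0.   -0.21]
world d [-40.4 -56.9   0.4] tool d [ -0.8 -60.4 -35. ]
rot tool deg [ 0.1  0.2 -0.2] D axes: y [0.09 1.   0.  ] z [ 1.   -0.09  0.  ] d in final axes [ -0.4 -60.5 -34.9]
rot tool deg [-179.9    0.4    0.4] D axes: y [-0.09 -1.   -0.  ] z [-1.    0.09  0.  ] d in final axes [-0.4 60.5 34.9]
```

```bash
python3 -m pendant '[{"jaw":0,"offset":[0,-30,-18],"rot":[0,0,0]},{"jaw":0,"offset":[0,-24,-14],"rot":[0,0,0]},{"jaw":0,"offset":[10,0,0],"rot":[0,0,0]},{"jaw":0,"offset":[20,0,0],"rot":[0,0,0]},{"jaw":0,"offset":[25,0,0],"rot":[0,0,0]},{"jaw":0,"offset":[20,0,0],"rot":[0,0,0]},{"jaw":0,"offset":[6,0,0],"rot":[0,0,0]},{"jaw":0,"offset":[0,0,0],"rot":[0,0,0]}]'
python3 - <<'E'
from h import *
go([445,-205,75],-0.094)
E
```

```text
time: 23.32
ee_pos: [441.9, -207.2, 92.5]
ee_rot: [0.08, 1.561, -0.078]
ft_force: [-0.1, 0.5, 0.2]
gripper_width: 17.2
t 23.32 pos [ 441.9 -207.2   92.5] F [-0.1  0.5  0.2] w 17.2 q [-0.44  0.26 -0.35  0.95  0.   -0.34]
world d [  3.1   2.2 -17.5] tool d [17.5  2.5  2.7]
rot tool deg [-0.4  0.5 -0.1] D axes: y [0.09 1.   0.  ] z [ 1.   -0.09  0.  ] d in final axes [17.5  2.5  2.9]
rot tool deg [ 1.796e+02 -1.000e-01 -7.000e-01] D axes: y [-0.09 -1.   -0.  ] z [-1.    0.09  0.  ] d in final axes [17.5 -2.5 -2.9]
```

```bash
python3 -m pendant '[{"jaw":0,"offset":[8,0,0],"rot":[0,0.4,0]},{"jaw":0,"offset":[5,0,0],"rot":[0,0,0]},{"jaw":0,"offset":[1,0,0],"rot":[0,0,0]},{"jaw":0,"offset":[0,0,0],"rot":[0,0,0]}]'; python3 -m pendant '[{"jaw":0,"offset":[1.5,0,0],"rot":[0,0,0]},{"jaw":0,"offset":[1,0,0],"rot":[0,0,0]}]'
```

```text
time: 23.65
ee_pos: [443.4, -207.5, 79.6]
ee_rot: [0.079, 1.567, -0.078]
ft_force: [-0.9, 0.5, -0.2]
gripper_width: 17.5
time: 23.82
ee_pos: [444.2, -207.7, 77.9]
ee_rot: [0.078, 1.565, -0.079]
ft_force: [0.6, 0.4, -0.4]
gripper_width: 17.4
```

```bash
python3 -m pendant '[{"jaw":0,"offset":[1.5,0,0],"rot":[0,0,0]},{"jaw":0,"offset":[1.2,0,0],"rot":[0,0,0]},{"jaw":0,"offset":[0.5,0,0],"rot":[0,0,0]}]'
```

```text
time: 24.07
ee_pos: [444.7, -207.9, 75.1]
ee_rot: [0.077, 1.564, -0.079]
ft_force: [0.1, 0.4, -1.5]
gripper_width: 17.4
```

```bash
python3 -m pendant '[{"jaw":0,"offset":[1,0,0],"rot":[0,0,0]},{"jaw":0,"offset":[0.7,0,0],"rot":[0,0,0]}]'
```

```text
time: 24.23
ee_pos: [444.9, -208.0, 73.5]
ee_rot: [0.077, 1.564, -0.079]
ft_force: [-0.6, -0.6, 10.6]
gripper_width: 17.4
```

Contact, +10.6 N. Releasing.

```bash
python3 -m pendant '[{"jaw":0.45,"offset":[0,0,0],"rot":[0,0,0]},{"jaw":0.45,"offset":[0,0,0],"rot":[0,0,0]},{"jaw":0.45,"offset":[0,0,0],"rot":[0,0,0]},{"jaw":0.45,"offset":[0,0,0],"rot":[0,0,0]},{"jaw":0.45,"offset":[-15,0,0],"rot":[0,0,0]},{"jaw":0.45,"offset":[-30,0,0],"rot":[0,0,0]},{"jaw":0.45,"offset":[-30,0,0],"rot":[0,0,0]},{"jaw":0.7,"offset":[-30,0,0],"rot":[0,0,0]},{"jaw":0.7,"offset":[-10,0,0],"rot":[0,0,0]}]'
python3 - <<'E'
from h import *
go([663,-13,180],-0.094); snap("wrist","w15")
E
```

```text
time: 24.98
ee_pos: [441.5, -206.6, 189.9]
ee_rot: [0.08, 1.571, -0.077]
ft_force: [0.6, -0.1, 0.7]
gripper_width: 59.2
t 24.98 pos [ 441.5 -206.6  189.9] F [ 0.6 -0.1  0.7] w 59.2 q [-0.44  0.2  -0.17  1.2   0.   -0.34]
world d [221.5 193.6  -9.9] tool d [ 10.  214.6 201.2]
rot tool deg [-0.3 -0.1 -0.1] D axes: y [0.09 1.   0.  ] z [ 1.   -0.09  0.  ] d in final axes [  9.9 213.5 202.4]
rot tool deg [ 1.797e+02 -2.000e-01  1.000e-01] D axes: y [-0.09 -1.   -0.  ] z [-1.    0.09  0.  ] d in final axes [   9.9 -213.5 -202.4]
```

View pics/w15.png

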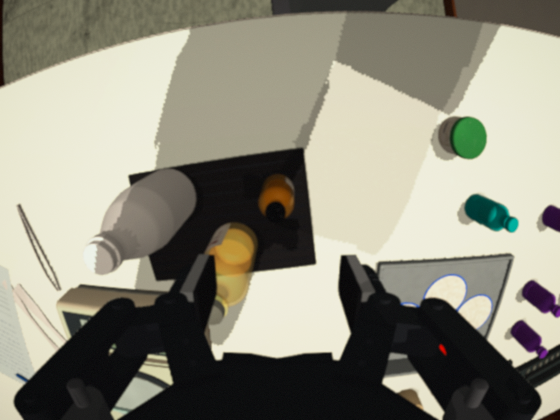

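All three bottles are upright on the mat. Next I go to the red pot.

```bash
python3 -m pendant '[{"jaw":0.75,"offset":[0,14,13],"rot":[0,0,0]},{"jaw":0.75,"offset":[0,27,25],"rot":[0,0,0]},{"jaw":0.75,"offset":[0,27,25],"rot":[0,0,0]},{"jaw":0.75,"offset":[0,27,25],"rot":[0,0,0]},{"jaw":0.75,"offset":[0,27,25],"rot":[0,0,0]},{"jaw":0.75,"offset":[0,27,25],"rot":[0,0,0]},{"jaw":0.75,"offset":[0,27,25],"rot":[0,0,0]},{"jaw":0.75,"offset":[0,20,18],"rot":[0,0,0]},{"jaw":0.75,"offset":[0,5,5],"rot":[0,0,0]}]'
python3 - <<'E'
from h import *
go([663,-13,120],-0.094)
E
```

```text
time: 25.78
ee_pos: [654.3, -18.3, 187.5]
ee_rot: [0.083, 1.569, -0.083]
ft_force: [0.2, -0.3, -0.5]
gripper_width: 64.1
t 25.78 pos [654.3 -18.3 187.5] F [ 0.2 -0.3 -0.5] w 64.1 q [-0.03  0.56  0.34  1.35 -0.    0.08]
world d [  8.7   5.3 -67.5] tool d [67.5  6.2  8.1]
rot tool deg [-0.7 -0.   0. ] D axes: y [0.09 1.   0.  ] z [ 1.   -0.09  0.  ] d in final axes [67.5  6.1  8.1]
rot tool deg [179.3   0.    0. ] D axes: y [-0.09 -1.   -0.  ] z [-1.    0.09  0.  ] d in final axes [67.5 -6.1 -8.1]
```

```bash
python3 -m pendant '[{"jaw":0.75,"offset":[10,6,8],"rot":[-0.7,0,0]},{"jaw":0.75,"offset":[25,0,0],"rot":[0,0,0]},{"jaw":0.75,"offset":[25,0,0],"rot":[0,0,0]},{"jaw":0.75,"offset":[15,0,0],"rot":[0,0,0]},{"jaw":0.75,"offset":[0,0,0],"rot":[0,0,0]}]'
python3 - <<'E'
from h import *
go([663,-13,30],-0.094); snap("wrist","w16"); print(wproj([663,-13,46]))
p=cv2.imread("pics/w16.png"); cv2.imwrite("pics/w16c.png",cv2.resize(p[80:330,150:430],None,fx=2.4,fy=2.4))
E
```

```text
time: 26.2
ee_pos: [664.4, -10.5, 105.9]
ee_rot: [0.069, 1.572, -0.07]
ft_force: [-0.6, -0.5, 0.3]
gripper_width: 63.9
t 26.2 pos [664.4 -10.5 105.9] F [-0.6 -0.5  0.3] w 63.9 q [-0.02  0.61  0.21  1.18 -0.    0.07]
world d [ -1.4  -2.5 -75.9] tool d [75.9 -2.6 -1.1]
rot tool deg [ 0.3 -0.1  0. ] D axes: y [0.09 1.   0.  ] z [ 1.   -0.09  0.  ] d in final axes [75.9 -2.6 -1.2]
rot tool deg [-179.7   -0.    -0.2] D axes: y [-0.09 -1.   -0.  ] z [-1.    0.09  0.  ] d in final axes [75.9  2.6  1.2]
[272.76717302 227.05425193]
```

View pics/w16c.png

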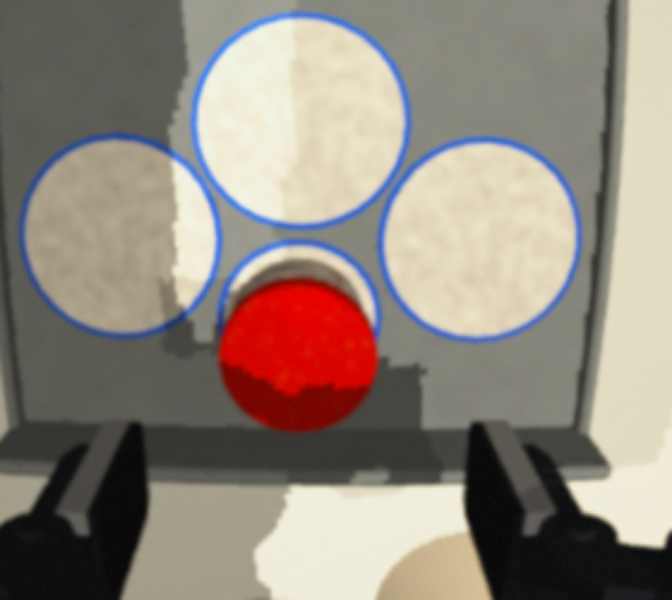

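```bash
python3 - <<'E'
from h import *
for n,U,V,z in (("F",301,120,6),("W(-y)",120,236,6),("D(+y)",480,239,6),("pot",298,355,46)): print(n,wp("w16",(U+.5)/2.4-.5+150,(V+.5)/2.4-.5+80,z))
E
python3 -m pendant '[{"jaw":0.75,"offset":[10,-2,0],"rot":[0,0,0]},{"jaw":0.75,"offset":[20,0,0],"rot":[0,0,0]},{"jaw":0.75,"offset":[20,0,0],"rot":[0,0,0]},{"jaw":0.75,"offset":[15,0,0],"rot":[0,0,0]},{"jaw":0.75,"offset":[0,0,0],"rot":[0,0,0]}]'
python3 - <<'E'
from h import *
go([663,-12.5,27],-0.094)
E
```

```text
F [603.2  -6.2   6. ]
W(-y) [633.3 -66.    6. ]
D(+y) [644.3  46.3   6. ]
pot [662.6 -12.2  46. ]
time: 26.67
ee_pos: [667.0, -14.5, 44.2]
ee_rot: [0.07, 1.563, -0.071]
ft_force: [-0.4, -0.0, -0.6]
gripper_width: 64.0
t 26.67 pos [667.  -14.5  44.2] F [-0.4 -0.  -0.6] w 64.0 q [-0.02  0.64  0.11  1.04 -0.    0.07]
world d [ -4.    2.  -17.2] tool d [17.2  1.6 -4.3]
rot tool deg [0.2 0.4 0. ] D axes: y [0.09 1.   0.  ] z [ 1.   -0.09  0.  ] d in final axes [17.2  1.6 -4.2]
rot tool deg [-179.8   -0.     0.6] D axes: y [-0.09 -1.   -0.  ] z [-1.    0.09  0.  ] d in final axes [17.2 -1.6  4.2]
```

```bash
python3 -m pendant '[{"jaw":0.75,"offset":[8,1.5,-4],"rot":[0,0.4,0]},{"jaw":0.75,"offset":[8,0,0],"rot":[0,0,0]},{"jaw":0.75,"offset":[3,0,0],"rot":[0,0,0]},{"jaw":0.75,"offset":[0,0,0],"rot":[0,0,0]}]'
python3 - <<'E'
from h import *
go([662.8,-12.3,24],-0.094)
E
```

```text
time: 27.0
ee_pos: [664.3, -13.2, 26.7]
ee_rot: [0.071, 1.567, -0.072]
ft_force: [-0.5, 0.3, 0.1]
gripper_width: 63.9
t 27.0 pos [664.3 -13.2  26.7] F [-0.5  0.3  0.1] w 63.9 q [-0.02  0.65  0.09  1.   -0.    0.07]
world d [-1.5  0.9 -2.7] tool d [ 2.7  0.8 -1.6]
rot tool deg [ 0.2  0.1 -0. ] D axes: y [0.09 1.   0.  ] z [ 1.   -0.09  0.  ] d in final axes [ 2.7  0.8 -1.6]
rot tool deg [-179.8    0.     0.2] D axes: y [-0.09 -1.   -0.  ] z [-1.    0.09  0.  ] d in final axes [ 2.7 -0.8  1.6]
```

```bash
python3 -m pendant '[{"jaw":0.4,"offset":[2.5,0.8,-1.5],"rot":[0,0,0]},{"jaw":0.4,"offset":[0,0,0],"rot":[0,0,0]},{"jaw":0.4,"offset":[0,0,0],"rot":[0,0,0]},{"jaw":0.4,"offset":[0,0,0],"rot":[0,0,0]},{"jaw":0.4,"offset":[0,0,0],"rot":[0,0,0]},{"jaw":0.4,"offset":[0,0,0],"rot":[0,0,0]},{"jaw":0.4,"offset":[0,0,0],"rot":[0,0,0]}]' 30; python3 -m pendant '[{"jaw":0.4,"offset":[-5,0,0],"rot":[0,0,0]},{"jaw":0.4,"offset":[-10,0,0],"rot":[0,0,0]},{"jaw":0.4,"offset":[0,0,0],"rot":[0,0,0]}]'
python3 - <<'E'
from h import *
go([470,282,180],-0.094); snap("wrist","w17")
E
```

```text
time: 27.58
ee_pos: [664.1, -12.2, 26.3]
ee_rot: [0.071, 1.564, -0.071]
ft_force: [0.8, -0.3, 0.0]
gripper_width: 41.0
time: 27.83
ee_pos: [663.9, -12.1, 42.6]
ee_rot: [0.071, 1.564, -0.071]
ft_force: [-0.4, 0.5, 0.2]
gripper_width: 41.0
t 27.83 pos [663.9 -12.1  42.6] F [-0.4  0.5  0.2] w 41.0 q [-0.02  0.64  0.1   1.03 -0.    0.07]
world d [-193.9  294.1  137.4] tool d [-138.5  275.4 -219.1]
rot tool deg [ 0.2  0.3 -0. ] D axes: y [0.09 1.   0.  ] z [ 1.   -0.09  0.  ] d in final axes [-137.4  274.6 -220.7]
rot tool deg [-179.8    0.     0.5] D axes: y [-0.09 -1.   -0.  ] z [-1.    0.09  0.  ] d in final axes [-137.4 -274.6  220.7]
```

View pics/w17.png

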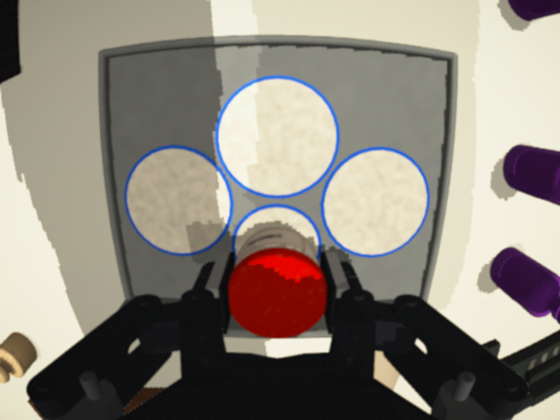

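```bash
python3 - <<'E'
from h import *
print(wproj([663,-12.3,46]),wproj([663,-12.3,62]))
E
python3 -m pendant '[{"jaw":0.4,"offset":[-20,0,0],"rot":[0,0,0]},{"jaw":0.4,"offset":[-30,0,0],"rot":[0,0,0]},{"jaw":0.4,"offset":[-30,0,0],"rot":[0,0,0]},{"jaw":0.4,"offset":[-30,0,0],"rot":[0,0,0]},{"jaw":0.4,"offset":[-20,0,0],"rot":[0,0,0]},{"jaw":0.4,"offset":[0,15,-12],"rot":[0,0,0]},{"jaw":0.4,"offset":[0,28,-22],"rot":[0,0,0]},{"jaw":0.4,"offset":[0,28,-22],"rot":[0,0,0]},{"jaw":0.4,"offset":[0,28,-22],"rot":[0,0,0]}]'
python3 - <<'E'
from h import *
go([470,282,180],-0.094); snap("wrist","w18")
E
```

```text
[276.22649485 278.32882452] [276.15749235 297.18233339]
time: 28.63
ee_pos: [594.5, 91.1, 177.4]
ee_rot: [0.077, 1.563, -0.078]
ft_force: [0.1, 0.1, -1.3]
gripper_width: 41.3
t 28.63 pos [594.5  91.1 177.4] F [ 0.1  0.1 -1.3] w 41.3 q [ 0.15  0.43  0.12  1.25 -0.    0.25]
world d [-124.5  190.9    2.6] tool d [  -3.5  177.6 -142.7]
rot tool deg [-0.3  0.4  0. ] D axes: y [0.09 1.   0.  ] z [ 1.   -0.09  0.  ] d in final axes [  -2.6  178.3 -141.8]
rot tool deg [179.7   0.   -0.6] D axes: y [-0.09 -1.   -0.  ] z [-1.    0.09  0.  ] d in final axes [  -2.6 -178.3  141.8]
```

View pics/w18.png

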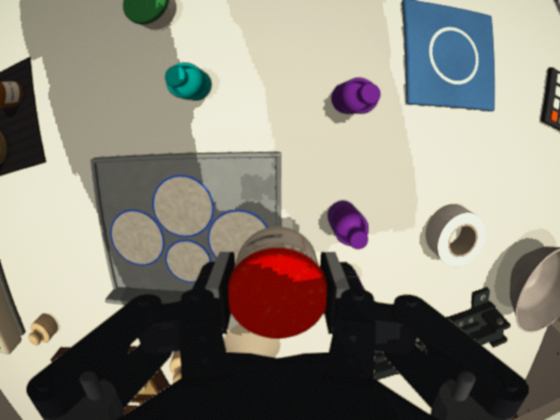

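The pot is held, and the slab ring is visible at (454,56).

```bash
python3 - <<'E'
from h import *
print(wp("w18",454,56,8))
E
python3 -m pendant '[{"jaw":0.4,"offset":[0,28,-22],"rot":[0,0,0]},{"jaw":0.4,"offset":[0,28,-22],"rot":[0,0,0]},{"jaw":0.4,"offset":[0,28,-22],"rot":[0,0,0]},{"jaw":0.4,"offset":[0,28,-22],"rot":[0,0,0]},{"jaw":0.4,"offset":[0,28,-22],"rot":[0,0,0]},{"jaw":0.4,"offset":[0,20,-16],"rot":[0,0,0]},{"jaw":0.4,"offset":[0,5,-4],"rot":[0,0,0]},{"jaw":0.4,"offset":[0,0,0],"rot":[0,0,0]}]'
python3 - <<'E'
from h import *
go([470,282,28],-0.094); snap("wrist","w19")
E
```

```text
[471.8 283.7   8. ]
time: 29.35
ee_pos: [470.6, 281.6, 178.5]
ee_rot: [0.075, 1.562, -0.071]
ft_force: [-0.1, -0.2, -1.8]
gripper_width: 41.2
t 29.35 pos [470.6 281.6 178.5] F [-0.1 -0.2 -1.8] w 41.2 q [ 0.54  0.32 -0.04  1.2  -0.    0.63]
world d [  -0.6    0.4 -150.5] tool d [ 1.505e+02 -1.000e-01 -1.700e+00]
rot tool deg [ 0.1  0.4 -0.2] D axes: y [0.09 1.   0.  ] z [ 1.   -0.09  0.  ] d in final axes [150.5   0.4  -0.6]
rot tool deg [-179.9    0.3    0.6] D axes: y [-0.09 -1.   -0.  ] z [-1.    0.09  0.  ] d in final axes [150.5  -0.4   0.6]
```

View pics/w19.png

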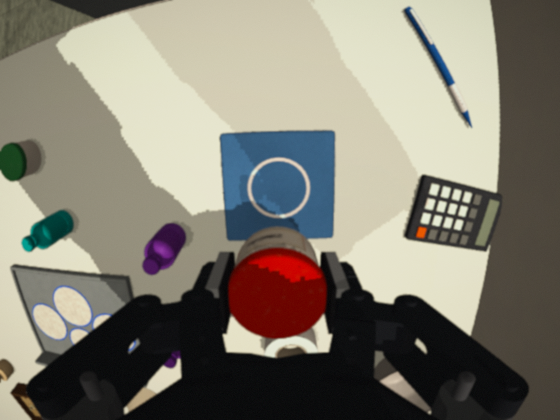

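```bash
python3 - <<'E'
from h import *
print(wp("w19",278.5,187,8))
E
python3 -m pendant '[{"jaw":0.4,"offset":[15,0,0],"rot":[0,0.4,0]},{"jaw":0.4,"offset":[25,0,0],"rot":[0,0,0]},{"jaw":0.4,"offset":[30,0,0],"rot":[0,0,0]},{"jaw":0.4,"offset":[30,0,0],"rot":[0,0,0]},{"jaw":0.4,"offset":[20,0,0],"rot":[0,0,0]},{"jaw":0.4,"offset":[0,0,0],"rot":[0,0,0]}]'
python3 - <<'E'
from h import *
go([470.5,282.5,28.3],-0.094)
E
```

```text
[470.2 283.8   8. ]
time: 29.9
ee_pos: [477.9, 276.0, 56.2]
ee_rot: [0.082, 1.563, -0.074]
ft_force: [-0.9, -0.8, -0.9]
gripper_width: 41.2
t 29.9 pos [477.9 276.   56.2] F [-0.9 -0.8 -0.9] w 41.2 q [ 0.52  0.41 -0.24  0.91  0.    0.62]
world d [ -7.4   6.5 -27.9] tool d [27.9  5.6 -8.2]
rot tool deg [-0.3  0.4 -0.3] D axes: y [0.09 1.   0.  ] z [ 1.   -0.09  0.  ] d in final axes [27.9  5.8 -8. ]
rot tool deg [179.7  -0.5  -0.6] D axes: y [-0.09 -1.   -0.  ] z [-1.    0.09  0.  ] d in final axes [27.9 -5.8  8. ]
```

```bash
python3 -m pendant '[{"jaw":0.4,"offset":[8,6.5,-8],"rot":[0,0.4,-0.3]},{"jaw":0.4,"offset":[8,0,0],"rot":[0,0,0]},{"jaw":0.4,"offset":[3,0,0],"rot":[0,0,0]},{"jaw":0.4,"offset":[0,0,0],"rot":[0,0,0]}]'
python3 - <<'E'
from h import *
go([470.5,283,28.3],-0.094)
E
```

```text
time: 30.23
ee_pos: [472.6, 281.9, 37.8]
ee_rot: [0.081, 1.57, -0.081]
ft_force: [-0.5, -0.5, -0.6]
gripper_width: 41.0
t 30.23 pos [472.6 281.9  37.8] F [-0.5 -0.5 -0.6] w 41.0 q [ 0.54  0.44 -0.25  0.88  0.    0.64]
world d [-2.1  1.1 -9.5] tool d [ 9.5  0.9 -2.2]
rot tool deg [-0.5 -0.   0. ] D axes: y [0.09 1.   0.  ] z [ 1.   -0.09  0.  ] d in final axes [ 9.5  0.9 -2.2]
rot tool deg [179.5   0.    0. ] D axes: y [-0.09 -1.   -0.  ] z [-1.    0.09  0.  ] d in final axes [ 9.5 -0.9  2.2]
```

```bash
python3 -m pendant '[{"jaw":0.4,"offset":[4,1,-2.5],"rot":[0,0,0]},{"jaw":0.4,"offset":[2,0,0],"rot":[0,0,0]},{"jaw":0.4,"offset":[0,0,0],"rot":[0,0,0]}]'; python3 -m pendant '[{"jaw":0.4,"offset":[1.5,0,-0.5],"rot":[0,0,0]},{"jaw":0.4,"offset":[1.5,0,0],"rot":[0,0,0]}]'
```

```text
time: 30.48
ee_pos: [471.4, 283.9, 33.2]
ee_rot: [0.082, 1.567, -0.08]
ft_force: [-0.0, 0.1, -0.3]
gripper_width: 41.1
time: 30.65
ee_pos: [471.3, 284.3, 30.9]
ee_rot: [0.083, 1.566, -0.079]
ft_force: [-0.5, 0.2, -0.1]
gripper_width: 41.2
```

```bash
python3 -m pendant '[{"jaw":0.4,"offset":[1.5,0,0],"rot":[0,0,0]},{"jaw":0.4,"offset":[1,0,0],"rot":[0,0,0]}]'
```

```text
time: 30.82
ee_pos: [471.5, 284.5, 28.5]
ee_rot: [0.083, 1.565, -0.079]
ft_force: [0.6, 0.3, -0.5]
gripper_width: 41.2
```

```bash
python3 -m pendant '[{"jaw":0.4,"offset":[0.8,0,0],"rot":[0,0,0]},{"jaw":0.4,"offset":[0.5,0,0],"rot":[0,0,0]}]'
```

```text
time: 30.98
ee_pos: [471.5, 284.5, 27.0]
ee_rot: [0.083, 1.565, -0.078]
ft_force: [-1.6, 0.6, 9.0]
gripper_width: 41.2
```

Contact, 9 N. Release and rise.

```bash
python3 -m pendant '[{"jaw":0.75,"offset":[0,0,0],"rot":[0,0,0]},{"jaw":0.75,"offset":[0,0,0],"rot":[0,0,0]},{"jaw":0.75,"offset":[0,0,0],"rot":[0,0,0]},{"jaw":0.75,"offset":[0,0,0],"rot":[0,0,0]},{"jaw":0.75,"offset":[-15,0,0],"rot":[0,0,0]},{"jaw":0.75,"offset":[-30,0,0],"rot":[0,0,0]},{"jaw":0.75,"offset":[-30,0,0],"rot":[0,0,0]},{"jaw":0.75,"offset":[-30,0,0],"rot":[0,0,0]},{"jaw":0.6,"offset":[-30,0,0],"rot":[0,0,0]},{"jaw":0.6,"offset":[-20,0,0],"rot":[0,0,0]}]'
python3 - <<'E'
from h import *
go([444,-207,190],-0.094); snap("wrist","w20")
E
```

```text
time: 31.82
ee_pos: [467.6, 282.0, 183.3]
ee_rot: [0.079, 1.573, -0.083]
ft_force: [0.7, 1.0, -0.7]
gripper_width: 50.9
t 31.82 pos [467.6 282.  183.3] F [ 0.7  1.  -0.7] w 50.9 q [ 0.54  0.33 -0.02  1.22 -0.    0.65]
world d [ -23.6 -489.     6.7] tool d [  -5.3 -488.8   26.8]
rot tool deg [-0.5 -0.2  0.2] D axes: y [0.09 1.   0.  ] z [ 1.   -0.09  0.  ] d in final axes [  -6.7 -489.    22.4]
rot tool deg [179.5   0.3   0.4] D axes: y [-0.09 -1.   -0.  ] z [-1.    0.09  0.  ] d in final axes [ -6.7 489.  -22.4]
```

View pics/w20.png

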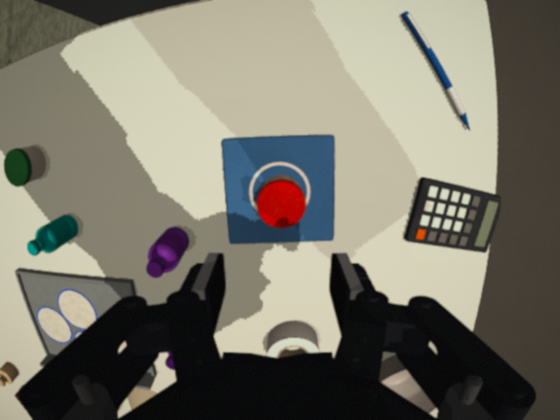

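```bash
python3 - <<'E'
from h import *
print("pot",wp("w20",281,203.5,48),"ring",wp("w20",280,190.5,8))
E
python3 -m pendant '[{"jaw":0.5,"offset":[0,-18,1],"rot":[0,0,0]},{"jaw":0.5,"offset":[0,-38,2],"rot":[0,0,0]},{"jaw":0.5,"offset":[0,-40,2],"rot":[0,0,0]},{"jaw":0.5,"offset":[0,-40,2],"rot":[0,0,0]},{"jaw":0.5,"offset":[0,-40,2],"rot":[0,0,0]},{"jaw":0.5,"offset":[0,-40,2],"rot":[0,0,0]},{"jaw":0.5,"offset":[0,-40,2],"rot":[0,0,0]},{"jaw":0.5,"offset":[0,-40,2],"rot":[0,0,0]},{"jaw":0.5,"offset":[0,-40,2],"rot":[0,0,0]},{"jaw":0.5,"offset":[0,-40,2],"rot":[0,0,0]}]'
python3 - <<'E'
from h import *
go([444.5,-207.5,190],-0.094)
E
```

```text
pot [471.8 284.8  48. ] ring [470.  284.3   8. ]
time: 32.7
ee_pos: [449.8, -100.2, 187.1]
ee_rot: [0.074, 1.563, -0.068]
ft_force: [1.4, 0.8, -0.3]
gripper_width: 42.7
t 32.7 pos [ 449.8 -100.2  187.1] F [ 1.4  0.8 -0.3] w 42.7 q [-0.22  0.14 -0.25  1.17  0.01 -0.13]
world d [  -5.3 -107.3    2.9] tool d [  -3.3 -107.3    4.5]
rot tool deg [ 0.2  0.4 -0.2] D axes: y [0.09 1.   0.  ] z [ 1.   -0.09  0.  ] d in final axes [  -2.9 -107.3    4.8]
rot tool deg [-179.8    0.4    0.6] D axes: y [-0.09 -1.   -0.  ] z [-1.    0.09  0.  ] d in final axes [ -2.9 107.3  -4.8]
```

The pot stands within 2 mm of the ring centre. Back for the dropper on the mat.

```bash
python3 -m pendant '[{"jaw":0.5,"offset":[0,-36,1],"rot":[0,0.4,0]},{"jaw":0.5,"offset":[0,-36,1],"rot":[0,0,0]},{"jaw":0.5,"offset":[0,-27,1],"rot":[0,0,0]},{"jaw":0.5,"offset":[10,-6,0],"rot":[0,0,0]},{"jaw":0.5,"offset":[25,0,0],"rot":[0,0,0]},{"jaw":0.5,"offset":[25,0,0],"rot":[0,0,0]},{"jaw":0.5,"offset":[12,0,0],"rot":[0,0,0]},{"jaw":0.5,"offset":[0,0,0],"rot":[0,0,0]}]'
python3 - <<'E'
from h import *
go([444.9,-208,75],-0.094); snap("wrist","w21"); print(wproj([444.9,-208,82]))
p=cv2.imread("pics/w21.png"); cv2.imwrite("pics/w21c.png",cv2.resize(p[80:330,150:430],None,fx=2.4,fy=2.4))
E
```

```text
time: 33.37
ee_pos: [440.5, -218.6, 111.0]
ee_rot: [0.081, 1.566, -0.078]
ft_force: [0.5, 0.0, -0.4]
gripper_width: 43.0
t 33.37 pos [ 440.5 -218.6  111. ] F [ 0.5  0.  -0.4] w 43.0 q [-0.46  0.26 -0.31  1.    0.   -0.36]
world d [  4.4  10.6 -36. ] tool d [36.  10.9  3.2]
rot tool deg [-0.4  0.2 -0.1] D axes: y [0.09 1.   0.  ] z [ 1.   -0.09  0.  ] d in final axes [36.  11.   3.4]
rot tool deg [179.6  -0.2  -0.3] D axes: y [-0.09 -1.   -0.  ] z [-1.    0.09  0.  ] d in final axes [ 36.  -11.   -3.4]
[296.14732355 253.92248902]
```

View pics/w21c.png

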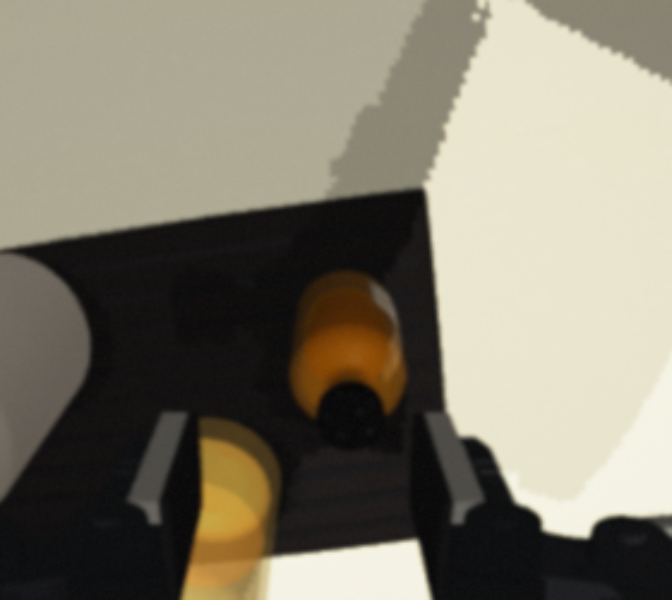

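```bash
python3 -m pendant '[{"jaw":0.5,"offset":[0,10.5,4],"rot":[0,0,0]},{"jaw":0.5,"offset":[12,0,0],"rot":[0,0,0]},{"jaw":0.5,"offset":[12,0,0],"rot":[0,0,0]},{"jaw":0.5,"offset":[4,0,0],"rot":[0,0,0]},{"jaw":0.5,"offset":[0,0,0],"rot":[0,0,0]}]'
python3 - <<'E'
from h import *
go([445,-208,75],-0.094)
E
```

```text
time: 33.83
ee_pos: [449.5, -205.9, 87.6]
ee_rot: [0.078, 1.561, -0.078]
ft_force: [-0.8, -0.3, 0.2]
gripper_width: 42.6
t 33.83 pos [ 449.5 -205.9   87.6] F [-0.8 -0.3  0.2] w 42.6 q [-0.43  0.28 -0.35  0.94  0.   -0.33]
world d [ -4.5  -2.1 -12.6] tool d [12.5 -2.5 -4.3]
rot tool deg [-0.3  0.5 -0. ] D axes: y [0.09 1.   0.  ] z [ 1.   -0.09  0.  ] d in final axes [12.6 -2.5 -4.2]
rot tool deg [ 1.797e+02 -1.000e-01 -8.000e-01] D axes: y [-0.09 -1.   -0.  ] z [-1.    0.09  0.  ] d in final axes [12.6  2.5  4.2]
```

```bash
python3 -m pendant '[{"jaw":0.5,"offset":[5,-2.5,-4.5],"rot":[0,0.4,0]},{"jaw":0.5,"offset":[5,0,0],"rot":[0,0,0]},{"jaw":0.5,"offset":[1,0,0],"rot":[0,0,0]},{"jaw":0.5,"offset":[0,0,0],"rot":[0,0,0]}]'
python3 - <<'E'
from h import *
go([445,-208,75],-0.094)
E
```

```text
time: 34.17
ee_pos: [445.8, -207.8, 78.1]
ee_rot: [0.077, 1.566, -0.078]
ft_force: [-0.2, 0.3, 0.3]
gripper_width: 42.8
t 34.17 pos [ 445.8 -207.8   78.1] F [-0.2  0.3  0.3] w 42.8 q [-0.44  0.29 -0.36  0.92  0.   -0.34]
world d [-0.8 -0.2 -3.1] tool d [ 3.1 -0.3 -0.8]
rot tool deg [-0.3  0.2  0. ] D axes: y [0.09 1.   0.  ] z [ 1.   -0.09  0.  ] d in final axes [ 3.1 -0.3 -0.8]
rot tool deg [179.7   0.   -0.3] D axes: y [-0.09 -1.   -0.  ] z [-1.    0.09  0.  ] d in final axes [3.1 0.3 0.8]
```

```bash
python3 -m pendant '[{"jaw":0,"offset":[3,0,-0.8],"rot":[0,0,0]},{"jaw":0,"offset":[0,0,0],"rot":[0,0,0]},{"jaw":0,"offset":[0,0,0],"rot":[0,0,0]},{"jaw":0,"offset":[0,0,0],"rot":[0,0,0]},{"jaw":0,"offset":[0,0,0],"rot":[0,0,0]},{"jaw":0,"offset":[0,0,0],"rot":[0,0,0]},{"jaw":0,"offset":[0,0,0],"rot":[0,0,0]},{"jaw":0,"offset":[0,0,0],"rot":[0,0,0]},{"jaw":0,"offset":[0,0,0],"rot":[0,0,0]},{"jaw":0,"offset":[0,0,0],"rot":[0,0,0]}]' 30;  python3 -m pendant '[{"jaw":0,"offset":[-3,0,0],"rot":[0,0,0]},{"jaw":0,"offset":[-6,0,0],"rot":[0,0,0]},{"jaw":0,"offset":[-20,0,0],"rot":[0,0,0]},{"jaw":0,"offset":[-25,0,0],"rot":[0,0,0]},{"jaw":0,"offset":[-25,0,0],"rot":[0,0,0]},{"jaw":0,"offset":[-20,0,0],"rot":[0,0,0]},{"jaw":0,"offset":[0,0,0],"rot":[0,0,0]}]'
python3 - <<'E'
from h import *
go([644.3,46.8,180],-0.094); snap("wrist","w22")
E
```

```text
time: 35.0
ee_pos: [445.3, -208.1, 75.5]
ee_rot: [0.077, 1.565, -0.079]
ft_force: [0.5, -0.6, -0.7]
gripper_width: 15.9
time: 35.58
ee_pos: [443.4, -207.3, 180.3]
ee_rot: [0.078, 1.567, -0.078]
ft_force: [1.2, -1.1, -0.4]
gripper_width: 16.0
t 35.58 pos [ 443.4 -207.3  180.3] F [ 1.2 -1.1 -0.4] w 16.0 q [-0.44  0.21 -0.19  1.17  0.   -0.34]
world d [200.9 254.1  -0.3] tool d [  0.8 272.8 174.7]
rot tool deg [-0.3  0.1 -0. ] D axes: y [0.09 1.   0.  ] z [ 1.   -0.09  0.  ] d in final axes [  0.3 271.9 176.2]
rot tool deg [179.7  -0.   -0.2] D axes: y [-0.09 -1.   -0.  ] z [-1.    0.09  0.  ] d in final axes [   0.3 -271.9 -176.2]
```

View pics/w22.png

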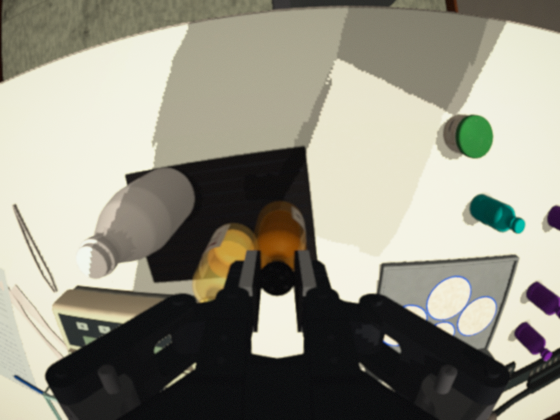

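Dropper held at 16.0 mm. Carrying it to the left ring.

```bash
python3 -m pendant '[{"jaw":0,"offset":[0,16,10],"rot":[0,0,0]},{"jaw":0,"offset":[0,32,20],"rot":[0,0,0]},{"jaw":0,"offset":[0,32,21],"rot":[0,0,0]},{"jaw":0,"offset":[0,32,21],"rot":[0,0,0]},{"jaw":0,"offset":[0,32,21],"rot":[0,0,0]},{"jaw":0,"offset":[0,32,21],"rot":[0,0,0]},{"jaw":0,"offset":[0,32,21],"rot":[0,0,0]},{"jaw":0,"offset":[0,32,21],"rot":[0,0,0]},{"jaw":0,"offset":[0,15,10],"rot":[0,0,0]},{"jaw":0,"offset":[0,0,0],"rot":[0,0,0]}]'
python3 - <<'E'
from h import *
go([644.3,46.8,77],-0.094)
E
```

```text
time: 36.47
ee_pos: [638.5, 41.1, 171.5]
ee_rot: [0.082, 1.575, -0.082]
ft_force: [-0.1, 0.1, -1.5]
gripper_width: 16.1
t 36.47 pos [638.5  41.1 171.5] F [-0.1  0.1 -1.5] w 16.1 q [0.06 0.53 0.25 1.3  0.   0.17]
world d [  5.8   5.7 -94.5] tool d [94.4  6.3  5.7]
rot tool deg [-0.6 -0.3  0. ] D axes: y [0.09 1.   0.  ] z [ 1.   -0.09  0.  ] d in final axes [94.5  6.2  5.2]
rot tool deg [1.794e+02 1.000e-01 5.000e-01] D axes: y [-0.09 -1.   -0.  ] z [-1.    0.09  0.  ] d in final axes [94.5 -6.2 -5.2]
```

```bash
python3 -m pendant '[{"jaw":0,"offset":[10,6,5],"rot":[0,-0.2,0]},{"jaw":0,"offset":[22,0,0],"rot":[0,0,0]},{"jaw":0,"offset":[25,0,0],"rot":[0,0,0]},{"jaw":0,"offset":[18,0,0],"rot":[0,0,0]},{"jaw":0,"offset":[0,0,0],"rot":[0,0,0]}]'
python3 - <<'E'
from h import *
go([644.3,46.8,77],-0.094)
E
```

```text
time: 36.88
ee_pos: [642.9, 46.5, 88.6]
ee_rot: [0.081, 1.573, -0.083]
ft_force: [-1.7, 0.5, -1.3]
gripper_width: 16.5
t 36.88 pos [642.9  46.5  88.6] F [-1.7  0.5 -1.3] w 16.5 q [ 0.07  0.58  0.12  1.11 -0.    0.18]
world d [  1.4   0.3 -11.6] tool d [11.5  0.4  1.4]
rot tool deg [-0.6 -0.2  0.1] D axes: y [0.09 1.   0.  ] z [ 1.   -0.09  0.  ] d in final axes [11.6  0.4  1.4]
rot tool deg [1.794e+02 1.000e-01 4.000e-01] D axes: y [-0.09 -1.   -0.  ] z [-1.    0.09  0.  ] d in final axes [11.6 -0.4 -1.4]
```

```bash
python3 -m pendant '[{"jaw":0,"offset":[5,0,0],"rot":[0,0,0]},{"jaw":0,"offset":[2.5,0,0],"rot":[0,0,0]},{"jaw":0,"offset":[0,0,0],"rot":[0,0,0]}]'; python3 -m pendant '[{"jaw":0,"offset":[1.5,0,0],"rot":[0,0,0]},{"jaw":0,"offset":[1,0,0],"rot":[0,0,0]}]'
```

```text
time: 37.13
ee_pos: [641.6, 45.0, 80.1]
ee_rot: [0.082, 1.575, -0.085]
ft_force: [-0.2, -0.1, 0.0]
gripper_width: 15.9
time: 37.3
ee_pos: [642.3, 44.7, 79.2]
ee_rot: [0.083, 1.573, -0.085]
ft_force: [-0.5, 0.6, 0.4]
gripper_width: 16.0
```

```bash
python3 -m pendant '[{"jaw":0,"offset":[0,2,2],"rot":[0,0,0]},{"jaw":0,"offset":[1.2,0,0],"rot":[0,0,0]},{"jaw":0,"offset":[1,0,0],"rot":[0,0,0]}]'
```

```text
time: 37.55
ee_pos: [645.9, 46.6, 78.6]
ee_rot: [0.083, 1.57, -0.085]
ft_force: [0.8, 0.1, -1.0]
gripper_width: 16.1
```

```bash
python3 -m pendant '[{"jaw":0,"offset":[1.2,0,0],"rot":[0,0,0]},{"jaw":0,"offset":[1,0,-0.5],"rot":[0,0,0]}]'
```

```text
time: 37.72
ee_pos: [646.2, 46.8, 77.0]
ee_rot: [0.083, 1.568, -0.085]
ft_force: [-0.5, -1.3, 12.4]
gripper_width: 16.1
```

```bash
python3 -m pendant '[{"jaw":0,"offset":[1,0,0],"rot":[0,0,0]},{"jaw":0,"offset":[0.5,0,0],"rot":[0,0,0]}]'
```

```text
time: 37.88
ee_pos: [647.5, 46.7, 77.2]
ee_rot: [0.083, 1.565, -0.085]
ft_force: [-0.2, 0.2, 2.9]
gripper_width: 16.2
```

```bash
python3 -m pendant '[{"jaw":0.5,"offset":[0,0,0],"rot":[0,0,0]},{"jaw":0.5,"offset":[0,0,0],"rot":[0,0,0]},{"jaw":0.5,"offset":[0,0,0],"rot":[0,0,0]},{"jaw":0.5,"offset":[0,0,0],"rot":[0,0,0]},{"jaw":0.5,"offset":[-15,0,0],"rot":[0,0,0]},{"jaw":0.5,"offset":[-30,0,0],"rot":[0,0,0]},{"jaw":0.5,"offset":[-30,0,0],"rot":[0,0,0]},{"jaw":0.5,"offset":[-30,0,0],"rot":[0,0,0]},{"jaw":0.5,"offset":[-15,0,0],"rot":[0,0,0]}]'
python3 - <<'E'
from h import *
go([498,-261,215],-0.094); snap("wrist","w23")
p=cv2.imread("pics/w23.png"); cv2.imwrite("pics/w23c.png",cv2.resize(p[80:330,150:430],None,fx=2.4,fy=2.4))
E
```

```text
time: 38.63
ee_pos: [643.3, 46.8, 196.1]
ee_rot: [0.082, 1.575, -0.085]
ft_force: [1.4, 0.1, -0.3]
gripper_width: 42.5
t 38.63 pos [643.3  46.8 196.1] F [ 1.4  0.1 -0.3] w 42.5 q [ 0.07  0.54  0.33  1.37 -0.    0.18]
world d [-145.3 -307.8   18.9] tool d [ -17.4 -321.5 -111.9]
rot tool deg [-0.7 -0.3  0.1] D axes: y [0.09 1.   0.  ] z [ 1.   -0.09  0.  ] d in final axes [ -18.9 -320.1 -115.8]
rot tool deg [179.3   0.2   0.5] D axes: y [-0.09 -1.   -0.  ] z [-1.    0.09  0.  ] d in final axes [-18.9 320.1 115.8]
```

View pics/w23c.png

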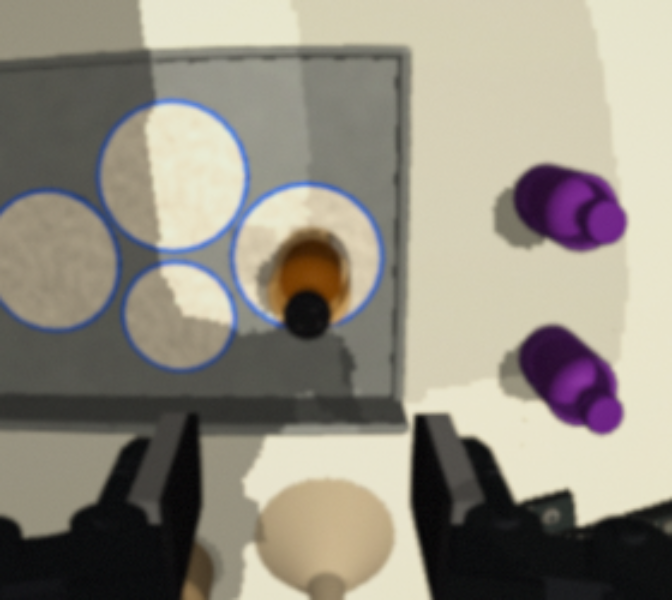

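```bash
python3 - <<'E'
from h import *
print(wp("w23",306/2.4+150,315/2.4+80,84),wp("w23",308/2.4+150,257/2.4+80,6))
E
python3 -m pendant '[{"jaw":0.5,"offset":[-12,-18,-6],"rot":[-0.7,-0.3,0]},{"jaw":0.5,"offset":[-7,-36,-13],"rot":[0,0,0]},{"jaw":0.5,"offset":[0,-36,-13],"rot":[0,0,0]},{"jaw":0.5,"offset":[0,-36,-13],"rot":[0,0,0]},{"jaw":0.5,"offset":[0,-36,-13],"rot":[0,0,0]},{"jaw":0.5,"offset":[0,-36,-13],"rot":[0,0,0]},{"jaw":0.5,"offset":[0,-36,-13],"rot":[0,0,0]},{"jaw":0.5,"offset":[0,-36,-13],"rot":[0,0,0]},{"jaw":0.5,"offset":[0,-30,-11],"rot":[0,0,0]},{"jaw":0.5,"offset":[0,-8,-3],"rot":[0,0,0]}]'
python3 - <<'E'
from h import *
go([498.5,-261,160],-0.094)
E
```

```text
[646.8  46.7  84. ] [645.3  47.7   6. ]
time: 39.52
ee_pos: [499.8, -257.9, 216.4]
ee_rot: [0.066, 1.566, -0.069]
ft_force: [0.1, -0.8, -0.3]
gripper_width: 42.4
t 39.52 pos [ 499.8 -257.9  216.4] F [ 0.1 -0.8 -0.3] w 42.4 q [-0.48  0.34  0.08  1.31  0.   -0.39]
world d [ -1.3  -3.1 -56.4] tool d [56.4 -3.1 -1.3]
rot tool deg [0.5 0.2 0.1] D axes: y [0.09 1.   0.  ] z [ 1.   -0.09  0.  ] d in final axes [56.4 -3.2 -1. ]
rot tool deg [-1.795e+02 -1.000e-01  4.000e-01] D axes: y [-0.09 -1.   -0.  ] z [-1.    0.09  0.  ] d in final axes [56.4  3.2  1. ]
```

```bash
python3 -m pendant '[{"jaw":0.5,"offset":[10,-3,-1],"rot":[0,0,0]},{"jaw":0.5,"offset":[20,0,0],"rot":[0,0,0]},{"jaw":0.5,"offset":[18,0,0],"rot":[0,0,0]},{"jaw":0.5,"offset":[0,0,0],"rot":[0,0,0]}]'
python3 - <<'E'
from h import *
go([498.5,-261,126],-0.094); snap("wrist","w24"); print(wproj([498.5,-261,133]))
p=cv2.imread("pics/w24.png"); cv2.imwrite("pics/w24c.png",cv2.resize(p[80:330,150:430],None,fx=2.4,fy=2.4))
E
```

```text
time: 39.85
ee_pos: [498.0, -262.8, 164.9]
ee_rot: [0.069, 1.565, -0.072]
ft_force: [-1.1, 0.1, -0.8]
gripper_width: 42.5
t 39.85 pos [ 498.  -262.8  164.9] F [-1.1  0.1 -0.8] w 42.5 q [-0.49  0.36 -0.02  1.18  0.   -0.4 ]
world d [  0.5   1.8 -38.9] tool d [38.9  1.9  0.2]
rot tool deg [0.2 0.3 0.1] D axes: y [0.09 1.   0.  ] z [ 1.   -0.09  0.  ] d in final axes [38.9  1.8  0.4]
rot tool deg [-1.798e+02 -1.000e-01  4.000e-01] D axes: y [-0.09 -1.   -0.  ] z [-1.    0.09  0.  ] d in final axes [38.9 -1.8 -0.4]
[279.96021708 246.30048474]
```

View pics/w24c.png

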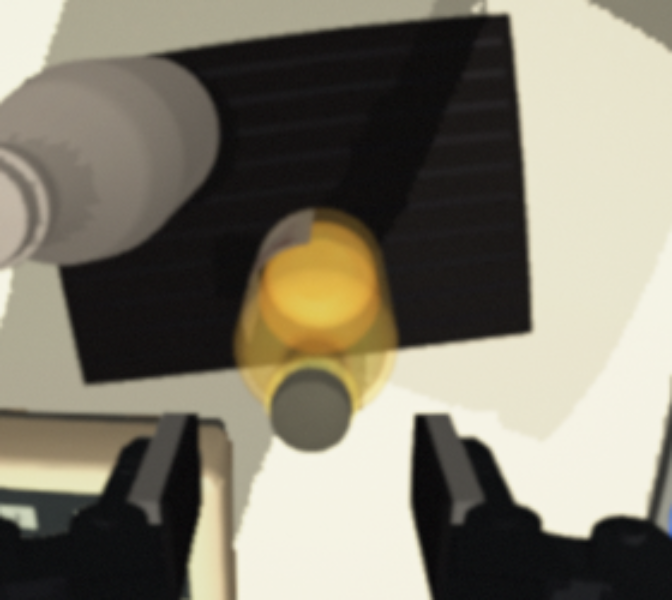

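```bash
python3 -m pendant '[{"jaw":0.5,"offset":[10,2,1],"rot":[0,0.3,0]},{"jaw":0.5,"offset":[15,0,0],"rot":[0,0,0]},{"jaw":0.5,"offset":[7,0,0],"rot":[0,0,0]},{"jaw":0.5,"offset":[0,0,0],"rot":[0,0,0]}]'
python3 - <<'E'
from h import *
go([499.5,-261,126.5],-0.094)
E
```

```text
time: 40.23
ee_pos: [502.0, -258.7, 134.1]
ee_rot: [0.066, 1.568, -0.07]
ft_force: [-0.3, 0.3, -0.9]
gripper_width: 42.5
t 40.23 pos [ 502.  -258.7  134.1] F [-0.3  0.3 -0.9] w 42.5 q [-0.47  0.38 -0.07  1.11 -0.   -0.39]
world d [-2.5 -2.3 -7.6] tool d [ 7.6 -2.5 -2.3]
rot tool deg [0.4 0.1 0.1] D axes: y [0.09 1.   0.  ] z [ 1.   -0.09  0.  ] d in final axes [ 7.6 -2.6 -2.3]
rot tool deg [-179.6   -0.2    0.2] D axes: y [-0.09 -1.   -0.  ] z [-1.    0.09  0.  ] d in final axes [7.6 2.6 2.3]
```

```bash
python3 -m pendant '[{"jaw":0.5,"offset":[4,-2.5,-2.3],"rot":[0,0,0]},{"jaw":0.5,"offset":[1.5,0,0],"rot":[0,0,0]},{"jaw":0.5,"offset":[0,0,0],"rot":[0,0,0]}]'
python3 - <<'E'
from h import *
go([499.5,-261,126.5],-0.094)
E
```

```text
time: 40.48
ee_pos: [500.2, -260.6, 129.2]
ee_rot: [0.065, 1.567, -0.069]
ft_force: [-0.9, -0.0, -0.8]
gripper_width: 42.7
t 40.48 pos [ 500.2 -260.6  129.2] F [-0.9 -0.  -0.8] w 42.7 q [-0.48  0.38 -0.08  1.1  -0.   -0.39]
world d [-0.7 -0.4 -2.7] tool d [ 2.7 -0.5 -0.7]
rot tool deg [0.5 0.2 0.2] D axes: y [0.09 1.   0.  ] z [ 1.   -0.09  0.  ] d in final axes [ 2.7 -0.5 -0.7]
rot tool deg [-179.5   -0.2    0.3] D axes: y [-0.09 -1.   -0.  ] z [-1.    0.09  0.  ] d in final axes [2.7 0.5 0.7]
```

```bash
python3 -m pendant '[{"jaw":0.05,"offset":[2,-0.5,-0.5],"rot":[0,0,0]},{"jaw":0.05,"offset":[0,0,0],"rot":[0,0,0]},{"jaw":0.05,"offset":[0,0,0],"rot":[0,0,0]},{"jaw":0.05,"offset":[0,0,0],"rot":[0,0,0]},{"jaw":0.05,"offset":[0,0,0],"rot":[0,0,0]},{"jaw":0.05,"offset":[0,0,0],"rot":[0,0,0]},{"jaw":0.05,"offset":[0,0,0],"rot":[0,0,0]},{"jaw":0.05,"offset":[0,0,0],"rot":[0,0,0]},{"jaw":0.05,"offset":[0,0,0],"rot":[0,0,0]}]' 60;  python3 -m pendant '[{"jaw":0.05,"offset":[-3,0,0],"rot":[0,0,0]},{"jaw":0.05,"offset":[-5,0,0],"rot":[0,0,0]},{"jaw":0.05,"offset":[0,0,0],"rot":[0,0,0]}]'
```

```text
time: 41.23
ee_pos: [501.2, -261.8, 130.3]
ee_rot: [0.064, 1.562, -0.071]
ft_force: [0.3, 0.2, 1.2]
gripper_width: 16.0
time: 41.48
ee_pos: [500.8, -261.8, 138.5]
ee_rot: [0.065, 1.563, -0.071]
ft_force: [0.4, -0.1, -0.8]
gripper_width: 16.5
```

The width is 16 mm, less than the neck, so the pads may have slipped over the stopper. I'll look.

```bash
python3 - <<'E'
from h import *
go([499.5,-261,126.5],-0.094)
snap("wrist","w25"); snap("scene","s7")
p=cv2.imread("pics/w25.png"); a=cv2.resize(p[150:350,200:360],None,fx=3,fy=3)
u=proj("scene",[500,-261,110]).astype(int);print(u)
p=cv2.imread("pics/s7.png"); b=cv2.resize(p[u[1]-50:u[1]+50,u[0]-25:u[0]+25],None,fx=6,fy=6,interpolation=cv2.INTER_CUBIC)
cv2.imwrite("pics/s7c.png",np.hstack([a,np.zeros((600,10,3),np.uint8),b]))
E
```

```text
t 41.48 pos [ 500.8 -261.8  138.5] F [ 0.4 -0.1 -0.8] w 16.5 q [-0.48  0.38 -0.07  1.12 -0.   -0.4 ]
world d [ -1.3   0.8 -12. ] tool d [12.   0.7 -1.4]
rot tool deg [0.4 0.4 0.2] D axes: y [0.09 1.   0.  ] z [ 1.   -0.09  0.  ] d in final axes [12.   0.6 -1.3]
rot tool deg [-179.6   -0.3    0.6] D axes: y [-0.09 -1.   -0.  ] z [-1.    0.09  0.  ] d in final axes [12.  -0.6  1.3]
[372 218]
```

View pics/s7c.png

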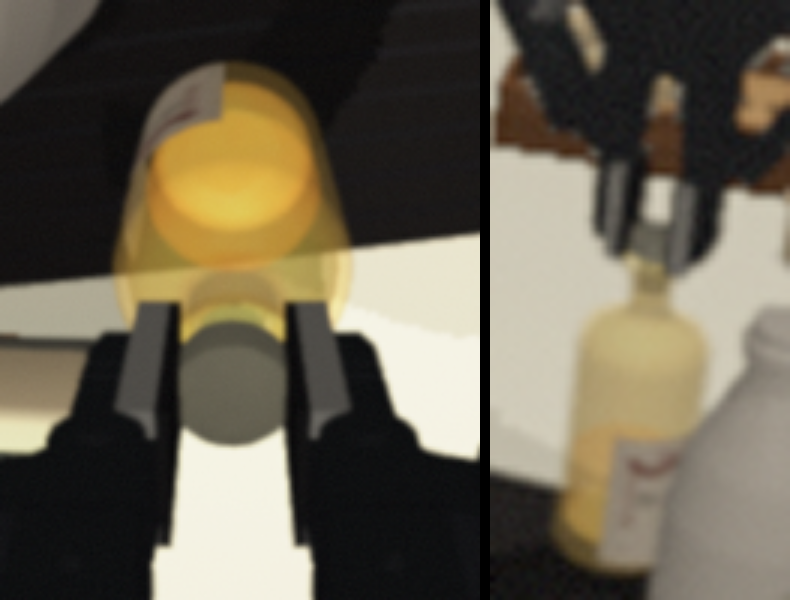

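```bash
python3 - <<'E'
from h import *
c=manip.camera_params("wrist");K=c["intrinsics"];T=c["T_tool_cam"]
def pt(d,u,v):
    a=np.array([(u-K[0,2])/K[0,0],(v-K[1,2])/K[1,1]]);th=np.hypot(*a);r=np.array([*(np.sin(th)*a/th),np.cos(th)]);return (T@np.append(r*d[v,u]/r[2],1))[:3].round(1)
for n,pts in dict(w9=((278,275),(278,282),(278,290)),w11=((277,275),(277,282),(277,290)),w25=((277,265),(277,272),(277,278),(277,285),(277,292))).items():
    f=np.load(n+".npz"); print(n,f["pos"][2],[pt(f["d"],*q) for q in pts])
print(proj("scene",[500,-261,4]),proj("scene",[500,-261,12]))
E
```

```text
w9 127.77317415545703 [array([-8.3,  0.6, -4.6]), array([-8.9,  0.6, -1.3]), array([-7.7,  0.6,  3.6])]
w11 234.05355237860047 [array([-8.2,  0.2, -4.6]), array([-8. ,  0.2, -0.8]), array([-6.9,  0.2,  4.1])]
w25 138.53786582868054 [array([-3.2,  0.2, -7. ]), array([-4.7,  0.2, -4.2]), array([-3.5,  0.2, -0.4]), array([-3.4,  0.2,  3.5]), array([-3.6,  0.2,  7.3])]
[367.95900836 260.28605608] [368.29999683 257.29021888]
```

The depth shows the bottle is lifted but held only by the top few mm of the stopper. I'll set it back down and grip about 6 mm lower.

```bash
python3 -m pendant '[{"jaw":0.05,"offset":[4,0,0],"rot":[0,0,0]},{"jaw":0.05,"offset":[2,0,0],"rot":[0,0,0]},{"jaw":0.05,"offset":[0,0,0],"rot":[0,0,0]}]';  python3 -m pendant '[{"jaw":0.05,"offset":[1,0,0],"rot":[0,0,0]},{"jaw":0.05,"offset":[1,0,0],"rot":[0,0,0]}]'
```

```text
time: 41.83
ee_pos: [500.6, -261.6, 131.0]
ee_rot: [0.065, 1.564, -0.07]
ft_force: [0.3, -0.8, -1.9]
gripper_width: 16.3
time: 42.0
ee_pos: [501.4, -262.3, 130.0]
ee_rot: [0.064, 1.561, -0.072]
ft_force: [-2.5, -0.3, 20.3]
gripper_width: 16.2
```

```bash
python3 -m pendant '[{"jaw":0.5,"offset":[-0.5,0,0],"rot":[0,0,0]},{"jaw":0.5,"offset":[0,0,0],"rot":[0,0,0]},{"jaw":0.5,"offset":[0,0,0],"rot":[0,0,0]},{"jaw":0.5,"offset":[0,0,0],"rot":[0,0,0]},{"jaw":0.5,"offset":[0,0,0],"rot":[0,0,0]}]' 45
python3 - <<'E'
from h import *
go([499.5,-261,123],-0.094)
snap("wrist","w26")
p=cv2.imread("pics/w26.png"); cv2.imwrite("pics/w26c.png",cv2.resize(p[150:350,180:380],None,fx=3,fy=3))
E
```

```text
time: 42.42
ee_pos: [502.0, -262.7, 131.1]
ee_rot: [0.063, 1.56, -0.072]
ft_force: [0.8, -0.9, 0.3]
gripper_width: 42.6
t 42.42 pos [ 502.  -262.7  131.1] F [ 0.8 -0.9  0.3] w 42.6 q [-0.48  0.38 -0.08  1.1  -0.   -0.4 ]
world d [-2.5  1.7 -8.1] tool d [ 8.1  1.5 -2.8]
rot tool deg [0.4 0.6 0.3] D axes: y [0.09 1.   0.  ] z [ 1.   -0.09  0.  ] d in final axes [ 8.1  1.4 -2.7]
rot tool deg [-179.6   -0.5    0.9] D axes: y [-0.09 -1.   -0.  ] z [-1.    0.09  0.  ] d in final axes [ 8.1 -1.4  2.7]
```

View pics/w26c.png

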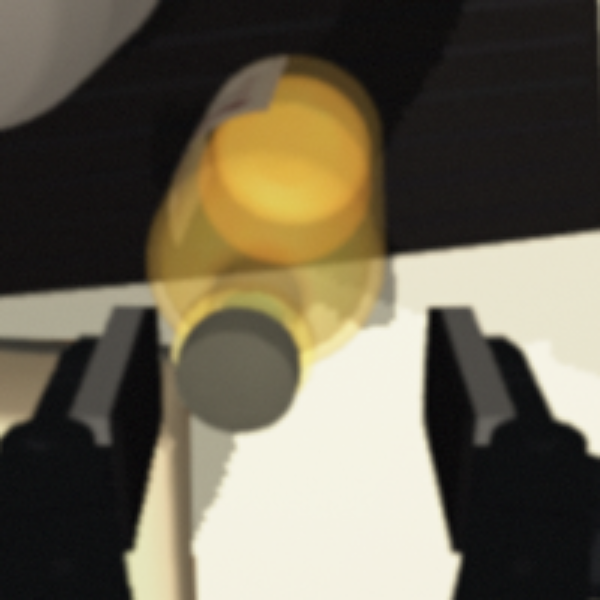

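The stopper has moved left, so the bottle is leaning between the open pads. I'll close on it now, slightly lower, to catch it and bring it upright.

```bash
python3 -m pendant '[{"jaw":0.05,"offset":[4,0,0],"rot":[0,0,0]},{"jaw":0.05,"offset":[3,0,0],"rot":[0,0,0]}]' 30
python3 - <<'E'
from h import *
go([499.5,-261,123],-0.094)
snap("wrist","w27")
p=cv2.imread("pics/w27.png"); cv2.imwrite("pics/w27c.png",cv2.resize(p[150:350,180:380],None,fx=3,fy=3))
E
```

```text
time: 42.63
ee_pos: [502.8, -263.3, 124.8]
ee_rot: [0.062, 1.558, -0.073]
ft_force: [-1.7, -4.2, 43.6]
gripper_width: 23.4
t 42.63 pos [ 502.8 -263.3  124.8] F [-1.7 -4.2 43.6] w 23.4 q [-0.48  0.38 -0.09  1.08 -0.   -0.4 ]
world d [-3.3  2.3 -1.8] tool d [ 1.7  2.  -3.5]
rot tool deg [0.4 0.7 0.4] D axes: y [0.09 1.   0.  ] z [ 1.   -0.09  0.  ] d in final axes [ 1.8  2.  -3.5]
rot tool deg [-179.6   -0.6    1.1] D axes: y [-0.09 -1.   -0.  ] z [-1.    0.09  0.  ] d in final axes [ 1.8 -2.   3.5]
```

View pics/w27c.png

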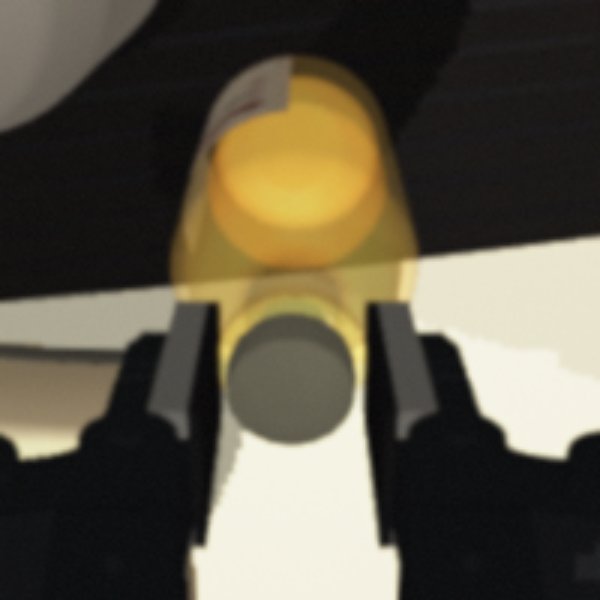

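Caught; the bottle is upright again between the pads. I'll let it settle.

```bash
python3 -m pendant '[{"jaw":0.05,"offset":[-1,0,0],"rot":[0,0,0]},{"jaw":0.05,"offset":[0,0,0],"rot":[0,0,0]},{"jaw":0.05,"offset":[0,0,0],"rot":[0,0,0]}]' 45
python3 - <<'E'
from h import *
go([499.5,-261,123],-0.094)
snap("wrist","w28")
p=cv2.imread("pics/w28.png"); cv2.imwrite("pics/w28c.png",cv2.resize(p[150:350,180:380],None,fx=3,fy=3))
E
```

```text
time: 42.93
ee_pos: [503.6, -263.9, 125.8]
ee_rot: [0.061, 1.556, -0.075]
ft_force: [-0.5, -0.2, 2.3]
gripper_width: 22.0
t 42.93 pos [ 503.6 -263.9  125.8] F [-0.5 -0.2  2.3] w 22.0 q [-0.48  0.38 -0.09  1.08 -0.   -0.4 ]
world d [-4.1  2.9 -2.8] tool d [ 2.8  2.5 -4.3]
rot tool deg [0.4 0.8 0.4] D axes: y [0.09 1.   0.  ] z [ 1.   -0.09  0.  ] d in final axes [ 2.8  2.5 -4.3]
rot tool deg [-179.6   -0.7    1.3] D axes: y [-0.09 -1.   -0.  ] z [-1.    0.09  0.  ] d in final axes [ 2.8 -2.5  4.3]
```

View pics/w28c.png

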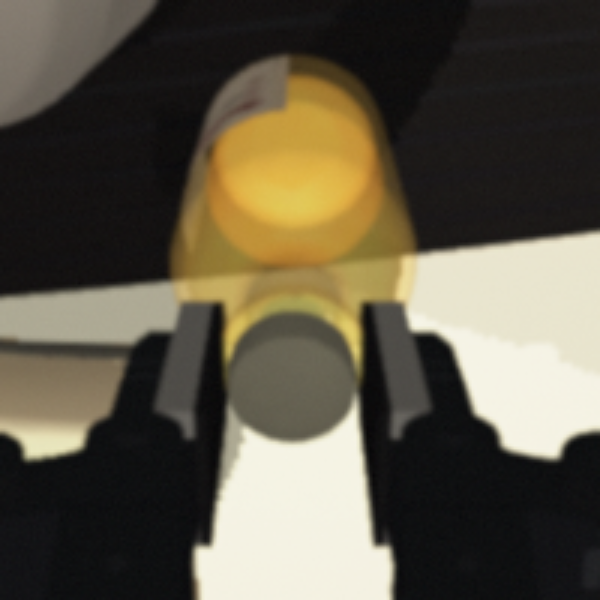

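```bash
python3 -m pendant '[{"jaw":0.05,"offset":[0,0,0],"rot":[0,0,0]},{"jaw":0.05,"offset":[-2,0,0],"rot":[0,0,0]},{"jaw":0.05,"offset":[-3,0,0],"rot":[0,0,0]},{"jaw":0.05,"offset":[-5,0,0],"rot":[0,0,0]},{"jaw":0.05,"offset":[0,0,0],"rot":[0,0,0]}]' 60
python3 - <<'E'
from h import *
go([499.5,-261,123],-0.094)
snap("wrist","w29")
p=cv2.imread("pics/w29.png"); cv2.imwrite("pics/w29c.png",cv2.resize(p[150:350,180:380],None,fx=3,fy=3))
c=manip.camera_params("wrist");K=c["intrinsics"];T=c["T_tool_cam"]
def pt(d,u,v):
    a=np.array([(u-K[0,2])/K[0,0],(v-K[1,2])/K[1,1]]);th=np.hypot(*a);r=np.array([*(np.sin(th)*a/th),np.cos(th)]);return (T@np.append(r*d[v,u]/r[2],1))[:3].round(1)
for n in("w28","w29"):
    f=np.load(n+".npz"); print(n,f["pos"][2],[pt(f["d"],*q) for q in ((277,270),(277,275),(277,280))])
E
```

```text
time: 43.4
ee_pos: [502.7, -263.3, 135.6]
ee_rot: [0.062, 1.558, -0.074]
ft_force: [0.1, 0.0, -1.8]
gripper_width: 20.7
t 43.4 pos [ 502.7 -263.3  135.6] F [ 0.1  0.  -1.8] w 20.7 q [-0.48  0.38 -0.08  1.1  -0.   -0.4 ]
world d [ -3.2   2.3 -12.6] tool d [12.6  2.1 -3.6]
rot tool deg [0.4 0.7 0.4] D axes: y [0.09 1.   0.  ] z [ 1.   -0.09  0.  ] d in final axes [12.6  2.  -3.4]
rot tool deg [-179.6   -0.6    1.1] D axes: y [-0.09 -1.   -0.  ] z [-1.    0.09  0.  ] d in final axes [12.6 -2.   3.4]
w28 125.84115944122567 [array([-8.6,  0.1, -7.3]), array([-9.6,  0.1, -5.3]), array([-7.7,  0.1, -1.7])]
w29 135.64162874031197 [array([-7.1,  0.1, -6.5]), array([-9.1,  0.1, -5.1]), array([-7.6,  0.1, -1.6])]
```

View pics/w29c.png

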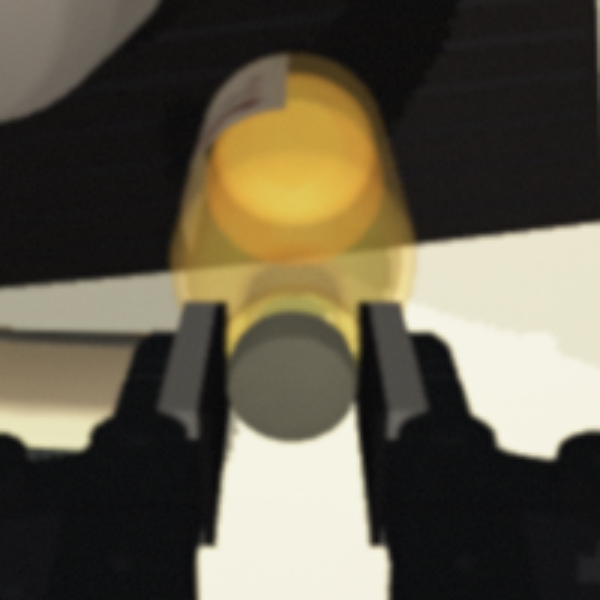

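```bash
python3 - <<'E'
from h import *
print(wp("w24",279.6,250.4,133), wp("w29",277.3,275.3,135.6+8.5))
E
python3 -m pendant '[{"jaw":0.05,"offset":[-10,0,0],"rot":[0,0,0]},{"jaw":0.05,"offset":[-20,0,0],"rot":[0,0,0]},{"jaw":0.05,"offset":[-25,0,0],"rot":[0,0,0]},{"jaw":0.05,"offset":[-25,0,0],"rot":[0,0,0]},{"jaw":0.05,"offset":[-10,0,0],"rot":[0,0,0]},{"jaw":0.05,"offset":[0,0,0],"rot":[0,0,0]}]'
python3 - <<'E'
from h import *
go([606,-6,225],-0.094)
E
```

```text
[ 500.  -261.4  133. ] [ 498.1 -262.6  144.1]
time: 43.95
ee_pos: [500.1, -261.7, 230.9]
ee_rot: [0.063, 1.561, -0.072]
ft_force: [-0.1, -0.4, -1.5]
gripper_width: 20.2
t 43.95 pos [ 500.1 -261.7  230.9] F [-0.1 -0.4 -1.5] w 20.2 q [-0.48  0.34  0.11  1.33 -0.   -0.39]
world d [105.9 255.7  -5.9] tool d [  5.1 263.9  83.4]
rot tool deg [0.4 0.5 0.3] D axes: y [0.09 1.   0.  ] z [ 1.   -0.09  0.  ] d in final axes [  5.9 264.5  81.4]
rot tool deg [-179.6   -0.5    0.8] D axes: y [-0.09 -1.   -0.  ] z [-1.    0.09  0.  ] d in final axes [   5.9 -264.5  -81.4]
```

```bash
python3 -m pendant '[{"jaw":0.05,"offset":[0,15,5],"rot":[0,0.3,0]},{"jaw":0.05,"offset":[0,30,9],"rot":[0,0,0]},{"jaw":0.05,"offset":[0,32,10],"rot":[0,0,0]},{"jaw":0.05,"offset":[0,32,10],"rot":[0,0,0]},{"jaw":0.05,"offset":[0,32,10],"rot":[0,0,0]},{"jaw":0.05,"offset":[0,32,10],"rot":[0,0,0]},{"jaw":0.05,"offset":[0,32,10],"rot":[0,0,0]},{"jaw":0.05,"offset":[0,30,9],"rot":[0,0,0]},{"jaw":0.05,"offset":[0,15,5],"rot":[0,0,0]},{"jaw":0.05,"offset":[0,0,0],"rot":[0,0,0]}]'
python3 - <<'E'
from h import *
go([607,-6,128],-0.094); snap("wrist","w30")
p=cv2.imread("pics/w30.png"); cv2.imwrite("pics/w30c.png",cv2.resize(p[80:330,150:430],None,fx=2.4,fy=2.4))
E
```

```text
time: 44.78
ee_pos: [602.1, -9.6, 226.8]
ee_rot: [0.066, 1.568, -0.077]
ft_force: [0.2, 0.7, -0.9]
gripper_width: 20.8
t 44.78 pos [602.1  -9.6 226.8] F [ 0.2  0.7 -0.9] w 20.8 q [-0.01  0.43  0.24  1.38 -0.01  0.08]
world d [  4.9   3.6 -98.8] tool d [98.7  4.7  4.4]
rot tool deg [0.2 0.1 0.4] D axes: y [0.09 1.   0.  ] z [ 1.   -0.09  0.  ] d in final axes [98.8  4.   4.6]
rot tool deg [-1.798e+02 -6.000e-01  1.000e-01] D axes: y [-0.09 -1.   -0.  ] z [-1.    0.09  0.  ] d in final axes [98.8 -4.  -4.6]
```

View pics/w30c.png

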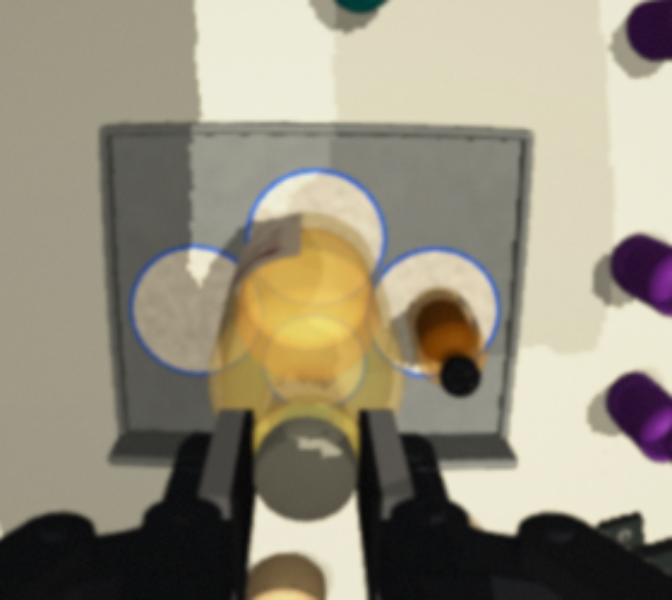

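```bash
python3 -m pendant '[{"jaw":0.05,"offset":[10,5,4],"rot":[0,0,0]},{"jaw":0.05,"offset":[20,0,0],"rot":[0,0,0]},{"jaw":0.05,"offset":[25,0,0],"rot":[0,0,0]},{"jaw":0.05,"offset":[20,0,0],"rot":[0,0,0]},{"jaw":0.05,"offset":[6,0,0],"rot":[0,0,0]},{"jaw":0.05,"offset":[0,0,0],"rot":[0,0,0]}]'
python3 - <<'E'
from h import *
go([607,-6,127.5],-0.094)
E
```

```text
time: 45.33
ee_pos: [605.2, -10.6, 139.5]
ee_rot: [0.069, 1.569, -0.082]
ft_force: [-0.2, 0.1, -0.4]
gripper_width: 20.6
t 45.33 pos [605.2 -10.6 139.5] F [-0.2  0.1 -0.4] w 20.6 q [-0.01  0.46  0.06  1.17 -0.01  0.08]
world d [  1.8   4.6 -12. ] tool d [12.   4.8  1.3]
rot tool deg [-0.1  0.   0.4] D axes: y [0.09 1.   0.  ] z [ 1.   -0.09  0.  ] d in final axes [12.   4.7  1.4]
rot tool deg [ 1.799e+02  7.000e-01 -1.000e-01] D axes: y [-0.09 -1.   -0.  ] z [-1.    0.09  0.  ] d in final axes [12.  -4.7 -1.4]
```

```bash
python3 -m pendant '[{"jaw":0.05,"offset":[3,5,1.5],"rot":[0,0,0]},{"jaw":0.05,"offset":[3,0,0],"rot":[0,0,0]},{"jaw":0.05,"offset":[1,0,0],"rot":[0,0,0]},{"jaw":0.05,"offset":[0,0,0],"rot":[0,0,0]}]'
python3 - <<'E'
from h import *
go([607,-6,127.5],-0.094)
E
```

```text
time: 45.67
ee_pos: [608.1, -6.7, 133.9]
ee_rot: [0.071, 1.567, -0.083]
ft_force: [-0.9, 0.1, -0.9]
gripper_width: 20.4
t 45.67 pos [608.1  -6.7 133.9] F [-0.9  0.1 -0.9] w 20.4 q [-0.01  0.47  0.06  1.16 -0.01  0.09]
world d [-1.1  0.7 -6.4] tool d [ 6.4  0.6 -1.2]
rot tool deg [-0.2  0.2  0.4] D axes: y [0.09 1.   0.  ] z [ 1.   -0.09  0.  ] d in final axes [ 6.4  0.6 -1.1]
rot tool deg [179.8   0.7  -0.2] D axes: y [-0.09 -1.   -0.  ] z [-1.    0.09  0.  ] d in final axes [ 6.4 -0.6  1.1]
```

```bash
python3 -m pendant '[{"jaw":0.05,"offset":[2,0.5,-1],"rot":[0,0,0]},{"jaw":0.05,"offset":[1.5,0,0],"rot":[0,0,0]},{"jaw":0.05,"offset":[0,0,0],"rot":[0,0,0]}]'; python3 -m pendant '[{"jaw":0.05,"offset":[1,0,0],"rot":[0,0,0]},{"jaw":0.05,"offset":[0.5,0,0],"rot":[0,0,0]}]'
```

```text
time: 45.92
ee_pos: [608.0, -6.0, 131.7]
ee_rot: [0.071, 1.564, -0.083]
ft_force: [0.3, -0.2, -1.1]
gripper_width: 20.9
time: 46.08
ee_pos: [608.3, -6.0, 130.6]
ee_rot: [0.071, 1.564, -0.083]
ft_force: [-0.2, 0.2, -1.7]
gripper_width: 20.8
```

```bash
python3 -m pendant '[{"jaw":0.05,"offset":[1.2,0,-0.5],"rot":[0,0,0]},{"jaw":0.05,"offset":[1,0,0],"rot":[0,0,0]}]'; python3 -m pendant '[{"jaw":0.05,"offset":[0.8,0,-0.5],"rot":[0,0,0]},{"jaw":0.05,"offset":[0.5,0,0],"rot":[0,0,0]}]'
```

```text
time: 46.25
ee_pos: [607.9, -6.0, 128.4]
ee_rot: [0.071, 1.563, -0.083]
ft_force: [-0.6, -0.1, -1.5]
gripper_width: 20.9
time: 46.42
ee_pos: [608.0, -6.1, 127.9]
ee_rot: [0.071, 1.561, -0.083]
ft_force: [-0.2, -0.7, 8.0]
gripper_width: 20.8
```

```bash
python3 -m pendant '[{"jaw":0.05,"offset":[0.4,0,0],"rot":[0,0,0]},{"jaw":0.5,"offset":[0,0,0],"rot":[0,0,0]},{"jaw":0.5,"offset":[0,0,0],"rot":[0,0,0]},{"jaw":0.5,"offset":[0,0,0],"rot":[0,0,0]},{"jaw":0.5,"offset":[0,0,0],"rot":[0,0,0]}]'
python3 - <<'E'
from h import *
snap("wrist","w31")
p=cv2.imread("pics/w31.png"); cv2.imwrite("pics/w31c.png",cv2.resize(p[80:330,150:430],None,fx=2.4,fy=2.4))
E
```

```text
time: 46.83
ee_pos: [608.4, -6.2, 128.1]
ee_rot: [0.071, 1.56, -0.083]
ft_force: [0.7, 0.3, 1.3]
gripper_width: 42.7
```

View pics/w31c.png

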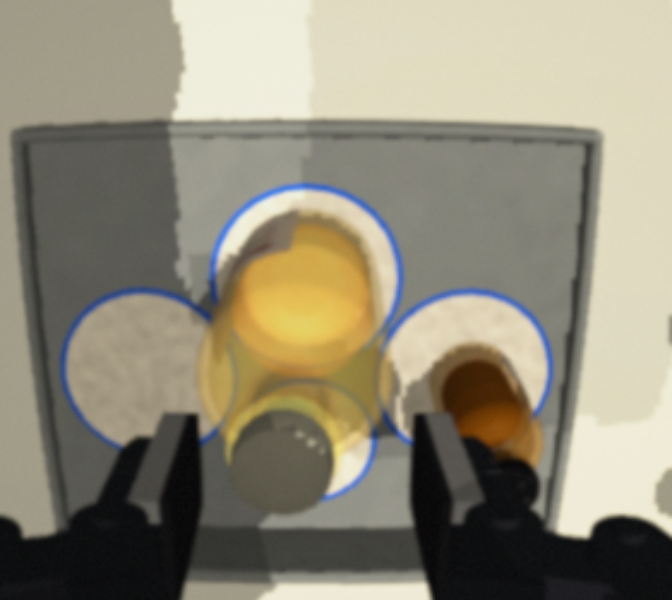

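```bash
python3 -m pendant '[{"jaw":0.5,"offset":[0,0,0],"rot":[0,0,0]}]'
python3 - <<'E'
from h import *
snap("wrist","w32")
p=cv2.imread("pics/w32.png"); cv2.imwrite("pics/w32c.png",cv2.resize(p[80:330,150:430],None,fx=2.4,fy=2.4))
print(wp("w31",(283)/2.4+150,(462)/2.4+80,135))
E
```

```text
time: 46.97
ee_pos: [608.4, -6.2, 128.0]
ee_rot: [0.071, 1.56, -0.083]
ft_force: [-0.5, 0.4, 0.8]
gripper_width: 42.9
[602.8  -9.5 135. ]
```

View pics/w32c.png

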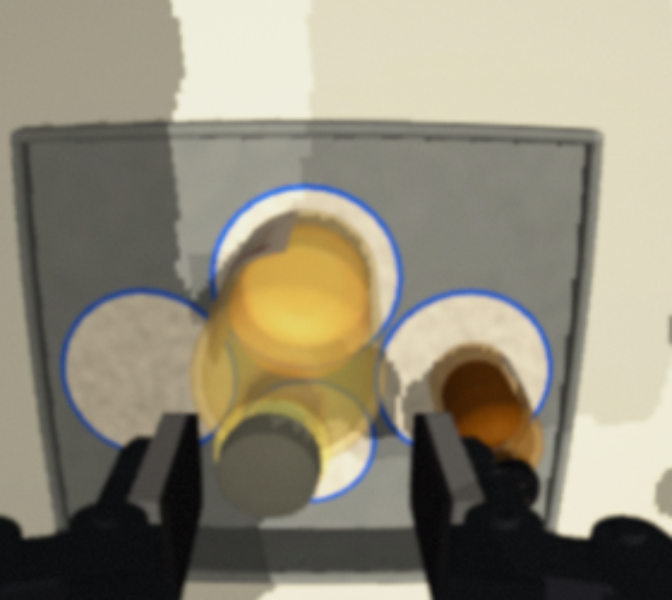

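```bash
python3 -m pendant '[{"jaw":0.5,"offset":[0,0,0],"rot":[0,0,0]}]'
python3 - <<'E'
from h import *
snap("wrist","w33")
p=cv2.imread("pics/w33.png"); cv2.imwrite("pics/w33c.png",cv2.resize(p[80:330,150:430],None,fx=2.4,fy=2.4))
E
```

```text
time: 47.1
ee_pos: [608.3, -6.2, 127.9]
ee_rot: [0.071, 1.56, -0.083]
ft_force: [0.1, 0.5, 0.9]
gripper_width: 43.0
```

View pics/w33c.png

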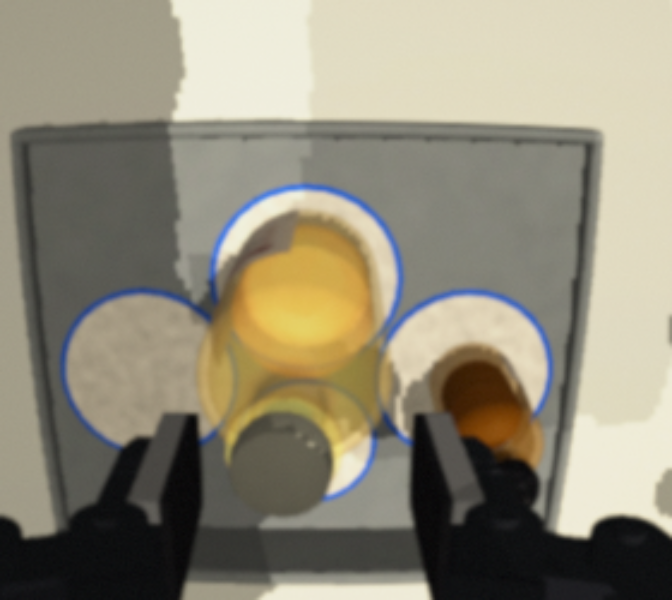

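It is rocking and already coming back: the stopper went 283→269→282. I'll wait with the open pads as a guard rail.

```bash
python3 -m pendant '[{"jaw":0.5,"offset":[0,0,0],"rot":[0,0,0]},{"jaw":0.5,"offset":[0,0,0],"rot":[0,0,0]},{"jaw":0.5,"offset":[0,0,0],"rot":[0,0,0]},{"jaw":0.5,"offset":[0,0,0],"rot":[0,0,0]},{"jaw":0.5,"offset":[0,0,0],"rot":[0,0,0]},{"jaw":0.5,"offset":[0,0,0],"rot":[0,0,0]}]'
python3 - <<'E'
from h import *
snap("wrist","w34")
p=cv2.imread("pics/w34.png"); a=cv2.resize(p[130:330,210:350],None,fx=2.8,fy=2.8)
snap("wrist","w35")
p=cv2.imread("pics/w35.png"); b=cv2.resize(p[130:330,210:350],None,fx=2.8,fy=2.8)
cv2.imwrite("pics/w34c.png",np.hstack([a,b]))
E
```

```text
time: 47.65
ee_pos: [608.3, -6.2, 127.9]
ee_rot: [0.071, 1.56, -0.083]
ft_force: [-0.4, -0.3, -1.0]
gripper_width: 42.6
```

View pics/w34c.png

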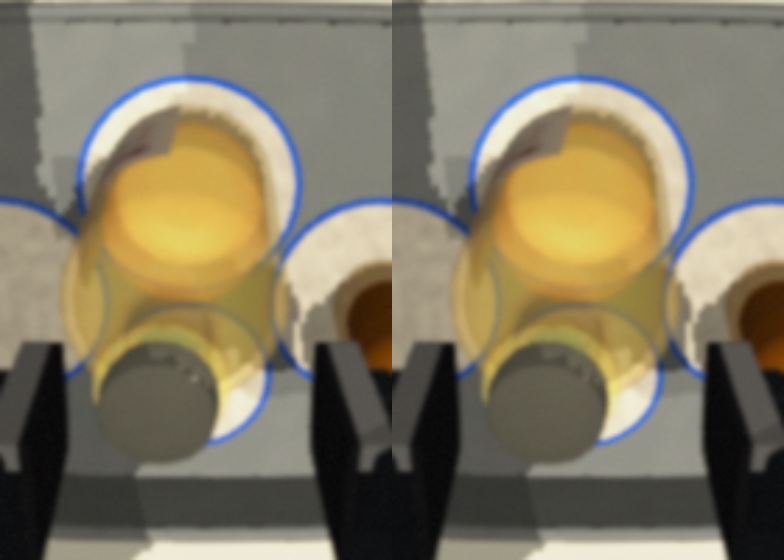

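```bash
python3 - <<'E'
from h import *
t=wp("w35",158/2.8+210,402/2.8+130,135);print(t)
f=np.load("w35.npz")
p=cv2.imread("pics/w35.png"); b=cv2.resize(p[130:330,180:380],None,fx=3,fy=3)
for z,r,c in((135,10,(255,0,255)),(6,24,(0,255,0)),(80,24,(255,255,0)),(111,10,(0,0,255))):
  for a in np.linspace(0,6.28,40):
    u=(wproj([t[0]+r*np.cos(a),t[1]+r*np.sin(a),z],f["pos"],f["M"])-[180,130])*3+1; cv2.circle(b,tuple(u.astype(int)),1,c,-1)
cv2.imwrite("pics/w35d.png",b)
E
```

```text
[603.1 -10.2 135. ]
```

View pics/w35d.png

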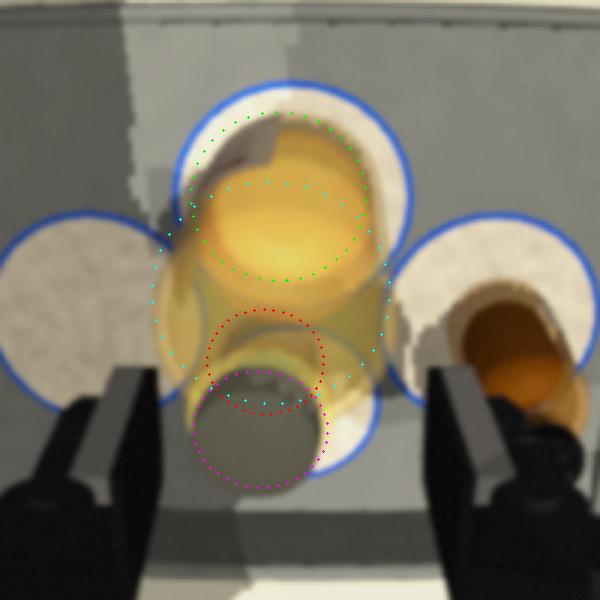

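The bottle settled: two successive frames are identical. I'll shift the pads −4 mm in y to centre on the stopper, then rise.

```bash
python3 -m pendant '[{"jaw":0.55,"offset":[0,-3.5,-2],"rot":[0,0,0]},{"jaw":0.55,"offset":[-5,0,0],"rot":[0,0,0]},{"jaw":0.55,"offset":[-15,0,0],"rot":[0,0,0]},{"jaw":0.6,"offset":[-25,0,0],"rot":[0,0,0]},{"jaw":0.6,"offset":[-30,0,0],"rot":[0,0,0]},{"jaw":0.7,"offset":[-30,0,0],"rot":[0,0,0]},{"jaw":0.7,"offset":[0,0,0],"rot":[0,0,0]}]'
python3 - <<'E'
from h import *
go([441.5,-323.5,235],-0.094); snap("wrist","w36"); snap("scene","s8")
p=cv2.imread("pics/s8.png"); b=cv2.resize(p[110:240,220:400],None,fx=3,fy=3)
p=cv2.imread("pics/w36.png"); a=cv2.resize(p[60:330,150:430],None,fx=1.4444,fy=1.4444)
h=min(a.shape[0],b.shape[0]);cv2.imwrite("pics/w36c.png",np.hstack([a[:h,:400],b[:h,:400]]))
E
```

```text
time: 48.33
ee_pos: [602.5, -9.4, 237.1]
ee_rot: [0.071, 1.564, -0.084]
ft_force: [0.5, 0.1, 1.0]
gripper_width: 59.6
t 48.33 pos [602.5  -9.4 237.1] F [0.5 0.1 1. ] w 59.6 q [-0.01  0.43  0.26  1.4  -0.01  0.09]
world d [-161.  -314.1   -2.1] tool d [   4.1 -328.4 -129.3]
rot tool deg [-0.3  0.3  0.5] D axes: y [0.09 1.   0.  ] z [ 1.   -0.09  0.  ] d in final axes [   2.1 -327.8 -130.8]
rot tool deg [179.7   0.7  -0.5] D axes: y [-0.09 -1.   -0.  ] z [-1.    0.09  0.  ] d in final axes [  2.1 327.8 130.8]
```

View pics/w36c.png

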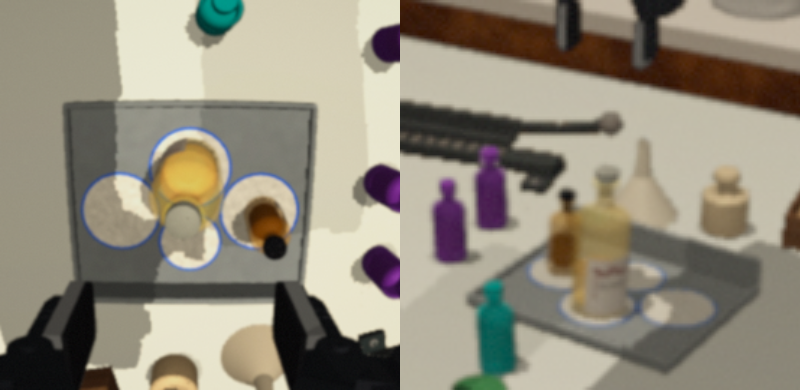

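The stock bottle stands upright on its ring. Now the white bottle.

```bash
python3 -m pendant '[{"jaw":0.7,"offset":[0,-18,-7],"rot":[-0.3,0.3,0.5]},{"jaw":0.7,"offset":[0,-36,-14],"rot":[0,0,0]},{"jaw":0.7,"offset":[0,-36,-14],"rot":[0,0,0]},{"jaw":0.7,"offset":[0,-36,-14],"rot":[0,0,0]},{"jaw":0.7,"offset":[0,-36,-14],"rot":[0,0,0]},{"jaw":0.7,"offset":[0,-36,-14],"rot":[0,0,0]},{"jaw":0.7,"offset":[0,-36,-14],"rot":[0,0,0]},{"jaw":0.7,"offset":[0,-36,-14],"rot":[0,0,0]},{"jaw":0.7,"offset":[0,-36,-14],"rot":[0,0,0]},{"jaw":0.7,"offset":[0,-18,-8],"rot":[0,0,0]}]'
python3 - <<'E'
from h import *
go([441.5,-323.5,185],-0.094)
E
```

```text
time: 49.27
ee_pos: [435.1, -327.2, 221.6]
ee_rot: [0.071, 1.588, -0.061]
ft_force: [-0.0, -0.2, 0.3]
gripper_width: 59.7
t 49.27 pos [ 435.1 -327.2  221.6] F [-0.  -0.2  0.3] w 59.7 q [-0.64  0.33  0.07  1.33 -0.   -0.56]
world d [  6.4   3.7 -36.6] tool d [36.5  4.1  6.7]
rot tool deg [ 0.6 -1.  -0.3] D axes: y [0.09 1.   0.  ] z [ 1.   -0.09  0.  ] d in final axes [36.6  4.3  6. ]
rot tool deg [-179.4    0.5   -1.6] D axes: y [-0.09 -1.   -0.  ] z [-1.    0.09  0.  ] d in final axes [36.6 -4.3 -6. ]
```

```bash
python3 -m pendant '[{"jaw":0.7,"offset":[5,4,6],"rot":[0.5,-1,-0.3]},{"jaw":0.7,"offset":[15,0,0],"rot":[0,0,0]},{"jaw":0.7,"offset":[8,0,0],"rot":[0,0,0]},{"jaw":0.7,"offset":[0,0,0],"rot":[0,0,0]}]'
python3 - <<'E'
from h import *
go([441.5,-323.5,123],-0.094); snap("wrist","w37"); 
f=np.load("w37.npz")
p=cv2.imread("pics/w37.png"); b=cv2.resize(p[130:350,150:400],None,fx=2.6,fy=2.6)
for z,r,c in((154,12,(255,0,255)),(134,17,(0,255,0))):
  for a in np.linspace(0,6.28,40):
    u=(wproj([441.5+r*np.cos(a),-323.5+r*np.sin(a),z],f["pos"],f["M"])-[150,130])*2.6+1; cv2.circle(b,tuple(u.astype(int)),1,c,-1)
cv2.imwrite("pics/w37d.png",b)
E
```

```text
time: 49.6
ee_pos: [436.1, -328.1, 188.4]
ee_rot: [0.082, 1.574, -0.078]
ft_force: [-0.1, -0.2, -0.4]
gripper_width: 59.5
t 49.6 pos [ 436.1 -328.1  188.4] F [-0.1 -0.2 -0.4] w 59.5 q [-0.64  0.33 -0.01  1.24 -0.   -0.54]
world d [  5.4   4.6 -65.4] tool d [65.4  5.   5.2]
rot tool deg [-0.4 -0.3 -0.1] D axes: y [0.09 1.   0.  ] z [ 1.   -0.09  0.  ] d in final axes [65.4  5.1  4.9]
rot tool deg [179.6  -0.2   0.4] D axes: y [-0.09 -1.   -0.  ] z [-1.    0.09  0.  ] d in final axes [65.4 -5.1 -4.9]
```

View pics/w37d.png

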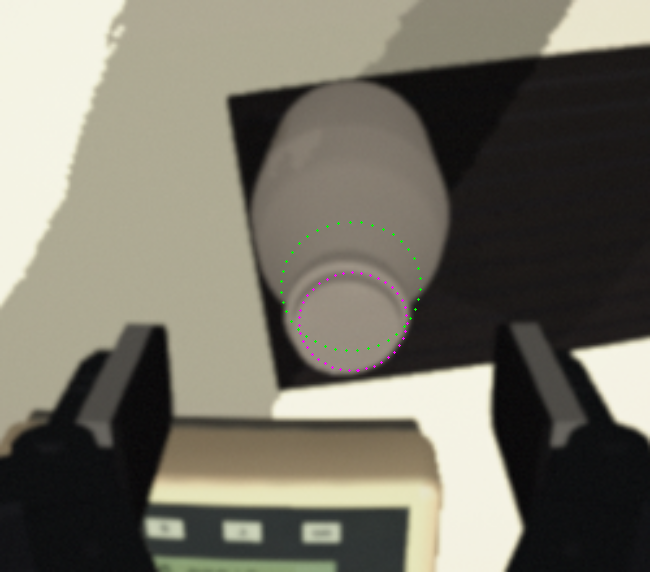

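```bash
python3 -m pendant '[{"jaw":0.7,"offset":[8,4,5],"rot":[-0.3,-0.3,0]},{"jaw":0.7,"offset":[20,0,0],"rot":[0,0,0]},{"jaw":0.7,"offset":[20,0,0],"rot":[0,0,0]},{"jaw":0.7,"offset":[8,0,0],"rot":[0,0,0]},{"jaw":0.7,"offset":[0,0,0],"rot":[0,0,0]}]'
python3 - <<'E'
from h import *
go([442,-324.7,122.5],-0.094)
E
```

```text
time: 50.07
ee_pos: [444.7, -322.3, 131.4]
ee_rot: [0.073, 1.566, -0.071]
ft_force: [-0.1, 1.0, -0.6]
gripper_width: 59.9
t 50.07 pos [ 444.7 -322.3  131.4] F [-0.1  1.  -0.6] w 59.9 q [-0.63  0.35 -0.12  1.09  0.   -0.54]
world d [-2.7 -2.4 -8.9] tool d [ 8.9 -2.6 -2.5]
rot tool deg [ 0.1  0.2 -0.1] D axes: y [0.09 1.   0.  ] z [ 1.   -0.09  0.  ] d in final axes [ 8.9 -2.6 -2.4]
rot tool deg [-1.799e+02  1.000e-01  3.000e-01] D axes: y [-0.09 -1.   -0.  ] z [-1.    0.09  0.  ] d in final axes [8.9 2.6 2.4]
```

```bash
python3 -m pendant '[{"jaw":0.7,"offset":[5,-2.6,-2.4],"rot":[0,0.2,0]},{"jaw":0.7,"offset":[3,0,0],"rot":[0,0,0]},{"jaw":0.7,"offset":[0,0,0],"rot":[0,0,0]}]'
python3 - <<'E'
from h import *
go([442,-324.7,122.5],-0.094)
E
```

```text
time: 50.32
ee_pos: [442.9, -324.5, 124.2]
ee_rot: [0.071, 1.569, -0.07]
ft_force: [-1.6, 0.6, -0.2]
gripper_width: 59.7
t 50.32 pos [ 442.9 -324.5  124.2] F [-1.6  0.6 -0.2] w 59.7 q [-0.63  0.36 -0.13  1.08  0.   -0.54]
world d [-0.9 -0.2 -1.7] tool d [ 1.7 -0.3 -0.9]
rot tool deg [ 0.2  0.  -0. ] D axes: y [0.09 1.   0.  ] z [ 1.   -0.09  0.  ] d in final axes [ 1.7 -0.3 -0.9]
rot tool deg [-1.798e+02  1.000e-01  1.000e-01] D axes: y [-0.09 -1.   -0.  ] z [-1.    0.09  0.  ] d in final axes [1.7 0.3 0.9]
```

```bash
python3 -m pendant '[{"jaw":0.2,"offset":[2,-0.3,-0.9],"rot":[0,0,0]},{"jaw":0.2,"offset":[0,0,0],"rot":[0,0,0]},{"jaw":0.2,"offset":[0,0,0],"rot":[0,0,0]},{"jaw":0.2,"offset":[0,0,0],"rot":[0,0,0]},{"jaw":0.2,"offset":[0,0,0],"rot":[0,0,0]},{"jaw":0.2,"offset":[0,0,0],"rot":[0,0,0]}]' 45; python3 -m pendant '[{"jaw":0.2,"offset":[-3,0,0],"rot":[0,0,0]},{"jaw":0.2,"offset":[-5,0,0],"rot":[0,0,0]},{"jaw":0.2,"offset":[0,0,0],"rot":[0,0,0]}]'
python3 - <<'E'
from h import *
snap("wrist","w38")
E
```

```text
time: 50.82
ee_pos: [442.6, -325.5, 123.8]
ee_rot: [0.071, 1.567, -0.071]
ft_force: [-0.3, 0.1, -2.7]
gripper_width: 38.2
time: 51.07
ee_pos: [442.4, -325.4, 132.5]
ee_rot: [0.071, 1.567, -0.071]
ft_force: [-0.2, -0.6, -2.0]
gripper_width: 38.2
```

View pics/w38.png

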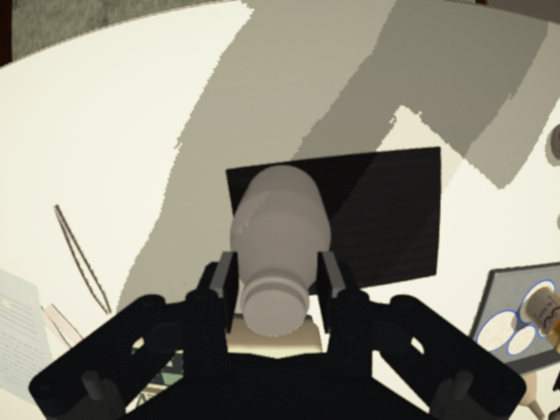

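```bash
python3 -m pendant '[{"jaw":0.2,"offset":[-10,0,0],"rot":[0,0,0]},{"jaw":0.2,"offset":[-20,0,0],"rot":[0,0,0]},{"jaw":0.2,"offset":[-27,0,0],"rot":[0,0,0]},{"jaw":0.2,"offset":[-27,0,0],"rot":[0,0,0]},{"jaw":0.2,"offset":[-27,0,0],"rot":[0,0,0]},{"jaw":0.2,"offset":[-15,0,0],"rot":[0,0,0]},{"jaw":0.2,"offset":[-5,0,0],"rot":[0,0,0]},{"jaw":0.2,"offset":[0,0,0],"rot":[0,0,0]}]'
python3 - <<'E'
from h import *
go([634,-67,262],-0.094)
E
```

```text
time: 51.78
ee_pos: [440.6, -324.2, 272.5]
ee_rot: [0.071, 1.568, -0.071]
ft_force: [-0.1, 1.3, -3.1]
gripper_width: 38.2
t 51.78 pos [ 440.6 -324.2  272.5] F [-0.1  1.3 -3.1] w 38.2 q [-0.64  0.31  0.18  1.44  0.   -0.54]
world d [193.4 257.2 -10.5] tool d [ 10.9 273.6 169.4]
rot tool deg [ 0.2  0.1 -0. ] D axes: y [0.09 1.   0.  ] z [ 1.   -0.09  0.  ] d in final axes [ 10.5 274.3 168.4]
rot tool deg [-1.798e+02  0.000e+00  1.000e-01] D axes: y [-0.09 -1.   -0.  ] z [-1.    0.09  0.  ] d in final axes [  10.5 -274.3 -168.4]
```

```bash
python3 - <<'E'
from h import *
print(wp("w38",276,306,162.7))
E
python3 -m pendant '[{"jaw":0.2,"offset":[0,15,9],"rot":[0,0,0]},{"jaw":0.2,"offset":[0,31,19],"rot":[0,0,0]},{"jaw":0.2,"offset":[0,32,20],"rot":[0,0,0]},{"jaw":0.2,"offset":[0,32,20],"rot":[0,0,0]},{"jaw":0.2,"offset":[0,32,20],"rot":[0,0,0]},{"jaw":0.2,"offset":[0,32,20],"rot":[0,0,0]},{"jaw":0.2,"offset":[0,32,20],"rot":[0,0,0]},{"jaw":0.2,"offset":[0,32,20],"rot":[0,0,0]},{"jaw":0.2,"offset":[0,15,9],"rot":[0,0,0]},{"jaw":0.2,"offset":[0,0,0],"rot":[0,0,0]}]'
python3 - <<'E'
from h import *
go([634,-67,126],-0.094)
E
```

```text
[ 439.4 -325.3  162.7]
time: 52.62
ee_pos: [624.2, -75.7, 261.8]
ee_rot: [0.077, 1.579, -0.074]
ft_force: [0.2, 0.7, -3.9]
gripper_width: 37.6
t 52.62 pos [624.2 -75.7 261.8] F [ 0.2  0.7 -3.9] w 37.6 q [-0.12  0.51  0.45  1.52  0.   -0.03]
world d [   9.8    8.7 -135.8] tool d [135.7   9.4  10.3]
rot tool deg [-0.1 -0.6 -0.1] D axes: y [0.09 1.   0.  ] z [ 1.   -0.09  0.  ] d in final axes [135.8   9.5   8.9]
rot tool deg [ 1.799e+02 -1.000e-01  9.000e-01] D axes: y [-0.09 -1.   -0.  ] z [-1.    0.09  0.  ] d in final axes [135.8  -9.5  -8.9]
```

```bash
python3 -m pendant '[{"jaw":0.2,"offset":[0,9,9],"rot":[0,-0.5,0]},{"jaw":0.2,"offset":[10,0,0],"rot":[0,0,0]},{"jaw":0.2,"offset":[22,0,0],"rot":[0,0,0]},{"jaw":0.2,"offset":[25,0,0],"rot":[0,0,0]},{"jaw":0.2,"offset":[15,0,0],"rot":[0,0,0]},{"jaw":0.2,"offset":[0,0,0],"rot":[0,0,0]}]'
python3 - <<'E'
from h import *
go([635,-67,126],-0.094); snap("wrist","w39")
E
```

```text
time: 53.12
ee_pos: [634.9, -66.1, 182.5]
ee_rot: [0.076, 1.572, -0.074]
ft_force: [-0.8, 0.5, -2.6]
gripper_width: 38.3
t 53.12 pos [634.9 -66.1 182.5] F [-0.8  0.5 -2.6] w 38.3 q [-0.1   0.52  0.27  1.32  0.   -0.01]
world d [  0.1  -0.9 -56.5] tool d [56.5 -1.   0.3]
rot tool deg [-0.1 -0.2 -0.1] D axes: y [0.09 1.   0.  ] z [ 1.   -0.09  0.  ] d in final axes [56.5 -0.9  0.2]
rot tool deg [ 1.799e+02 -1.000e-01  2.000e-01] D axes: y [-0.09 -1.   -0.  ] z [-1.    0.09  0.  ] d in final axes [56.5  0.9 -0.2]
```

View pics/w39.png

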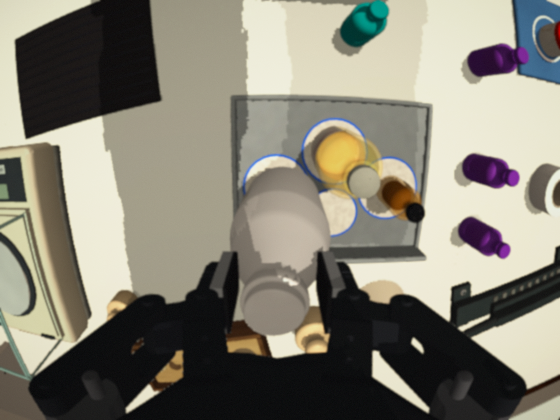

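Aligned above the right ring, with the other bottles clear. Descending.

```bash
python3 -m pendant '[{"jaw":0.2,"offset":[8,0,0],"rot":[0,0,0]},{"jaw":0.2,"offset":[15,0,0],"rot":[0,0,0]},{"jaw":0.2,"offset":[15,0,0],"rot":[0,0,0]},{"jaw":0.2,"offset":[4,0,0],"rot":[0,0,0]},{"jaw":0.2,"offset":[0,0,0],"rot":[0,0,0]}]'
python3 - <<'E'
from h import *
go([635,-67,125.8],-0.094)
E
```

```text
time: 53.58
ee_pos: [637.3, -67.6, 144.3]
ee_rot: [0.078, 1.565, -0.076]
ft_force: [0.4, 0.6, -2.6]
gripper_width: 38.3
t 53.58 pos [637.3 -67.6 144.3] F [ 0.4  0.6 -2.6] w 38.3 q [-0.11  0.53  0.19  1.22  0.   -0.01]
world d [ -2.3   0.6 -18.5] tool d [18.5  0.3 -2.4]
rot tool deg [-0.2  0.3 -0.1] D axes: y [0.09 1.   0.  ] z [ 1.   -0.09  0.  ] d in final axes [18.5  0.3 -2.4]
rot tool deg [ 1.798e+02 -1.000e-01 -4.000e-01] D axes: y [-0.09 -1.   -0.  ] z [-1.    0.09  0.  ] d in final axes [18.5 -0.3  2.4]
```

```bash
python3 -m pendant '[{"jaw":0.2,"offset":[6,0,-2],"rot":[0,0.3,0]},{"jaw":0.2,"offset":[5,0,0],"rot":[0,0,0]},{"jaw":0.2,"offset":[1.5,0,0],"rot":[0,0,0]},{"jaw":0.2,"offset":[0,0,0],"rot":[0,0,0]}]'; python3 -m pendant '[{"jaw":0.2,"offset":[1,0,0],"rot":[0,0,0]},{"jaw":0.2,"offset":[0.5,0,0],"rot":[0,0,0]}]'
```

```text
time: 53.92
ee_pos: [636.5, -67.8, 133.5]
ee_rot: [0.078, 1.567, -0.077]
ft_force: [-0.3, 0.0, -2.5]
gripper_width: 38.3
time: 54.08
ee_pos: [636.9, -67.8, 132.5]
ee_rot: [0.078, 1.566, -0.077]
ft_force: [-0.3, -0.1, -2.0]
gripper_width: 38.0
```

```bash
python3 -m pendant '[{"jaw":0.2,"offset":[2,0,-1.5],"rot":[0,0,0]},{"jaw":0.2,"offset":[2,0,0],"rot":[0,0,0]},{"jaw":0.2,"offset":[0.5,0,0],"rot":[0,0,0]}]'; python3 -m pendant '[{"jaw":0.2,"offset":[1,0,-0.5],"rot":[0,0,0]},{"jaw":0.2,"offset":[0.5,0,0],"rot":[0,0,0]}]'
```

```text
time: 54.33
ee_pos: [635.6, -67.6, 128.2]
ee_rot: [0.078, 1.565, -0.077]
ft_force: [-0.3, 0.8, -2.7]
gripper_width: 38.1
time: 54.5
ee_pos: [635.0, -67.5, 126.5]
ee_rot: [0.078, 1.565, -0.077]
ft_force: [-0.5, -0.4, -2.2]
gripper_width: 38.1
```

```bash
python3 -m pendant '[{"jaw":0.2,"offset":[0.8,0,0],"rot":[0,0,0]},{"jaw":0.2,"offset":[0.5,0,0],"rot":[0,0,0]}]'
```

```text
time: 54.67
ee_pos: [635.1, -67.5, 125.3]
ee_rot: [0.078, 1.565, -0.077]
ft_force: [1.7, 0.3, 2.8]
gripper_width: 38.3
```

```bash
python3 -m pendant '[{"jaw":0.2,"offset":[0.6,0,0],"rot":[0,0,0]}]'
```

```text
time: 54.75
ee_pos: [635.6, -67.5, 125.2]
ee_rot: [0.078, 1.563, -0.077]
ft_force: [0.7, 0.9, 6.2]
gripper_width: 38.1
```

Contact. Opening and checking before I retreat.

```bash
python3 -m pendant '[{"jaw":0.62,"offset":[0,0,0],"rot":[0,0,0]},{"jaw":0.62,"offset":[0,0,0],"rot":[0,0,0]},{"jaw":0.62,"offset":[0,0,0],"rot":[0,0,0]},{"jaw":0.62,"offset":[0,0,0],"rot":[0,0,0]},{"jaw":0.62,"offset":[0,0,0],"rot":[0,0,0]},{"jaw":0.62,"offset":[0,0,0],"rot":[0,0,0]}]'
python3 - <<'E'
from h import *
snap("wrist","w40")
E
```

```text
time: 55.25
ee_pos: [635.8, -67.6, 125.5]
ee_rot: [0.078, 1.563, -0.077]
ft_force: [0.3, 0.2, 0.2]
gripper_width: 52.7
```

View pics/w40.png

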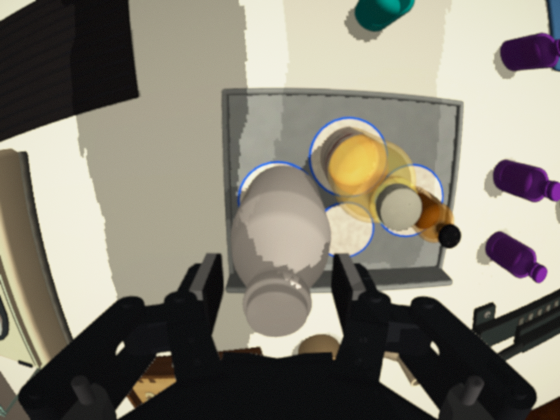

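Standing freely between the open pads. Rising and moving back out of the way.

```bash
python3 -m pendant '[{"jaw":0.62,"offset":[-5,0,0],"rot":[0,0,0]},{"jaw":0.62,"offset":[-15,0,0],"rot":[0,0,0]},{"jaw":0.62,"offset":[-25,0,0],"rot":[0,0,0]},{"jaw":0.62,"offset":[-30,0,0],"rot":[0,0,0]},{"jaw":0.7,"offset":[-30,0,0],"rot":[0,0,0]},{"jaw":0.7,"offset":[-25,0,0],"rot":[0,0,0]},{"jaw":0.7,"offset":[0,0,0],"rot":[0,0,0]}]'
python3 - <<'E'
from h import *
go([500,-150,270]); snap("wrist","w41")
p=cv2.imread("pics/w41.png"); cv2.imwrite("pics/w41c.png",cv2.resize(p[90:260,220:440],None,fx=3.5,fy=3.5,interpolation=cv2.INTER_CUBIC))
E
```

```text
time: 55.88
ee_pos: [632.6, -67.4, 261.2]
ee_rot: [0.078, 1.567, -0.077]
ft_force: [0.0, -0.5, -0.2]
gripper_width: 59.3
t 55.88 pos [632.6 -67.4 261.2] F [ 0.  -0.5 -0.2] w 59.3 q [-0.11  0.51  0.45  1.51  0.   -0.01]
world d [-132.6  -82.6    8.8] tool d [  -9.1  -95.2 -123.8]
```

View pics/w41c.png

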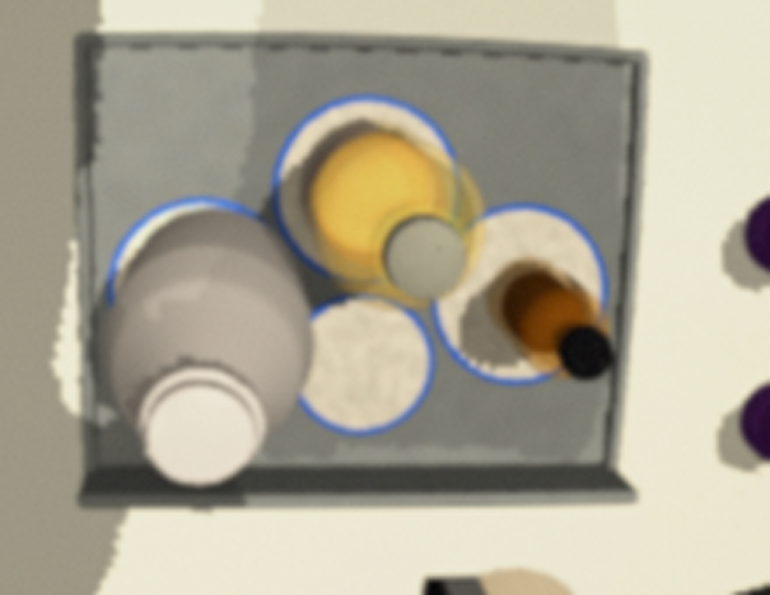

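```bash
python3 -m pendant '[{"jaw":0.7,"offset":[0,-15,-20],"rot":[0,0,0]},{"jaw":0.7,"offset":[0,-24,-30],"rot":[0,0,0]},{"jaw":0.7,"offset":[0,-24,-30],"rot":[0,0,0]},{"jaw":0.7,"offset":[0,-24,-30],"rot":[0,0,0]},{"jaw":0.7,"offset":[0,-24,-30],"rot":[0,0,0]},{"jaw":0.7,"offset":[0,-24,-30],"rot":[0,0,0]},{"jaw":0.7,"offset":[0,0,0],"rot":[0,0,0]},{"jaw":0.7,"offset":[0,0,0],"rot":[0,0,0]}]'
python3 - <<'E'
from h import *
for n,U,V,z in (("white",199,432,156),("stock",425,258,135),("drop",584,352,84),("ringF",367,187,6),("ringD",522,293,6)): print(n,wp("w41",U/3.5+220,V/3.5+90,z))
snap("top","t2"); snap("scene","s9"); snap("wrist","w42")
p=cv2.imread("pics/t2.png"); a=cv2.resize(p[140:290,140:350],None,fx=3.6,fy=3.6,interpolation=cv2.INTER_CUBIC); cv2.imwrite("pics/t2c.png",a)
p=cv2.imread("pics/s9.png"); cv2.imwrite("pics/s9c.png",cv2.resize(p[130:270,110:350],None,fx=3.2,fy=3.2,interpolation=cv2.INTER_CUBIC))
E
```

```text
time: 56.6
ee_pos: [440.0, -187.1, 251.4]
ee_rot: [0.077, 1.575, -0.073]
ft_force: [0.7, 0.7, 0.0]
gripper_width: 60.0
white [636.6 -67.6 156. ]
stock [605.9 -11.1 135. ]
drop [647.   45.3  84. ]
ringF [603.   -5.9   6. ]
ringD [645.2  48.1   6. ]
```

View pics/t2c.png

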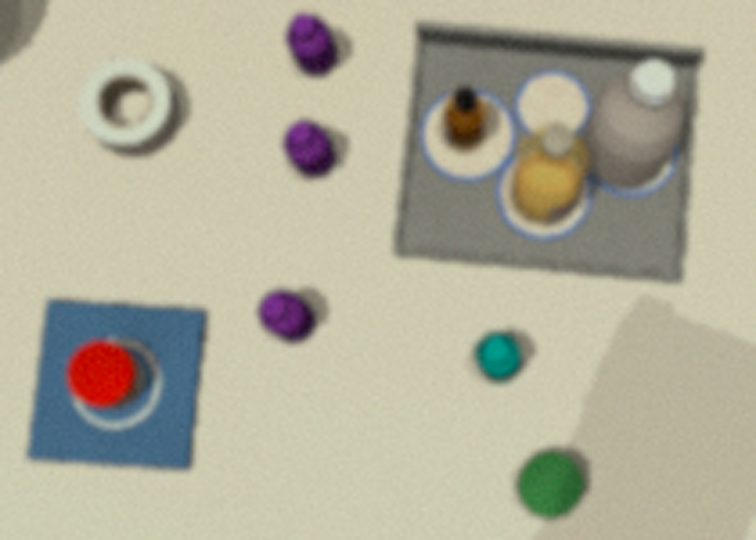

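View pics/s9c.png

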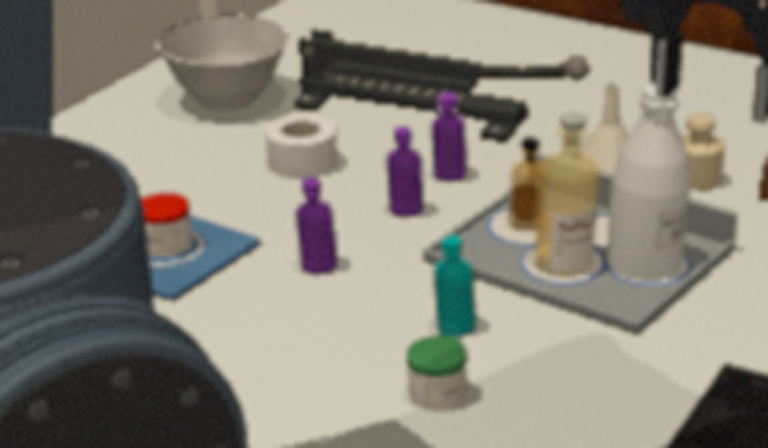

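```bash
python3 - <<'E'
from h import *
q=lambda U,V,z: pix2plane("top",(U+.5)/3.6-.5+140,(V+.5)/3.6-.5+140,z).round(1)
print("pot",q(103,374,48),"ring",q(116,383,8),"stock",q(559,139,135),"white",q(654,82,156),"drop",q(465,100,84),"ringF",q(544,190,6))
a=np.load("top0p.npy").astype(int);b=np.load("t2.npz")["p"].astype(int)
# bystanders unmoved?
for n,(u0,u1,v0,v1) in dict(green=(280,306,260,288),roll=(160,190,155,182),purp=(212,236,140,238),turq=(268,290,228,250)).items(): print(n,np.abs(a-b)[v0:v1,u0:u1].mean().round(1))
E
```

```text
pot [471.9 280.4  48. ] ring [470.3 282.5   8. ] stock [604.5 -12.8 135. ] white [633.7 -68.8 156. ] drop [645.   45.6  84. ] ringF [604.2  -7.4   6. ]
green 9.7
roll 15.4
purp 15.2
turq 14.4
```

Everything is within a few mm. The bystanders sit at the same pixels as at the start (green pot 293,274; roll 175,169) and the arm is clear. Handing in.

```bash
python3 - <<'E'
from h import *
a=np.load("top0p.npy").astype(int);b=np.load("t2.npz")["p"].astype(int);print("bg diff",np.abs(a-b)[280:310,200:250].mean().round(1))
s=manip.get_state();print(s["time"],s["ft_force"].round(1),np.abs(s["joint_vel"]).max().round(4))
print(manip.hand_in())
E
```

```text
bg diff 18.0
56.75 [-0.2 -0.7  0.1] 0.0154
the job is handed in; nothing more can be done
None
```

The job is handed in at 56.8 s. The red-lidded pot stands on the slab's white ring, and all three bottles are back upright on their own tray rings. I took the white bottle, stock bottle and dropper to the mat, moved the pot, then returned dropper, stock bottle and white bottle.

**Last checks**
- **Pot:** upright, about 2–3 mm off the ring centre.
- **Dropper and white bottle:** about 2–4 mm off their ring centres, both upright.
- **Stock bottle:** upright. Its base looks centred on the ring. Its stopper measures about 5–6 mm to one side, as it did before I touched it, so I put that down to camera calibration.
- **Green pot and label roll:** at the same pixels as at the start. The picture difference there was below the background's, so it told me nothing more. I never reached for the purple and turquoise look-alikes.

**What went wrong on the way:** picking the stock bottle up again from the mat, the pads first held only the top of its stopper. I set it down and released it, and it leaned between the open fingers. I closed on it and it came upright again. That catch put a brief 44 N on the wrist through the fingers, above the 40 N figure but well under the 120 N wrist limit. The 40 N limit is stated for the arm and the gripper's body. I read it as not covering the fingers, but I can't confirm that.

When I released it on its ring it rocked a little, then stood still before I moved away.

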